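# Push the stuck modules out of a tube and lay them in the tray lanes

### The arm

A 6-joint arm with a two-finger parallel gripper is mounted at the origin on a cart in front of the work surface, level with it; the furniture and walls round the work are solid. World frame = base frame: x ahead of the robot, y to its left, z up, the work surface at z = 0. Lengths are in m, angles in degrees, forces in N, time in s.
With the tool pointing down it reaches from about 0.4 to 0.825 m from the base axis. Payload 7 kg.
Tool frame: the origin (TCP) lies at the very end of the fingers, on their centre line; the grasp point (between the pads) lies behind it (r.grasp_offset is the z of the grasp point in the tool frame, in m); z points along the fingers, y is the direction in which the jaws open and shut (so a half turn about z gives the same grasp; the last joint's range is limited). The gripper opens to 88 mm and grips with 3 to 60 N. Pads are 19 mm wide; open, the fingers measure 130 mm over their backs; the gripper's body (78 mm by 193 mm) begins 47 mm behind the grasp point.
Start: joints at [-47.034, 20.546, 0.682, 0, -70.136, -16.507], TCP at [0.301, -0.604, 0.227] pointing down, gripper open.
Joint ranges: [-176.03, 176.03], [-82.01, 121.73], [-58.28, 71.71], [-173.87, 95.51], [-174.79, -0.11], [-173.66, 173.66]. Speed limits (degrees/s): [136.94, 136.94, 172.46, 180, 180, 180].

### API

Orientations are given as [roll, pitch, yaw] about the fixed x, y, z axes, in that order (R = Rz(yaw) Ry(pitch) Rx(roll)).
In Python, from plant import r gives the robot as it stands. The module is installed in compiled form; this text tells all that it offers.
- The arm moves only by the tool servo_tool, never from a script. Its argument "targets" is a list of rows, each an object of numbers: "dx", "dy", "dz": the shift along the world's x, y, z in cm; "spin": the turn about the world's z in rad; "grip": the opening in per cent of the stroke, from 0 (shut) to 100 (fully open). A call has exactly 10 rows; each row is the pose to reach, as a shift and turn from the pose commanded when the call began; what a row does not reach only later rows make up. A row lasts 1/12 s, in which the tool goes at most 41.7 mm and 7.16 degrees, less where a joint would pass 70% of its speed; a pose out of reach is approached as far as the arm can. A call with a gripper value outside its range is refused whole. The fingers move at their own pace and stop on an object; "squeeze" is the grip in N (left out, the last holds). Time passes only in rows, so rows that repeat a pose let the fingers close, or fill a call up. It gives the time, the measured TCP pose, the force and the opening at its end, in the units of the state.
- r.get_state(): the state, without advancing time (a new reading comes with each control period).
- r.capture(name): name is "scene" or "top" or "wrist"; returns the picture (480x640x3 uint8, blue, green, red); there is no depth.
- r.get_calibration(name): a dict with "K" (3x3 intrinsics, pixels), "k1" (the pictures are not rectified: a ray, as slopes to the right and down, at radius r is drawn at 1 + k1 r^2 times it, then the intrinsics apply), "extrinsics" (4x4, takes a point from camera to world coordinates). Camera axes: x right, y down, z forward; pixel columns grow to the right and rows downward; lengths in m; the calibration is good to about 2 mm. A picture is of the moment at which its call begins: read the wrist's pose just before it. get_calibration takes no time and is no camera call; for the wrist camera it gives the pose at the moment of the call.
- r.close_job(): hands the job in, once; it reports no verdict.
Trained networks look in the newest picture that a camera, given by its name, has taken for a name from the list of things; names that differ only in an ending like _2 or _b are one class to them, and where a whole thing is asked for, a point or a joint stands for the part that bears it (a point fixed in the world has none). Each returns a list of dicts, best first, with "p" (0 to 1); they miss things now and then, are a little off and sometimes report something else, mostly with a low value. They report only what shows in the picture. A call takes as long as a camera call.
- r.cut_out(name, camera): "mask" (480x640 bool, what is visible of it) and "extent" ([left, top, right, bottom] in pixels, round what is visible of it).
The state is a dict: "time_s": time; "joints": joint angles; "qd": joint speeds; "joint_torque": joint torques, N m; "tcp_pos": TCP position; "eef_rot": TCP orientation; "contact_force": force on the tool from outside, world axes, zero at the start; "moment": the same for the moment, N m; "gripper_width": finger opening in m.
Only numpy, scipy, OpenCV 4.12 (cv2) and the standard library are available. Lean on these libraries where they do the work, as an engineer would, in place of code of your own. Each camera call takes 0.05 s, during which the arm holds its last target. There are 200 camera calls.

### The job

Tip the clear square tube all the way down at its outlet end, then push the rod down through it from the funnel until every module stuck inside has come out onto the catch plate. Finish with each module lying flat in the steel tray, one to a lane, in the middle of the lane and lengthwise along it, with the rod back in its long grey tray and the tube pressed level again.

Things in the scene. Friction and masses are not known exactly. Their poses are not given: they have to be found in the camera images.
- unloader: fixed base of the tube unloader; origin on the bench under the tube's pivot; own +y is the funnel side, -y the outlet side. Flat aluminium catch plate, top 41 mm above the bench on a grey plinth, 100 mm wide (own x), from own y = -305 (10 mm end stop) to -70 mm, then 68 mm wide to +35 mm. Two 6 mm uprights at own x = -30 and +30 mm, 44 mm long, 131 mm high, carry the pivot 111 mm above the bench
- tube (a joint): tilt of the tube in rad: 0 level (start), 0.42 fully tipped at its stop, outlet end down. It stays where it is left; stiff: about 9 N pressing down on the pad moves it, about 6 N on the other pad moves it back; the rod's push along the bore does not move it
- tube_pad (a point): centre of the black rubber press pad (26 x 34 mm) on top of the tube near its outlet end, 56 mm from the pivot; at the pad's top face, 21 mm above the tube's centre line
- tube_pad_up (a point): centre of the like press pad near the funnel end, 85 mm from the pivot, to press the tube level again
- tube_mouth (a point): centre of the funnel's rim, the upper (inlet) end of the tube, 130 mm from the pivot; axes of the tube: own +y runs along the bore from outlet to funnel, own x is the pivot's direction, own z away from the tube's top. The square bore is 28 x 28 mm, 190 mm long; walls 3 mm; the square funnel widens from 28 to about 50 mm over its last 22 mm
- tube_exit (a point): centre of the outlet, the lower end of the bore, 80 mm from the pivot, axes as for tube_mouth. A small sprung steel leaf hangs from the roof over the upper 12 mm of the outlet and holds the modules back; a push of about 3 N on the modules swings it out, and it falls shut again. With the tube tipped the bore's floor ends about 24 mm above the catch plate
- rod: loose push rod, 90 g, 318 mm long, lying with its axis level: square black handle 26 x 26 x 76 mm, then a round 10 mm aluminium shaft and a round white pusher head 20 mm in diameter. Origin at the underside of the handle's middle; own y runs from the head to the handle, so the head's face lies 280 mm along own -y, and the handle ends 38 mm either side of the origin; axis 13 mm above the underside
- rod_tip (a point): centre of the pusher head's end face
- rod_handle (a point): centre of the rod's handle, where to grip it
- rod_tray: shallow grey plastic tray on the bench beside the unloader, fixed, where the rod lies at the start and must lie at the end: 74 (own x) x 352 (own y) mm outside, 68 x 346 mm inside, floor 2 mm thick, rim 8 mm above the bench; origin at the middle of its underside. The rod lies along own y with its handle at the +y end, its origin then 121 mm from the tray's middle
- module_a: potted module, a black bar 60 x 24 x 24 mm with a brass band near each end, 50 g, all alike; two or three of module_a, module_b, module_c are present (None if absent or held). Origin at the centre of its underside as it starts; own y is the long axis. At the start they lie end to end in the bore; any of the four long faces may end up below
- module_b: as module_a
- module_c: as module_a
- mid_a (a point): centre of module_a
- mid_b (a point): centre of module_b
- mid_c (a point): centre of module_c
- tray: fixed steel tray 96 (own x) x 190 (own y) mm, floor 5 mm above the bench, rim 9 mm above the bench; two 4 mm wide ribs, 3 mm high, part it into three lanes that run along own x; origin at the middle of its underside
- lane_0 (a point): middle of the lane at own y = -60 mm of the tray, on the floor; axes as the tray's; each lane is 56 to 60 mm wide and 88 mm long
- lane_1 (a point): middle of the central lane
- lane_2 (a point): middle of the lane at own y = +60 mm

How it is judged (in metres and radians):
On the way, in this order (a step that is already met when the one before it is completed fails the run):
1. the tube is tipped fully, outlet end down (value of joint tube above 0.39 rad), for 0.2 s.
2. with the tube still tipped, the rod's head has been pushed down the bore to the outlet (value of joint tube above 0.36 rad and x of rod_tip in the frame of tube_exit between -0.012 and 0.012 m and y of rod_tip in the frame of tube_exit between -0.06 and 0.004 m and z of rod_tip in the frame of tube_exit between -0.016 and 0.016 m), for 0.1 s.
At the end, for the whole second after the job is handed in: Each module lies flat on the tray floor, one to a lane, within 10 mm across and 13 mm along of the lane's middle and 10 degrees of its direction. The rod lies flat and still in its tray, its axis within 35 mm of the tray's long centre line. The tube is level within 0.06 rad (((y of mid_a in the frame of lane_0 between -0.01 and 0.01 m and x of mid_a in the frame of lane_0 between -0.013 and 0.013 m) or (y of mid_a in the frame of lane_1 between -0.01 and 0.01 m and x of mid_a in the frame of lane_1 between -0.013 and 0.013 m) or (y of mid_a in the frame of lane_2 between -0.01 and 0.01 m and x of mid_a in the frame of lane_2 between -0.013 and 0.013 m)) and z of mid_a in the frame of tray between 0.013 and 0.021 m and angle between the y axis of each of module_a, module_b, module_c and the x axis of tray, either way round below 0.17 rad and linear speed of each of module_a, module_b, module_c, rod below 0.02 m/s and ((y of mid_b in the frame of lane_0 between -0.01 and 0.01 m and x of mid_b in the frame of lane_0 between -0.013 and 0.013 m) or (y of mid_b in the frame of lane_1 between -0.01 and 0.01 m and x of mid_b in the frame of lane_1 between -0.013 and 0.013 m) or (y of mid_b in the frame of lane_2 between -0.01 and 0.01 m and x of mid_b in the frame of lane_2 between -0.013 and 0.013 m)) and z of mid_b in the frame of tray between 0.013 and 0.021 m and ((y of mid_c in the frame of lane_0 between -0.01 and 0.01 m and x of mid_c in the frame of lane_0 between -0.013 and 0.013 m) or (y of mid_c in the frame of lane_1 between -0.01 and 0.01 m and x of mid_c in the frame of lane_1 between -0.013 and 0.013 m) or (y of mid_c in the frame of lane_2 between -0.01 and 0.01 m and x of mid_c in the frame of lane_2 between -0.013 and 0.013 m)) and z of mid_c in the frame of tray between 0.013 and 0.021 m and x of rod_handle in the frame of rod_tray between -0.035 and 0.035 m and x of rod_tip in the frame of rod_tray between -0.035 and 0.035 m and y of rod_handle in the frame of rod_tray between -0.17 and 0.17 m and y of rod_tip in the frame of rod_tray between -0.17 and 0.17 m and height (world z) of each of rod_handle, rod_tip below 0.022 m and value of joint tube below 0.06 rad); the robot touches nothing.
Of module_a, module_b, module_c only 2 to 3 are there at a start; the rules pass over those that are not, and their reading is None.
At some moment in a run one of rod may be knocked a few centimetres aside while the robot is not near it.
Once in a run the grip may slacken for a moment while it holds something.
It also fails if it takes over 210 s, if anything falls off the work surface, if the arm or the gripper's body presses on something with over 40 N, if the wrist force passes 120 N, or if a joint passes its speed limit or range.

## Working session

There is one attempt and no reset: what is moved stays moved. The work goes in short steps, Python scripts to look and compute and a tool call to move; the robot and the scene stay as the last step left them, time stands still between calls to the robot, and variables do not carry over. Pictures are saved under pics/ and viewed, about 12 in all and at most 16, crops included, and the job is handed in when it is done.

Besides the shell and the picture viewer there is one more tool, called after "Call:" in YAML: its name, and indented under it one key for each argument. servo_tool: Moves the arm, as the interface text tells. Its arguments: {"type":"object","properties":{"targets":{"type":"array"},"squeeze":{"type":"number"}},"required":["targets"]}

```bash
mkdir -p pics
cat > h.py <<'E'
import numpy as np, cv2, json
from plant import r
def px2ray(c,uv):
    c=r.get_calibration(c) if isinstance(c,str) else c
    K=np.array(c["K"]);k1=c["k1"];T=np.array(c["extrinsics"])
    d=np.array([(uv[0]-K[0,2])/K[0,0],(uv[1]-K[1,2])/K[1,1]]);s=d.copy()
    for _ in range(20): s=d/(1+k1*(s@s))
    return T[:3,3],T[:3,:3]@np.array([s[0],s[1],1])
def at_z(c,uv,z):
    o,d=px2ray(c,uv); return o+d*(z-o[2])/d[2]
def proj(c,p):
    c=r.get_calibration(c) if isinstance(c,str) else c
    K=np.array(c["K"]);T=np.array(c["extrinsics"])
    q=T[:3,:3].T@(np.array(p)-T[:3,3]);s=q[:2]/q[2];s=s*(1+c["k1"]*(s@s))
    return np.array([K[0,0]*s[0]+K[0,2],K[1,1]*s[1]+K[1,2]])
E
python3 - <<'E'
from h import *
s=r.get_state();print({k:np.round(v,3).tolist() for k,v in s.items()}, r.grasp_offset)
for c in["scene","top"]:
    im=r.capture(c);cv2.imwrite(f"pics/{c}0.png",im)
    cal=r.get_calibration(c);print(c,np.round(cal["K"],1).tolist(),cal["k1"],np.round(cal["extrinsics"],3).tolist())
    for n in["unloader","tube","tube_pad","tube_pad_up","rod","rod_tray","module_a","tray"]:
        o=r.cut_out(n,c)
        for x in o[:3]:
            m=x["mask"].astype(np.uint8);
            (rc)=cv2.minAreaRect(cv2.findNonZero(m)) if m.any() else None
            print(n,round(x["p"],2),np.round(x["extent"]).tolist(),rc and [np.round(rc[0],1).tolist(),np.round(rc[1],1).tolist(),round(rc[2],1)])
E
```

```text
{'time_s': 0.0, 'joints': [-47.033, 20.591, 0.635, -0.021, -70.136, -16.509], 'qd': [0.109, -0.047, 0.061, 0.008, -0.046, 0.056], 'joint_torque': [-0.0, -58.271, 29.306, 6.997, 0.007, -0.0], 'tcp_pos': [0.301, -0.604, 0.226], 'eef_rot': [179.906, -0.008, -153.549], 'contact_force': [-0.797, 0.161, -0.302], 'moment': [0.016, 0.004, -0.026], 'gripper_width': 0.088} -0.0188
scene [[472.4, 0.0, 320.8], [0.0, 472.4, 236.2], [0.0, 0.0, 1.0]] -0.09293191820508534 [[-0.691, -0.519, 0.504, -0.215], [-0.723, 0.5, -0.476, 0.623], [-0.005, -0.694, -0.72, 1.129], [0.0, 0.0, 0.0, 1.0]]
unloader 0.79 [324.0, 204.0, 381.0, 256.0] [[359.3, 234.7], [38.6, 70.2], 52.4]
tube 0.55 [325.0, 206.0, 384.0, 261.0] [[352.6, 228.0], [23.6, 67.7], 48.1]
tube_pad 0.69 [325.0, 205.0, 386.0, 258.0] [[352.6, 228.0], [23.6, 67.8], 48.0]
tube_pad_up 0.85 [328.0, 207.0, 383.0, 256.0] [[352.3, 227.8], [24.9, 67.6], 47.4]
rod 0.68 [329.0, 196.0, 387.0, 233.0] [[357.8, 213.2], [9.4, 62.7], 56.3]
rod_tray 0.7 [324.0, 192.0, 383.0, 236.0] [[358.1, 213.2], [15.5, 71.0], 55.8]
tray 0.91 [188.0, 318.0, 261.0, 378.0] [[224.7, 3
[... 389 characters left out ...]
pad 0.7 [155.0, 242.0, 218.0, 284.0] [[187.1, 262.9], [63.6, 32.4], 9.5]
tube_pad 0.6 [317.0, 252.0, 398.0, 271.0] [[357.6, 258.7], [19.1, 77.0], 88.7]
tube_pad 0.32 [361.0, 221.0, 464.0, 231.0] [[412.0, 226.0], [104.0, 8.0], 0.0]
tube_pad_up 0.71 [319.0, 245.0, 398.0, 271.0] [[357.5, 258.2], [20.0, 77.2], 88.7]
rod 0.7 [358.0, 224.0, 466.0, 230.0] [[411.5, 225.0], [10.0, 105.0], 90.0]
rod_tray 0.74 [356.0, 211.0, 466.0, 238.0] [[410.5, 225.4], [24.4, 115.2], 89.1]
rod_tray 0.72 [318.0, 253.0, 399.0, 273.0] [[357.5, 258.7], [19.2, 79.1], 88.7]
tray 0.75 [317.0, 252.0, 397.0, 271.0] [[357.3, 257.5], [21.0, 77.8], 87.0]
tray 0.67 [154.0, 244.0, 216.0, 283.0] [[186.5, 263.0], [62.7, 31.9], 8.4]
```

Run:
```python
from h import *
a=cv2.imread("pics/top0.png")[190:310,140:490];b=cv2.imread("pics/scene0.png")[170:400,150:410]
cv2.imwrite("pics/v1.png",np.vstack([cv2.resize(a,(800,274),interpolation=cv2.INTER_CUBIC)]))
cv2.imwrite("pics/v2.png",cv2.resize(b,(678,600),interpolation=cv2.INTER_CUBIC))
print(at_z("top",(466,260),.04),at_z("top",(320,260),.04))
```

```text
[ 0.44207887 -0.47521482  0.04      ] [ 0.44935322 -0.0445138   0.04      ]
```

View pics/v1.png

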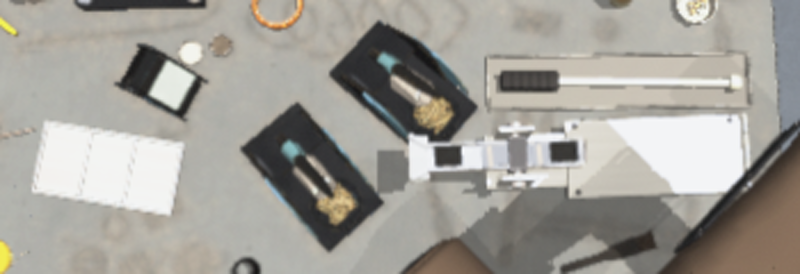

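View pics/v2.png

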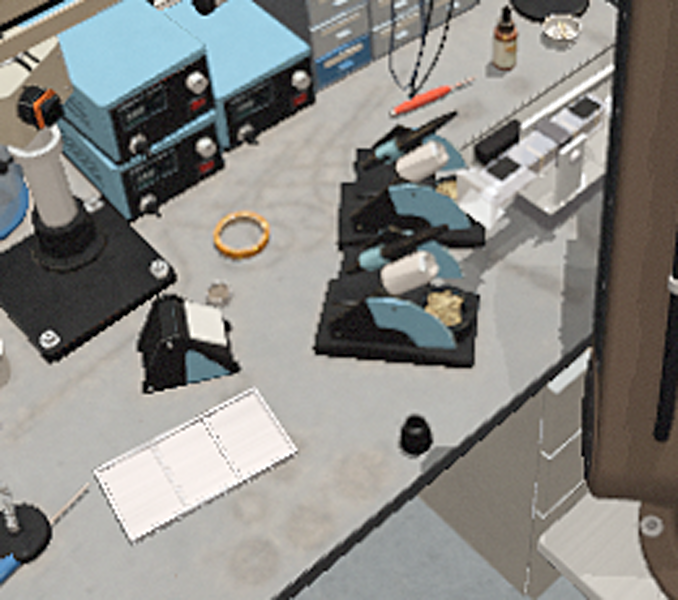

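Run:
```python
from h import *
f=800/350
C=lambda x,y:(140+x/f,190+y/f)
a=at_z("top",C(563,151),.132);b=at_z("top",C(448,155),.132);print(a,b,np.linalg.norm(a-b),"pivot",a+(b-a)*56/141,"yaw",np.degrees(np.arctan2(*(b-a)[1::-1]))-90)
for n,u,z in[("rodh",C(528,81),.028),("rodtip",C(742,82),.015),("traycorners",C(45,121),.009),("",C(184,145),.009),("",C(170,215),.009),("",C(32,191),.009),("plate",C(568,120),.041),("",C(745,115),.041),("",C(745,193),.041),("",C(570,197),.041),("rt",C(487,55),.008),("",C(748,52),.008),("",C(748,106),.008),("",C(488,107),.008)]:
    print(n,np.round(at_z("top",u,z),3))
# stands: top pts and scene
T=r.get_calibration("scene")
for n,u,v in[("stand1 teal/iron tip",C(290,150),(150+372/2.608,170+262/2.608))]:
    o,d=px2ray("top",u);p,e=px2ray("scene",v)
    A=np.stack([d,-e],1);t=np.linalg.lstsq(A,p-o,rcond=None)[0];print(n,o+d*t[0],p+e*t[1])
```

```text
[ 0.44669478 -0.22841485  0.132     ] [ 0.44407314 -0.08891138  0.132     ] 0.13952809781897035 pivot [ 0.44565356 -0.17300922  0.132     ] yaw 1.0766116693074679
rodh [ 0.552 -0.198  0.028]
rodtip [ 0.549 -0.483  0.015]
traycorners [0.512 0.442 0.009]
 [0.477 0.255 0.009]
 [0.385 0.272 0.009]
 [0.419 0.457 0.009]
plate [ 0.498 -0.247  0.041]
 [ 0.501 -0.478  0.041]
 [ 0.399 -0.472  0.041]
 [ 0.398 -0.246  0.041]
rt [ 0.591 -0.147  0.008]
 [ 0.59  -0.496  0.008]
 [ 0.517 -0.492  0.008]
 [ 0.522 -0.146  0.008]
stand1 teal/iron tip [0.45504625 0.10412047 0.11630511] [0.45219797 0.10163641 0.11570789]
```

Call:
servo_tool:
  targets:
    - {"dx": 2,"dy": 3,"dz": 4,"spin": 0.12}
    - {"dx": 4,"dy": 7,"dz": 8,"spin": 0.24}
    - {"dx": 6,"dy": 11,"dz": 12,"spin": 0.36}
    - {"dx": 8,"dy": 15,"dz": 14,"spin": 0.48}
    - {"dx": 10,"dy": 19,"dz": 16,"spin": 0.6}
    - {"dx": 12,"dy": 23,"dz": 18,"spin": 0.72}
    - {"dx": 13,"dy": 27,"dz": 20,"spin": 0.84}
    - {"dx": 14,"dy": 31,"dz": 20,"spin": 0.96}
    - {"dx": 14,"dy": 32,"dz": 20,"spin": 1.08}
    - {"dx": 14,"dy": 32,"dz": 20,"spin": 1.108}

```text
validation failed for argument at $.ta...
```

Run:
```python
from h import *
s=r.get_state();print({k:np.round(s[k],3).tolist() for k in("time_s","joints","tcp_pos","eef_rot","contact_force")})
c=r.get_calibration("wrist");im=r.capture("wrist");cv2.imwrite("pics/w1.png",im)
np.save("w1.npy",c,allow_pickle=True);print(np.round(c["K"],1).tolist(),c["k1"],np.round(c["extrinsics"],3).tolist())
```

```text
{'time_s': 0.9, 'joints': [-47.035, 20.546, 0.682, -0.001, -70.134, -16.505], 'tcp_pos': [0.301, -0.604, 0.227], 'eef_rot': [-179.999, 0.002, -153.541], 'contact_force': [-0.398, -0.459, -0.348]}
[[344.7, 0.0, 318.9], [0.0, 344.7, 237.6], [0.0, 0.0, 1.0]] -0.06057532678986749 [[-0.446, 0.859, 0.252, 0.233], [0.895, 0.428, 0.125, -0.638], [-0.0, 0.281, -0.96, 0.385], [0.0, 0.0, 0.0, 1.0]]
```

View pics/w1.png

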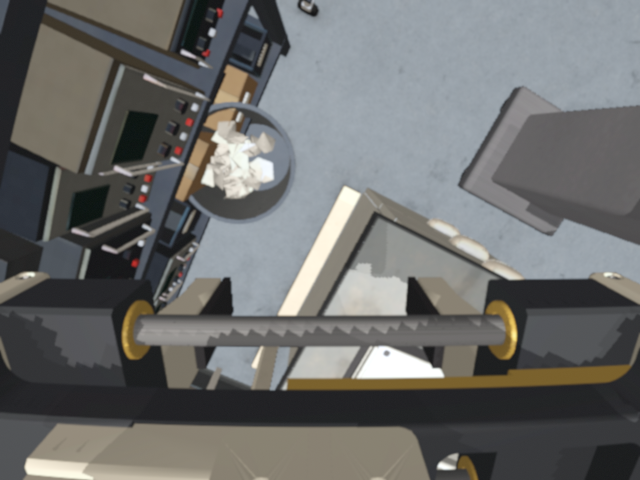

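Call:
servo_tool:
  targets:
    - {"dx": 2,"dy": 3,"dz": 2,"spin": 0.12,"grip": 100}
    - {"dx": 4,"dy": 6,"dz": 4,"spin": 0.24,"grip": 100}
    - {"dx": 6,"dy": 9,"dz": 6,"spin": 0.36,"grip": 100}
    - {"dx": 8,"dy": 12,"dz": 8,"spin": 0.48,"grip": 100}
    - {"dx": 10,"dy": 15,"dz": 10,"spin": 0.6,"grip": 100}
    - {"dx": 11,"dy": 18,"dz": 11,"spin": 0.72,"grip": 100}
    - {"dx": 12,"dy": 21,"dz": 12,"spin": 0.84,"grip": 100}
    - {"dx": 13,"dy": 24,"dz": 13,"spin": 0.96,"grip": 100}
    - {"dx": 14,"dy": 27,"dz": 14,"spin": 1.08,"grip": 100}
    - {"dx": 14.5,"dy": 30,"dz": 15,"spin": 1.108,"grip": 100}

```text
time_s: 1.78
tcp_pos: [0.4463, -0.3027, 0.377]
eef_rot: [-180.0, -0.0, -89.6]
contact_force: [0.4, 0.6, -1.0]
gripper_width: 0.0878
```

Call:
servo_tool:
  targets:
    - {"dx": 0,"dy": 3,"dz": 0,"spin": 0,"grip": 100}
    - {"dx": 0,"dy": 6,"dz": 0,"spin": 0,"grip": 100}
    - {"dx": 0,"dy": 9,"dz": 0,"spin": 0,"grip": 100}
    - {"dx": 0,"dy": 12,"dz": 0,"spin": 0,"grip": 100}
    - {"dx": 0,"dy": 15,"dz": 0,"spin": 0,"grip": 100}
    - {"dx": 0,"dy": 18,"dz": 0,"spin": 0,"grip": 100}
    - {"dx": 0,"dy": 20,"dz": 0,"spin": 0,"grip": 100}
    - {"dx": 0,"dy": 20,"dz": 0,"spin": 0,"grip": 100}
    - {"dx": 0,"dy": 20,"dz": 0,"spin": 0,"grip": 100}
    - {"dx": 0,"dy": 20,"dz": 0,"spin": 0,"grip": 100}

```text
time_s: 2.62
tcp_pos: [0.4457, -0.1044, 0.3767]
eef_rot: [-180.0, -0.0, -90.0]
contact_force: [-0.3, -0.4, 0.1]
gripper_width: 0.0878
```

Run:
```python
from h import *
s=r.get_state();print({k:np.round(s[k],3).tolist() for k in("time_s","joints","tcp_pos","eef_rot","contact_force")})
c=r.get_calibration("wrist");im=r.capture("wrist");cv2.imwrite("pics/w2.png",im);np.save("w2.npy",c,allow_pickle=True)
im=r.capture("top");cv2.imwrite("pics/t2.png",im)
im=r.capture("scene");cv2.imwrite("pics/s2.png",im)
```

```text
{'time_s': 2.617, 'joints': [11.595, -4.385, -9.817, 0.007, -84.55, -11.616], 'tcp_pos': [0.446, -0.104, 0.377], 'eef_rot': [-179.981, -0.003, -90.021], 'contact_force': [-0.312, -0.438, 0.112]}
```

View pics/w2.png

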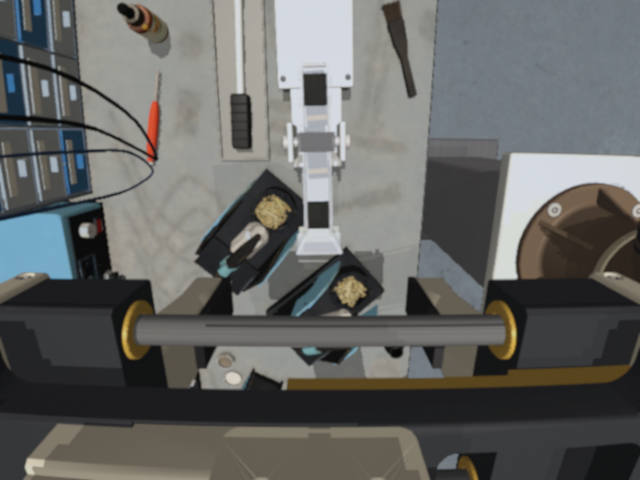

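Run:
```python
from h import *
c=np.load("w2.npy",allow_pickle=True).item()
a=at_z(c,(316,88),.132);b=at_z(c,(318,214),.132);print(a,b,np.linalg.norm(a-b),"pivot",a+(b-a)*56/141,"yaw",np.degrees(np.arctan2(*(b-a)[1::-1]))-90)
for n,u,z in[("h far end",(240.5,94),.028),("h near",(240.5,148),.028),("h mid",(240.5,121),.028),("shaft",(239,20),.02),("plate cornerL",(281,87),.041),("R",(354,87),.041),("rt corner",(221,160),.008),("",(270,160),.008),("funnel L",(298,252),.111),("R",(341,252),.111)]:
    print(n,np.round(at_z(c,u,z),4))
```

```text
[ 0.449604   -0.23253738  0.132     ] [ 0.44754472 -0.09153208  0.132     ] 0.14102033539848902 pivot [ 0.44878613 -0.17653528  0.132     ] yaw 0.8367033492314846
h far end [ 0.5549 -0.2388  0.028 ]
h near [ 0.5589 -0.1656  0.028 ]
h mid [ 0.5568 -0.2028  0.028 ]
shaft [ 0.5541 -0.3349  0.02  ]
plate cornerL [ 0.4972 -0.2457  0.041 ]
R [ 0.3994 -0.2457  0.041 ]
rt corner [ 0.594  -0.1477  0.008 ]
 [ 0.5199 -0.1472  0.008 ]
funnel L [ 0.4736 -0.0365  0.111 ]
R [ 0.4178 -0.0365  0.111 ]
```

Call:
servo_tool:
  targets:
    - {"dx": 0.3,"dy": -4,"dz": 0,"spin": 0,"grip": 0}
    - {"dx": 0.3,"dy": -8,"dz": 0,"spin": 0,"grip": 0}
    - {"dx": 0.3,"dy": -12.8,"dz": -4,"spin": 0,"grip": 0}
    - {"dx": 0.3,"dy": -12.8,"dz": -8,"spin": 0,"grip": 0}
    - {"dx": 0.3,"dy": -12.8,"dz": -12,"spin": 0,"grip": 0}
    - {"dx": 0.3,"dy": -12.8,"dz": -16,"spin": 0,"grip": 0}
    - {"dx": 0.3,"dy": -12.8,"dz": -20,"spin": 0,"grip": 0}
    - {"dx": 0.3,"dy": -12.8,"dz": -22,"spin": 0,"grip": 0}
    - {"dx": 0.3,"dy": -12.8,"dz": -23.3,"spin": 0,"grip": 0}
    - {"dx": 0.3,"dy": -12.8,"dz": -23.7,"spin": 0,"grip": 0}

```text
time_s: 3.6
tcp_pos: [0.4465, -0.2328, 0.1364]
eef_rot: [179.7, 0.1, -90.2]
contact_force: [-0.2, -0.0, 0.3]
gripper_width: 0.0266
```

Call:
servo_tool:
  targets:
    - {"dx": 0,"dy": 0,"dz": -0.3,"spin": 0,"grip": 0}
    - {"dx": 0,"dy": 0,"dz": -0.6,"spin": 0,"grip": 0}
    - {"dx": 0,"dy": -0.1,"dz": -0.9,"spin": 0,"grip": 0}
    - {"dx": 0,"dy": -0.1,"dz": -1.2,"spin": 0,"grip": 0}
    - {"dx": 0,"dy": -0.2,"dz": -1.5,"spin": 0,"grip": 0}
    - {"dx": 0,"dy": -0.2,"dz": -1.8,"spin": 0,"grip": 0}
    - {"dx": 0,"dy": -0.3,"dz": -2.1,"spin": 0,"grip": 0}
    - {"dx": 0,"dy": -0.3,"dz": -2.4,"spin": 0,"grip": 0}
    - {"dx": 0,"dy": -0.3,"dz": -2.7,"spin": 0,"grip": 0}
    - {"dx": 0,"dy": -0.3,"dz": -2.8,"spin": 0,"grip": 0}

```text
time_s: 4.43
tcp_pos: [0.4513, -0.2373, 0.1147]
eef_rot: [-179.7, -0.2, -90.0]
contact_force: [-2.0, -8.3, 11.6]
gripper_width: 0.0009
```

Call:
servo_tool:
  targets:
    - {"dx": 0,"dy": 0,"dz": -0.2,"spin": 0,"grip": 0}
    - {"dx": 0,"dy": 0,"dz": -0.4,"spin": 0,"grip": 0}
    - {"dx": 0,"dy": 0,"dz": -0.6,"spin": 0,"grip": 0}
    - {"dx": 0,"dy": 0,"dz": -0.7,"spin": 0,"grip": 0}
    - {"dx": 0,"dy": 0,"dz": -0.7,"spin": 0,"grip": 0}
    - {"dx": 0,"dy": 0,"dz": -0.7,"spin": 0,"grip": 0}
    - {"dx": 0,"dy": 0,"dz": -0.7,"spin": 0,"grip": 0}
    - {"dx": 0,"dy": 0,"dz": -0.7,"spin": 0,"grip": 0}
    - {"dx": 0,"dy": 0,"dz": -0.7,"spin": 0,"grip": 0}
    - {"dx": 0,"dy": 0,"dz": -0.7,"spin": 0,"grip": 0}

```text
time_s: 5.27
tcp_pos: [0.4515, -0.2375, 0.1092]
eef_rot: [-179.6, -0.2, -89.9]
contact_force: [-5.8, -5.0, 23.2]
gripper_width: 0.0005
```

Call:
servo_tool:
  targets:
    - {"dx": 0,"dy": 0,"dz": -0.15,"spin": 0,"grip": 0}
    - {"dx": 0,"dy": 0,"dz": -0.3,"spin": 0,"grip": 0}
    - {"dx": 0,"dy": 0,"dz": -0.3,"spin": 0,"grip": 0}
    - {"dx": 0,"dy": 0,"dz": -0.3,"spin": 0,"grip": 0}
    - {"dx": 0,"dy": 0,"dz": -0.3,"spin": 0,"grip": 0}
    - {"dx": 0,"dy": 0,"dz": -0.3,"spin": 0,"grip": 0}
    - {"dx": 0,"dy": 0,"dz": -0.3,"spin": 0,"grip": 0}
    - {"dx": 0,"dy": 0,"dz": -0.3,"spin": 0,"grip": 0}
    - {"dx": 0,"dy": 0,"dz": -0.3,"spin": 0,"grip": 0}
    - {"dx": 0,"dy": 0,"dz": -0.3,"spin": 0,"grip": 0}

```text
time_s: 6.1
tcp_pos: [0.4516, -0.2376, 0.1087]
eef_rot: [-179.6, -0.3, -89.9]
contact_force: [-13.8, 0.9, 48.6]
gripper_width: 0.0002
```

Call:
servo_tool:
  targets:
    - {"dx": 0,"dy": 0,"dz": 2,"spin": 0,"grip": 0}
    - {"dx": 0,"dy": 0,"dz": 5,"spin": 0,"grip": 10}
    - {"dx": 0,"dy": 0,"dz": 9,"spin": 0,"grip": 20}
    - {"dx": 0,"dy": 4,"dz": 13,"spin": 0,"grip": 40}
    - {"dx": 0,"dy": 8,"dz": 17,"spin": 0,"grip": 60}
    - {"dx": 4,"dy": 12,"dz": 18,"spin": 0,"grip": 60}
    - {"dx": 8,"dy": 14,"dz": 18,"spin": 0,"grip": 60}
    - {"dx": 10.5,"dy": 14,"dz": 18,"spin": 0,"grip": 60}
    - {"dx": 10.5,"dy": 14,"dz": 18,"spin": 0,"grip": 60}
    - {"dx": 10.5,"dy": 14,"dz": 18,"spin": 0,"grip": 60}

```text
time_s: 6.93
tcp_pos: [0.5571, -0.0934, 0.2825]
eef_rot: [-179.9, 0.0, -89.9]
contact_force: [-0.2, 0.8, 0.4]
gripper_width: 0.0512
```

Run:
```python
from h import *
s=r.get_state();print({k:np.round(s[k],3).tolist() for k in("time_s","joints","tcp_pos","eef_rot","contact_force")})
c=r.get_calibration("wrist");im=r.capture("wrist");cv2.imwrite("pics/w3.png",im);np.save("w3.npy",c,allow_pickle=True)
```

```text
{'time_s': 6.933, 'joints': [10.343, 8.259, -8.502, 0.022, -73.095, -10.274], 'tcp_pos': [0.557, -0.093, 0.283], 'eef_rot': [-179.855, 0.005, -89.925], 'contact_force': [-0.24, 0.762, 0.423]}
```

View pics/w3.png

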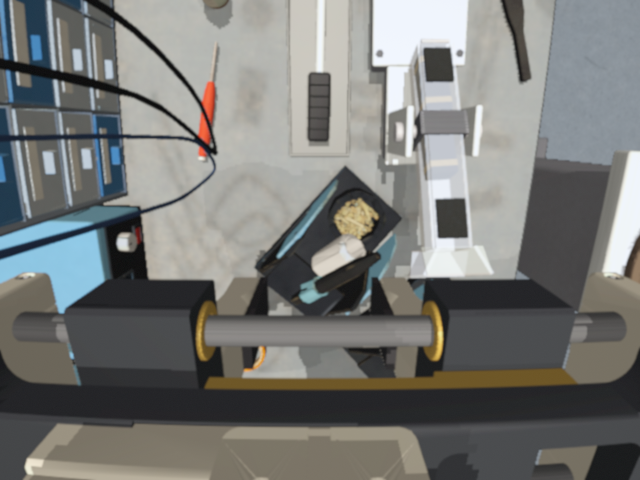

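Run:
```python
from h import *
c=np.load("w3.npy",allow_pickle=True).item()
for n,u,z in[("h far",(319,72),.028),("h near",(318.5,141),.028),("shaft",(320.5,10),.02),("rt L",(290,156),.008),("rt R",(349,156),.008)]:
    print(n,np.round(at_z(c,u,z),4))
th=.42;yaw=np.radians(.85);P=np.array([.448,-.1755,.111]);b=np.array([-np.sin(yaw)*np.cos(th),np.cos(yaw)*np.cos(th),np.sin(th)]);u=np.array([np.sin(yaw)*np.sin(th),-np.cos(yaw)*np.sin(th),np.cos(th)])
for n,p in[("padout",P-b*.056+u*.021),("padup",P+.085*b+.021*u),("rim top",P+.130*b+.026*u),("rim bot",P+.130*b-.026*u)]:print(n,p,proj(c,p))
print("b",b,"grip: ",[ (d,(P+b*(d+.280)).round(4)) for d in(.15,.13,.1,.0,-.08,-.1,-.105)])
```

```text
h far [ 0.5585 -0.2396  0.028 ]
h near [ 0.559 -0.165  0.028]
shaft [ 0.557 -0.305  0.02 ]
rt L [ 0.594  -0.1468  0.008 ]
rt R [ 0.5215 -0.1469  0.008 ]
padout [ 0.44888557 -0.23518938  0.10734028] [441.07314126  62.72853613]
padup [ 0.44697567 -0.10645801  0.16483451] [453.18626686 216.92724787]
rim top [ 0.44639637 -0.0674121   0.18774917] [459.05260635 271.24365112]
rim bot [ 0.44608182 -0.04621089  0.14026855] [437.44756171 273.35112453]
b [-0.01354545  0.91298846  0.40776045] grip:  [(0.15, array([0.4422, 0.2171, 0.2863])), (0.13, array([0.4424, 0.1988, 0.2782])), (0.1, array([0.4429, 0.1714, 0.2659])), (0.0, array([0.4442, 0.0801, 0.2252])), (-0.08, array([0.4453, 0.0071, 0.1926])), (-0.1, array([ 0.4456, -0.0112,  0.1844])), (-0.105, array([ 0.4456, -0.0157,  0.1824]))]
```

Call:
servo_tool:
  targets:
    - {"dx": 0.4,"dy": -4,"dz": 0,"spin": 0,"grip": 100}
    - {"dx": 0.9,"dy": -8,"dz": 0,"spin": 0,"grip": 100}
    - {"dx": 1.4,"dy": -12,"dz": 0,"spin": 0,"grip": 100}
    - {"dx": 1.4,"dy": -14.9,"dz": -2,"spin": 0,"grip": 100}
    - {"dx": 1.4,"dy": -14.9,"dz": -5,"spin": 0,"grip": 100}
    - {"dx": 1.4,"dy": -14.9,"dz": -8,"spin": 0,"grip": 100}
    - {"dx": 1.4,"dy": -14.9,"dz": -11,"spin": 0,"grip": 100}
    - {"dx": 1.4,"dy": -14.9,"dz": -14,"spin": 0,"grip": 100}
    - {"dx": 1.4,"dy": -14.9,"dz": -17,"spin": 0,"grip": 100}
    - {"dx": 1.4,"dy": -14.9,"dz": -17,"spin": 0,"grip": 100}

```text
time_s: 7.82
tcp_pos: [0.5633, -0.2439, 0.1064]
eef_rot: [179.5, 0.1, -90.2]
contact_force: [-2.0, 0.6, -0.2]
gripper_width: 0.0875
```

Run:
```python
from h import *
s=r.get_state();print({k:np.round(s[k],4).tolist() for k in("time_s","tcp_pos","eef_rot","contact_force")})
c=r.get_calibration("wrist");im=r.capture("wrist");cv2.imwrite("pics/w4.png",im);np.save("w4.npy",c,allow_pickle=True)
P=s["tcp_pos"]
for p in [(.559,-.240,.028),(.559,-.165,.028),(.559,-.482,.015),(.594,-.147,.008),(.52,-.147,.008),(.481,-.1975,.131)]: print(p,proj(c,p))
```

```text
{'time_s': 7.8167, 'tcp_pos': [0.5633, -0.2439, 0.1064], 'eef_rot': [179.5321, 0.1367, -90.1737], 'contact_force': [-1.9907, 0.6458, -0.2403]}
(0.559, -0.24, 0.028) [325.0116374  251.01031967]
(0.559, -0.165, 0.028) [324.78111152 340.8129663 ]
(0.559, -0.482, 0.015) [ 324.78620163 -131.39729208]
(0.594, -0.147, 0.008) [283.55777488 345.95640663]
(0.52, -0.147, 0.008) [369.26611314 345.23280883]
(0.481, -0.1975, 0.131) [489.29466506 399.47421027]
```

View pics/w4.png

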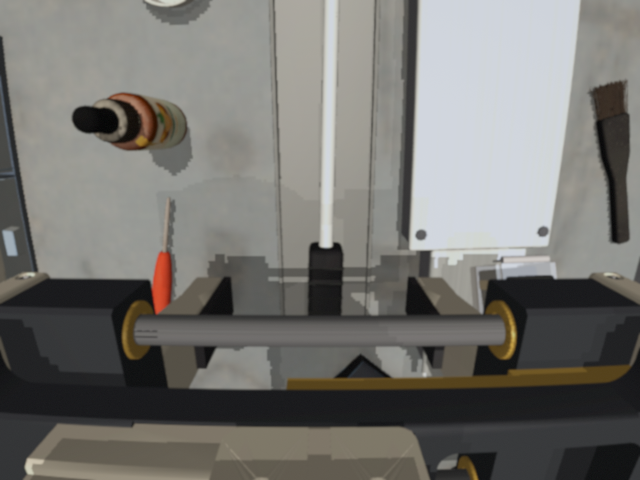

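Call:
servo_tool:
  targets:
    - {"dx": 0,"dy": 0,"dz": 0,"spin": 0,"grip": 100}
    - {"dx": 0,"dy": 0,"dz": -1,"spin": 0,"grip": 100}
    - {"dx": 0,"dy": 0,"dz": -2,"spin": 0,"grip": 100}
    - {"dx": 0,"dy": 0,"dz": -3,"spin": 0,"grip": 100}
    - {"dx": 0,"dy": 0,"dz": -4,"spin": 0,"grip": 100}
    - {"dx": 0,"dy": 0,"dz": -5,"spin": 0,"grip": 100}
    - {"dx": 0,"dy": 0,"dz": -6,"spin": 0,"grip": 100}
    - {"dx": 0,"dy": 0,"dz": -7,"spin": 0,"grip": 100}
    - {"dx": 0,"dy": 0,"dz": -7.5,"spin": 0,"grip": 100}
    - {"dx": 0,"dy": 0,"dz": -7.5,"spin": 0,"grip": 100}

```text
time_s: 8.7
tcp_pos: [0.5667, -0.2441, 0.0347]
eef_rot: [179.8, 0.0, -90.1]
contact_force: [-0.3, 0.4, -0.3]
gripper_width: 0.0876
```

Call:
servo_tool:
  targets:
    - {"dx": 0.4,"dy": 0.2,"dz": -0.7,"spin": 0,"grip": 100}
    - {"dx": 0.4,"dy": 0.2,"dz": -1.5,"spin": 0,"grip": 100}
    - {"dx": 0.4,"dy": 0.2,"dz": -2.2,"spin": 0,"grip": 100}
    - {"dx": 0.4,"dy": 0.2,"dz": -2.7,"spin": 0,"grip": 80}
    - {"dx": 0.4,"dy": 0.2,"dz": -2.7,"spin": 0,"grip": 60}
    - {"dx": 0.4,"dy": 0.2,"dz": -2.7,"spin": 0,"grip": 40}
    - {"dx": 0.4,"dy": 0.2,"dz": -2.7,"spin": 0,"grip": 20}
    - {"dx": 0.4,"dy": 0.2,"dz": -2.7,"spin": 0,"grip": 0}
    - {"dx": 0.4,"dy": 0.2,"dz": -2.7,"spin": 0,"grip": 0}
    - {"dx": 0.4,"dy": 0.2,"dz": -2.7,"spin": 0,"grip": 0}
  squeeze: 10

```text
time_s: 9.53
tcp_pos: [0.5717, -0.2424, 0.0099]
eef_rot: [-180.0, -0.0, -90.1]
contact_force: [-0.2, 0.1, -0.0]
gripper_width: 0.0465
```

Call:
servo_tool:
  targets:
    - {"dx": 0,"dy": 0,"dz": 0,"spin": 0,"grip": 0}
    - {"dx": 0,"dy": 0,"dz": 0,"spin": 0,"grip": 0}
    - {"dx": 0,"dy": 0,"dz": 0,"spin": 0,"grip": 0}
    - {"dx": 0,"dy": 0,"dz": 0,"spin": 0,"grip": 0}
    - {"dx": 0,"dy": 0,"dz": 0,"spin": 0,"grip": 0}
    - {"dx": 0,"dy": 0,"dz": 0,"spin": 0,"grip": 0}
    - {"dx": 0,"dy": 0,"dz": 0,"spin": 0,"grip": 0}
    - {"dx": 0,"dy": 0,"dz": 0,"spin": 0,"grip": 0}
    - {"dx": 0,"dy": 0,"dz": 0,"spin": 0,"grip": 0}
    - {"dx": 0,"dy": 0,"dz": 0,"spin": 0,"grip": 0}

```text
time_s: 10.37
tcp_pos: [0.5716, -0.2423, 0.0096]
eef_rot: [180.0, 0.0, -90.1]
contact_force: [-3.2, 0.4, 3.4]
gripper_width: 0.0259
```

Gripped the handle (26 mm). Drag 9 mm toward -y, release, shift back 10 mm, regrip softly.

Call:
servo_tool:
  targets:
    - {"dx": 0,"dy": -0.3,"dz": 0.1,"spin": 0,"grip": 0}
    - {"dx": 0,"dy": -0.6,"dz": 0.1,"spin": 0,"grip": 0}
    - {"dx": 0,"dy": -0.9,"dz": 0.1,"spin": 0,"grip": 0}
    - {"dx": 0,"dy": -1.0,"dz": 0.1,"spin": 0,"grip": 0}
    - {"dx": 0,"dy": -1.0,"dz": 0,"spin": 0,"grip": 0}
    - {"dx": 0,"dy": -1.0,"dz": 0,"spin": 0,"grip": 40}
    - {"dx": 0,"dy": -1.0,"dz": 0,"spin": 0,"grip": 40}
    - {"dx": 0,"dy": -0.5,"dz": 0,"spin": 0,"grip": 40}
    - {"dx": 0,"dy": 0.0,"dz": 0,"spin": 0,"grip": 40}
    - {"dx": 0,"dy": 0.1,"dz": 0,"spin": 0,"grip": 40}

```text
time_s: 11.2
tcp_pos: [0.5717, -0.2404, 0.0096]
eef_rot: [180.0, 0.0, -90.0]
contact_force: [0.4, 0.3, 0.3]
gripper_width: 0.0346
```

Call:
servo_tool:
  targets:
    - {"dx": 0,"dy": 0,"dz": -0.1,"spin": 0,"grip": 20}
    - {"dx": 0,"dy": 0,"dz": -0.1,"spin": 0,"grip": 10}
    - {"dx": 0,"dy": 0,"dz": -0.1,"spin": 0,"grip": 0}
    - {"dx": 0,"dy": 0,"dz": -0.1,"spin": 0,"grip": 0}
    - {"dx": 0,"dy": 0,"dz": -0.1,"spin": 0,"grip": 0}
    - {"dx": 0,"dy": 0,"dz": -0.1,"spin": 0,"grip": 0}
    - {"dx": 0,"dy": 0,"dz": -0.1,"spin": 0,"grip": 0}
    - {"dx": 0,"dy": 0,"dz": -0.1,"spin": 0,"grip": 0}
    - {"dx": 0,"dy": 0,"dz": -0.1,"spin": 0,"grip": 0}
    - {"dx": 0,"dy": 0,"dz": -0.1,"spin": 0,"grip": 0}
  squeeze: 4

```text
time_s: 12.03
tcp_pos: [0.5717, -0.2413, 0.0085]
eef_rot: [180.0, 0.0, -90.1]
contact_force: [-0.1, -0.1, -0.8]
gripper_width: 0.0263
```

Call:
servo_tool:
  targets:
    - {"dx": 0,"dy": 0,"dz": 1,"spin": 0,"grip": 0}
    - {"dx": 0,"dy": -0.1,"dz": 2,"spin": 0,"grip": 0}
    - {"dx": 0,"dy": -0.2,"dz": 3,"spin": 0,"grip": 0}
    - {"dx": 0,"dy": -0.3,"dz": 4,"spin": 0,"grip": 0}
    - {"dx": 0,"dy": -0.5,"dz": 5,"spin": 0,"grip": 0}
    - {"dx": 0,"dy": -0.7,"dz": 6,"spin": 0,"grip": 0}
    - {"dx": 0,"dy": -1.0,"dz": 7,"spin": 0,"grip": 0}
    - {"dx": 0,"dy": -1.3,"dz": 8,"spin": 0,"grip": 0}
    - {"dx": 0,"dy": -1.7,"dz": 9,"spin": 0,"grip": 0}
    - {"dx": 0,"dy": -2.1,"dz": 9.9,"spin": 0,"grip": 0}

```text
time_s: 12.87
tcp_pos: [0.5718, -0.2627, 0.1088]
eef_rot: [-180.0, -0.0, -90.1]
contact_force: [0.4, -0.5, -0.2]
gripper_width: 0.0267
```

Run:
```python
from h import *
s=r.get_state();print({k:np.round(s[k],4).tolist() for k in("time_s","tcp_pos","eef_rot","contact_force","moment","gripper_width")})
c=r.get_calibration("wrist");w=r.capture("wrist");np.save("w5.npy",c,allow_pickle=True)
t=r.capture("top");sc=r.capture("scene");cv2.imwrite("pics/w5.png",w);cv2.imwrite("pics/t5.png",t);cv2.imwrite("pics/s5.png",sc)
a=cv2.resize(w,(400,300));b=cv2.resize(sc[170:260,310:430],(400,300),interpolation=cv2.INTER_CUBIC);d=cv2.resize(t[200:290,310:490],(800,300),interpolation=cv2.INTER_CUBIC)
cv2.imwrite("pics/v5.png",np.vstack([np.hstack([a,b]),d]))
```

```text
{'time_s': 12.8667, 'tcp_pos': [0.5718, -0.2627, 0.1088], 'eef_rot': [-179.9762, -0.0059, -90.0558], 'contact_force': [0.4321, -0.4657, -0.2056], 'moment': [0.0292, 0.0994, 0.0225], 'gripper_width': 0.0267}
```

View pics/v5.png

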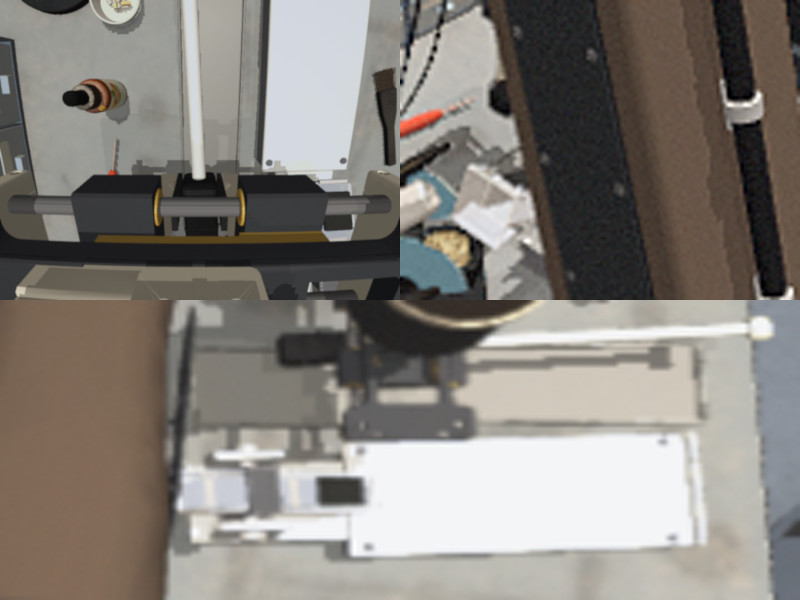

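Run:
```python
from h import *
def tri(rays):
    A=np.zeros((3,3));b=np.zeros(3)
    for o,d in rays:
        d=d/np.linalg.norm(d);M=np.eye(3)-np.outer(d,d);A+=M;b+=M@o
    p=np.linalg.solve(A,b);return p.round(3),[round(float(np.linalg.norm((np.eye(3)-np.outer(d,d)/(d@d))@(p-o))),4) for o,d in rays]
w3=np.load("w3.npy",allow_pickle=True).item();w2=np.load("w2.npy",allow_pickle=True).item()
S=lambda x,y:(150+x/2.608,170+y/2.608)
print("stand1 pen end",tri([px2ray(w3,(382,260)),px2ray("scene",S(453,115))]))
print("stand1 pen teal",tri([px2ray(w3,(308,290)),px2ray("scene",S(373,163))]))
print("stand2 pen end",px2ray("scene",S(448,230)))
f=800/350;C=lambda x,y:(140+x/f,190+y/f)
print(tri([px2ray("top",C(385,55)),px2ray("scene",S(373,163))]))
# rod level test
d=lambda x,y:(310+x/800*180,200+(y-300)/300*90)
for z in(.04,.08,.118):print(z,at_z("top",d(762,328),z),at_z("top",d(280,350),z))
b=np.array([-0.01354545,.91298846,.40776045]);P=np.array([.448,-.1755,.111]);print("mouth",P+.13*b,"exit",P-.08*b)
```

```text
stand1 pen end (array([ 0.508, -0.073,  0.179]), [0.0009, 0.0009])
stand1 pen teal (array([ 0.572, -0.008,  0.099]), [0.0029, 0.0029])
stand2 pen end (array([-0.21526263,  0.62343589,  1.12862386]), array([ 0.47853406, -0.4545528 , -0.75270442]))
(array([ 0.578, -0.012,  0.093]), [0.0021, 0.0021])
0.04 [ 0.5967348  -0.53130006  0.04      ] [ 0.5812632  -0.20401392  0.04      ]
0.08 [ 0.58846125 -0.51932888  0.08      ] [ 0.57337073 -0.20010417  0.08      ]
0.118 [ 0.58060138 -0.50795626  0.118     ] [ 0.56587289 -0.19638992  0.118     ]
mouth [ 0.44623909 -0.0568115   0.16400886] exit [ 0.44908364 -0.24853908  0.07837916]
```

Run:
```python
from h import *
c=np.load("w5.npy",allow_pickle=True).item();w=cv2.imread("pics/w5.png")
for v in(5,60,120,180,240,265):
    row=w[v,270:350].astype(int);m=np.where(row.min(1)>215)[0]+270
    print(v,m.min() if len(m) else None,m.max() if len(m) else None, len(m), at_z(c,((m.min()+m.max())/2,v),.123).round(4) if len(m) else "")
print("handle front",at_z(c,(312,281),.13).round(4))
o=r.cut_out("rod","wrist")[:2]; print([(round(x["p"],2),np.round(x["extent"])) for x in o])
```

```text
5 None None 0 
60 None None 0 
120 None None 0 
180 None None 0 
240 None None 0 
265 None None 0 
handle front [ 0.5756 -0.2789  0.13  ]
[(0.73, array([290.,   0., 346., 379.]))]
```

Call:
servo_tool:
  targets:
    - {"dx": 0,"dy": 0,"dz": 3,"spin": 0,"grip": 0}
    - {"dx": 0,"dy": 0,"dz": 6,"spin": 0,"grip": 0}
    - {"dx": 0,"dy": 1,"dz": 9,"spin": 0,"grip": 0}
    - {"dx": 0,"dy": 3,"dz": 12,"spin": 0,"grip": 0}
    - {"dx": 0,"dy": 6,"dz": 14,"spin": 0,"grip": 0}
    - {"dx": 0,"dy": 9,"dz": 15,"spin": 0,"grip": 0}
    - {"dx": 0,"dy": 12,"dz": 15,"spin": 0,"grip": 0}
    - {"dx": 0,"dy": 14,"dz": 15,"spin": 0,"grip": 0}
    - {"dx": 0,"dy": 15,"dz": 15,"spin": 0,"grip": 0}
    - {"dx": 0,"dy": 15,"dz": 15,"spin": 0,"grip": 0}
  squeeze: 12

```text
time_s: 13.9
tcp_pos: [0.5715, -0.1103, 0.2569]
eef_rot: [179.9, 0.0, -89.9]
contact_force: [0.1, 0.4, -0.3]
gripper_width: 0.0265
```

Call:
servo_tool:
  targets:
    - {"dx": -1.3,"dy": 3.4,"dz": 0,"spin": 0,"grip": 0}
    - {"dx": -2.6,"dy": 6.8,"dz": 0,"spin": 0,"grip": 0}
    - {"dx": -3.9,"dy": 10.2,"dz": 0,"spin": 0,"grip": 0}
    - {"dx": -5.2,"dy": 13.6,"dz": 0,"spin": 0,"grip": 0}
    - {"dx": -6.5,"dy": 17,"dz": 0,"spin": 0,"grip": 0}
    - {"dx": -7.8,"dy": 20.4,"dz": 0,"spin": 0,"grip": 0}
    - {"dx": -9.1,"dy": 23.8,"dz": 0,"spin": 0,"grip": 0}
    - {"dx": -10.4,"dy": 27.2,"dz": 0,"spin": 0,"grip": 0}
    - {"dx": -11.7,"dy": 30.6,"dz": 0,"spin": 0,"grip": 0}
    - {"dx": -12.7,"dy": 34,"dz": 0,"spin": 0,"grip": 0}

```text
time_s: 14.73
tcp_pos: [0.4438, 0.2284, 0.2572]
eef_rot: [180.0, -0.0, -90.1]
contact_force: [0.6, 0.3, -0.4]
gripper_width: 0.0268
```

Call:
servo_tool:
  targets:
    - {"dx": 0,"dy": 0,"dz": 0,"spin": 0,"grip": 0}
    - {"dx": 0,"dy": 0,"dz": 0,"spin": 0,"grip": 0}
    - {"dx": 0,"dy": 0,"dz": -1,"spin": 0,"grip": 0}
    - {"dx": 0,"dy": 0,"dz": -2,"spin": 0,"grip": 0}
    - {"dx": 0,"dy": 0,"dz": -3,"spin": 0,"grip": 0}
    - {"dx": 0,"dy": 0,"dz": -4,"spin": 0,"grip": 0}
    - {"dx": 0,"dy": 0,"dz": -4,"spin": 0,"grip": 0}
    - {"dx": 0,"dy": 0,"dz": -4,"spin": 0,"grip": 0}
    - {"dx": 0,"dy": 0,"dz": -4,"spin": 0,"grip": 0}
    - {"dx": 0,"dy": 0,"dz": -4,"spin": 0,"grip": 0}

```text
time_s: 15.57
tcp_pos: [0.4451, 0.2278, 0.2181]
eef_rot: [-180.0, 0.0, -90.1]
contact_force: [-0.0, 0.3, -0.8]
gripper_width: 0.0264
```

Run:
```python
from h import *
s=r.get_state();print({k:np.round(s[k],4).tolist() for k in("time_s","tcp_pos","eef_rot","contact_force","gripper_width")})
c=r.get_calibration("wrist");w=r.capture("wrist");np.save("w6.npy",c,allow_pickle=True)
sc=r.capture("scene");t=r.capture("top");cv2.imwrite("pics/w6.png",w);cv2.imwrite("pics/s6.png",sc);cv2.imwrite("pics/t6.png",t)
b=cv2.resize(sc[150:290,230:400],(364,300),interpolation=cv2.INTER_CUBIC)
d=cv2.resize(t[190:300,240:480],(436,300),interpolation=cv2.INTER_CUBIC)
cv2.imwrite("pics/v6.png",np.vstack([cv2.resize(w[100:340],(800,300)),np.hstack([b,d])]))
```

```text
{'time_s': 15.5667, 'tcp_pos': [0.4451, 0.2278, 0.2181], 'eef_rot': [-179.9588, 0.0304, -90.0659], 'contact_force': [-0.0141, 0.3134, -0.7735], 'gripper_width': 0.0264}
```

View pics/v6.png

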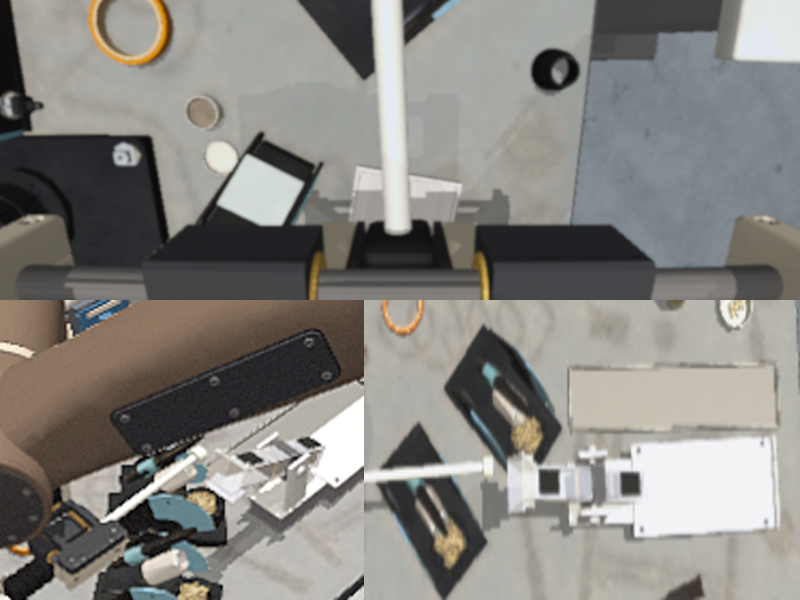

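```bash
cat >> h.py <<'E'
def tri(rays):
    A=np.zeros((3,3));b=np.zeros(3)
    for o,d in rays:
        d=d/np.linalg.norm(d);M=np.eye(3)-np.outer(d,d);A+=M;b+=M@o
    p=np.linalg.solve(A,b);return p.round(4),[round(float(np.linalg.norm((np.eye(3)-np.outer(d,d)/(d@d))@(p-o))),4) for o,d in rays]
E
python3 - <<'E'
from h import *
T=lambda x,y:(240+(x-364)/436*240,190+(y-300)/300*110)
S=lambda x,y:(230+x/364*170,150+(y-300)/300*140)
print("tip",tri([px2ray("top",T(490,465)),px2ray("scene",S(204,452))]))
print("mouth rim right/left mid", at_z("top",T(511,481),.164))
print("shaft start",tri([px2ray("scene",S(104,519)),px2ray(np.load("w6.npy",allow_pickle=True).item(),(318,288))]))
c=np.load("w6.npy",allow_pickle=True).item()
for u in((318,288),(310,100)):print([at_z(c,u,z).round(4) for z in(.2,.227,.24)])
for p in[(.446,-.057,.164),(.4464,-.0674,.1877),(.4461,-.0462,.1403)]:print(p,"top",proj("top",p),"scene",proj("scene",p))
print("meas rim: top",T(511,455),T(511,510))
E
```

```text
tip (array([ 0.4506, -0.0191,  0.2283]), [0.0028, 0.0028])
mouth rim right/left mid [ 0.44482742 -0.04721093  0.164     ]
shaft start (array([0.4303, 0.1819, 0.2802]), [0.0204, 0.0204])
[array([0.4464, 0.233 , 0.2   ]), array([0.4463, 0.2206, 0.227 ]), array([0.4463, 0.2146, 0.24  ])]
[array([0.4501, 0.1345, 0.2   ]), array([0.4494, 0.1371, 0.227 ]), array([0.4491, 0.1384, 0.24  ])]
(0.446, -0.057, 0.164) top [324.52187075 255.88153877] scene [334.87816763 231.24645936]
(0.4464, -0.0674, 0.1877) top [328.46755995 254.583004  ] scene [337.51184392 223.50608331]
(0.4461, -0.0462, 0.1403) top [320.54841884 256.96200846] scene [332.0692218  238.83222493]
meas rim: top (320.91743119266056, 246.83333333333334) (320.91743119266056, 267.0)
```

Call:
servo_tool:
  targets:
    - {"dx": -0.2,"dy": 0,"dz": -1.2,"spin": -0.015,"grip": 0}
    - {"dx": -0.2,"dy": 0,"dz": -2.6,"spin": -0.015,"grip": 0}
    - {"dx": -0.2,"dy": 0,"dz": -4,"spin": -0.015,"grip": 0}
    - {"dx": -0.2,"dy": 0,"dz": -5.4,"spin": -0.015,"grip": 0}
    - {"dx": -0.2,"dy": 0,"dz": -6.2,"spin": -0.015,"grip": 0}
    - {"dx": -0.2,"dy": 0,"dz": -6.2,"spin": -0.015,"grip": 0}
    - {"dx": -0.2,"dy": -1,"dz": -6.2,"spin": -0.015,"grip": 0}
    - {"dx": -0.2,"dy": -2,"dz": -6.2,"spin": -0.015,"grip": 0}
    - {"dx": -0.2,"dy": -3,"dz": -6.2,"spin": -0.015,"grip": 0}
    - {"dx": -0.2,"dy": -4,"dz": -6.2,"spin": -0.015,"grip": 0}

```text
time_s: 16.55
tcp_pos: [0.4429, 0.1867, 0.1563]
eef_rot: [-180.0, 0.0, -90.9]
contact_force: [0.5, -0.3, -0.5]
gripper_width: 0.0266
```

Call:
servo_tool:
  targets:
    - {"dx": 0,"dy": -0.5,"dz": 0,"spin": 0,"grip": 0}
    - {"dx": 0,"dy": -1,"dz": 0,"spin": 0,"grip": 0}
    - {"dx": 0,"dy": -1.5,"dz": 0,"spin": 0,"grip": 0}
    - {"dx": 0,"dy": -1.5,"dz": 1,"spin": 0,"grip": 0}
    - {"dx": 0,"dy": -1.6,"dz": 2,"spin": 0,"grip": 0}
    - {"dx": 0,"dy": -1.7,"dz": 3,"spin": 0,"grip": 0}
    - {"dx": 0,"dy": -1.8,"dz": 4,"spin": 0,"grip": 0}
    - {"dx": 0,"dy": -2.0,"dz": 5,"spin": 0,"grip": 0}
    - {"dx": 0,"dy": -2.0,"dz": 5,"spin": 0,"grip": 0}
    - {"dx": 0,"dy": -2.0,"dz": 5,"spin": 0,"grip": 0}

```text
time_s: 17.38
tcp_pos: [0.4431, 0.1682, 0.2064]
eef_rot: [-179.9, 0.1, -90.9]
contact_force: [0.6, 1.8, -0.3]
gripper_width: 0.0261
```

Run:
```python
from h import *
s=r.get_state();print({k:np.round(s[k],4).tolist() for k in("time_s","tcp_pos","eef_rot","contact_force","moment","gripper_width")})
sc=r.capture("scene");t=r.capture("top");cv2.imwrite("pics/s7.png",sc);cv2.imwrite("pics/t7.png",t)
b=cv2.resize(sc[150:290,230:400],(729,600),interpolation=cv2.INTER_CUBIC)
cv2.imwrite("pics/v7.png",b)
```

```text
{'time_s': 17.3833, 'tcp_pos': [0.4431, 0.1682, 0.2064], 'eef_rot': [-179.9203, 0.0971, -90.917], 'contact_force': [0.557, 1.7886, -0.3091], 'moment': [0.771, -0.1411, 0.1189], 'gripper_width': 0.0261}
```

View pics/v7.png

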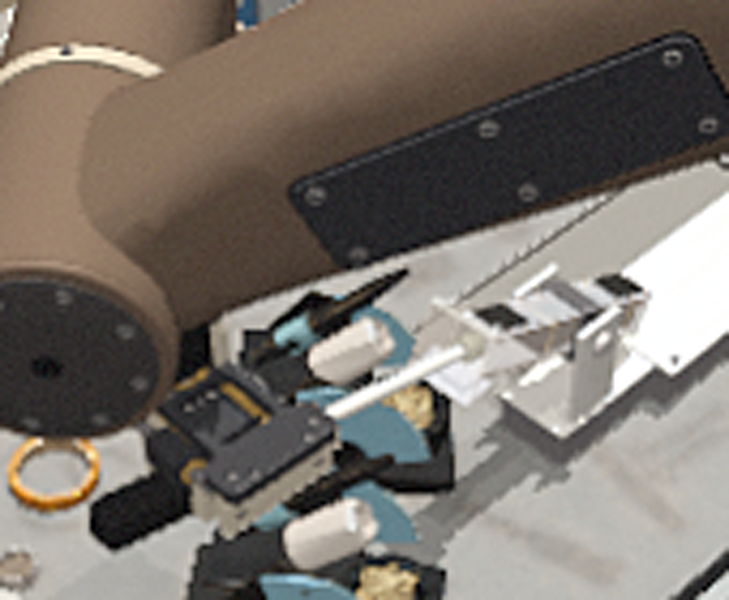

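Call:
servo_tool:
  targets:
    - {"dx": 0,"dy": -0.2,"dz": 0.8,"spin": 0,"grip": 0}
    - {"dx": 0,"dy": -0.4,"dz": 1.6,"spin": 0,"grip": 0}
    - {"dx": 0,"dy": -0.7,"dz": 2.4,"spin": 0,"grip": 0}
    - {"dx": 0,"dy": -1.0,"dz": 3.2,"spin": 0,"grip": 0}
    - {"dx": 0,"dy": -1.4,"dz": 4.2,"spin": 0,"grip": 0}
    - {"dx": 0,"dy": -1.8,"dz": 4.0,"spin": 0,"grip": 0}
    - {"dx": 0,"dy": -2.2,"dz": 3.8,"spin": 0,"grip": 0}
    - {"dx": 0,"dy": -2.6,"dz": 3.6,"spin": 0,"grip": 0}
    - {"dx": 0,"dy": -3.0,"dz": 3.5,"spin": 0,"grip": 0}
    - {"dx": 0,"dy": -3.0,"dz": 3.5,"spin": 0,"grip": 0}

```text
time_s: 18.32
tcp_pos: [0.4422, 0.1364, 0.2398]
eef_rot: [179.9, -0.1, -90.9]
contact_force: [1.9, -0.6, -2.3]
gripper_width: 0.0259
```

Run:
```python
from h import *
s=r.get_state();print({k:np.round(s[k],4).tolist() for k in("time_s","tcp_pos","eef_rot","contact_force","moment","gripper_width")})
sc=r.capture("scene");t=r.capture("top");c=r.get_calibration("wrist");w=r.capture("wrist");cv2.imwrite("pics/s8.png",sc);cv2.imwrite("pics/t8.png",t)
b=cv2.resize(sc[150:290,230:400],(400,320),interpolation=cv2.INTER_CUBIC)
d=cv2.resize(t[215:285,290:410],(400,320),interpolation=cv2.INTER_CUBIC)
cv2.imwrite("pics/v8.png",np.vstack([np.hstack([b,d]),cv2.resize(w[60:300],(746,280))[:, :800] if 0 else cv2.resize(w[60:300],(800,280))]))
```

```text
{'time_s': 18.3167, 'tcp_pos': [0.4422, 0.1364, 0.2398], 'eef_rot': [179.9231, -0.0916, -90.9422], 'contact_force': [1.87, -0.6491, -2.2714], 'moment': [-0.2599, -0.4873, 0.3562], 'gripper_width': 0.0259}
```

View pics/v8.png

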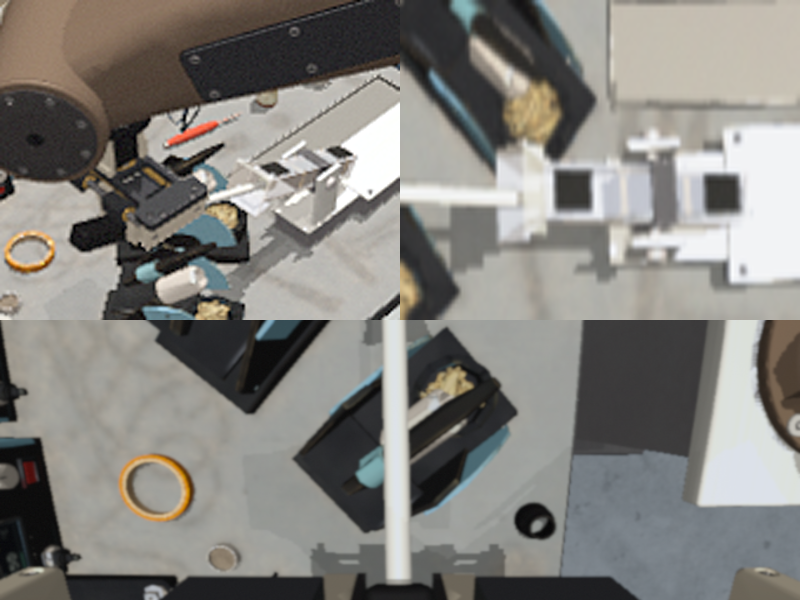

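Call:
servo_tool:
  targets:
    - {"dx": 0,"dy": 0,"dz": 0.1,"spin": 0,"grip": 0}
    - {"dx": 0,"dy": 0,"dz": 0.2,"spin": 0,"grip": 0}
    - {"dx": 0,"dy": -0.6,"dz": -0.1,"spin": 0,"grip": 0}
    - {"dx": 0,"dy": -1.2,"dz": -0.4,"spin": 0,"grip": 0}
    - {"dx": 0,"dy": -1.8,"dz": -0.6,"spin": 0,"grip": 0}
    - {"dx": 0,"dy": -2.4,"dz": -0.9,"spin": 0,"grip": 0}
    - {"dx": 0.1,"dy": -3,"dz": -1.2,"spin": 0,"grip": 0}
    - {"dx": 0.1,"dy": -3.6,"dz": -1.4,"spin": 0,"grip": 0}
    - {"dx": 0.1,"dy": -4.2,"dz": -1.7,"spin": 0,"grip": 0}
    - {"dx": 0.1,"dy": -4.8,"dz": -2,"spin": 0,"grip": 0}
  squeeze: 45

```text
time_s: 19.3
tcp_pos: [0.4438, 0.0891, 0.2204]
eef_rot: [-180.0, 0.0, -90.9]
contact_force: [1.9, 1.6, -0.0]
gripper_width: 0.0259
```

Call:
servo_tool:
  targets:
    - {"dx": 0,"dy": -0.5,"dz": -0.2,"spin": 0,"grip": 0}
    - {"dx": 0,"dy": -1,"dz": -0.5,"spin": 0,"grip": 0}
    - {"dx": 0,"dy": -1.5,"dz": -0.7,"spin": 0,"grip": 0}
    - {"dx": 0,"dy": -2,"dz": -0.9,"spin": 0,"grip": 0}
    - {"dx": 0,"dy": -2.5,"dz": -1.1,"spin": 0,"grip": 0}
    - {"dx": 0.1,"dy": -3,"dz": -1.3,"spin": 0,"grip": 0}
    - {"dx": 0.1,"dy": -3.5,"dz": -1.6,"spin": 0,"grip": 0}
    - {"dx": 0.1,"dy": -4,"dz": -1.8,"spin": 0,"grip": 0}
    - {"dx": 0.1,"dy": -4.5,"dz": -2,"spin": 0,"grip": 0}
    - {"dx": 0.1,"dy": -5,"dz": -2.2,"spin": 0,"grip": 0}

```text
time_s: 20.13
tcp_pos: [0.4449, 0.0393, 0.1984]
eef_rot: [-180.0, 0.0, -90.9]
contact_force: [2.9, 4.7, 1.9]
gripper_width: 0.0252
```

Run:
```python
from h import *
s=r.get_state();print({k:np.round(s[k],4).tolist() for k in("time_s","tcp_pos","eef_rot","contact_force","moment","gripper_width")})
sc=r.capture("scene");t=r.capture("top");cv2.imwrite("pics/s9.png",sc);cv2.imwrite("pics/t9.png",t)
b=cv2.resize(sc[150:290,230:400],(364,300),interpolation=cv2.INTER_CUBIC)
d=cv2.resize(t[215:285,290:480],(800,295),interpolation=cv2.INTER_CUBIC)
cv2.imwrite("pics/v9.png",np.vstack([np.hstack([b,np.zeros((300,436,3),np.uint8)]),d]))
```

```text
{'time_s': 20.1333, 'tcp_pos': [0.4449, 0.0393, 0.1984], 'eef_rot': [-179.9777, 0.0171, -90.9137], 'contact_force': [2.9227, 4.6701, 1.8984], 'moment': [1.6633, -0.8523, 0.4842], 'gripper_width': 0.0252}
```

View pics/v9.png

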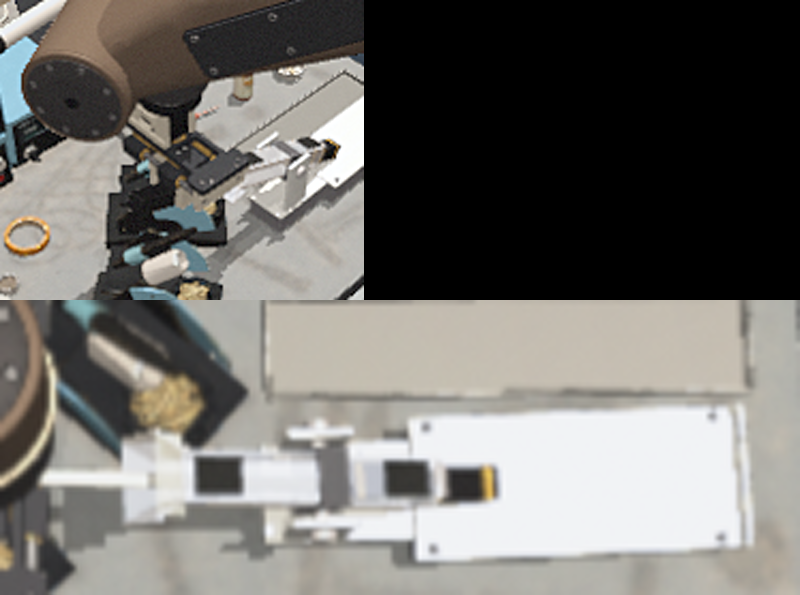

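Call:
servo_tool:
  targets:
    - {"dx": 0,"dy": -0.5,"dz": -0.2,"spin": 0,"grip": 0}
    - {"dx": 0,"dy": -1,"dz": -0.5,"spin": 0,"grip": 0}
    - {"dx": 0,"dy": -1.5,"dz": -0.7,"spin": 0,"grip": 0}
    - {"dx": 0,"dy": -2,"dz": -0.9,"spin": 0,"grip": 0}
    - {"dx": 0,"dy": -2.5,"dz": -1.1,"spin": 0,"grip": 0}
    - {"dx": 0.1,"dy": -3,"dz": -1.3,"spin": 0,"grip": 0}
    - {"dx": 0.1,"dy": -3.5,"dz": -1.6,"spin": 0,"grip": 0}
    - {"dx": 0.1,"dy": -4,"dz": -1.8,"spin": 0,"grip": 0}
    - {"dx": 0.1,"dy": -4.5,"dz": -2,"spin": 0,"grip": 0}
    - {"dx": 0.1,"dy": -5,"dz": -2.2,"spin": 0,"grip": 0}

```text
time_s: 21.07
tcp_pos: [0.4461, -0.01, 0.1766]
eef_rot: [-180.0, 0.0, -90.9]
contact_force: [2.0, 4.4, 0.5]
gripper_width: 0.0255
```

Call:
servo_tool:
  targets:
    - {"dx": 0,"dy": -0.4,"dz": -0.2,"spin": 0,"grip": 0}
    - {"dx": 0,"dy": -0.8,"dz": -0.4,"spin": 0,"grip": 0}
    - {"dx": 0,"dy": -1.2,"dz": -0.5,"spin": 0,"grip": 0}
    - {"dx": 0,"dy": -1.6,"dz": -0.7,"spin": 0,"grip": 0}
    - {"dx": 0,"dy": -2,"dz": -0.9,"spin": 0,"grip": 0}
    - {"dx": 0,"dy": -2.4,"dz": -1.1,"spin": 0,"grip": 0}
    - {"dx": 0,"dy": -2.7,"dz": -1.2,"spin": 0,"grip": 0}
    - {"dx": 0,"dy": -2.7,"dz": -1.2,"spin": 0,"grip": 0}
    - {"dx": 0,"dy": -2.7,"dz": -1.2,"spin": 0,"grip": 0}
    - {"dx": 0,"dy": -2.7,"dz": -1.2,"spin": 0,"grip": 0}

```text
time_s: 21.9
tcp_pos: [0.4453, -0.0375, 0.1644]
eef_rot: [180.0, -0.0, -90.9]
contact_force: [1.5, 2.1, -1.1]
gripper_width: 0.0259
```

Run:
```python
from h import *
s=r.get_state();print({k:np.round(s[k],4).tolist() for k in("time_s","tcp_pos","eef_rot","contact_force","moment","gripper_width")})
sc=r.capture("scene");t=r.capture("top");cv2.imwrite("pics/s10.png",sc);cv2.imwrite("pics/t10.png",t)
b=cv2.resize(sc[150:290,230:400],(364,300),interpolation=cv2.INTER_CUBIC)
d=cv2.resize(t[215:285,290:480],(800,295),interpolation=cv2.INTER_CUBIC)
cv2.imwrite("pics/v10.png",np.vstack([np.hstack([b,np.zeros((300,436,3),np.uint8)]),d]))
for n in r.cut_out("module_a","top"): print(n["p"],n["extent"])
```

```text
{'time_s': 21.9, 'tcp_pos': [0.4453, -0.0375, 0.1644], 'eef_rot': [179.9541, -0.0123, -90.9397], 'contact_force': [1.4555, 2.1218, -1.1272], 'moment': [1.3817, -0.6385, 0.4002], 'gripper_width': 0.0259}
0.49 [398.2, 257.3, 414.6, 261.7]
0.19 [332.1, 251.1, 395.4, 268.4]
```

View pics/v10.png

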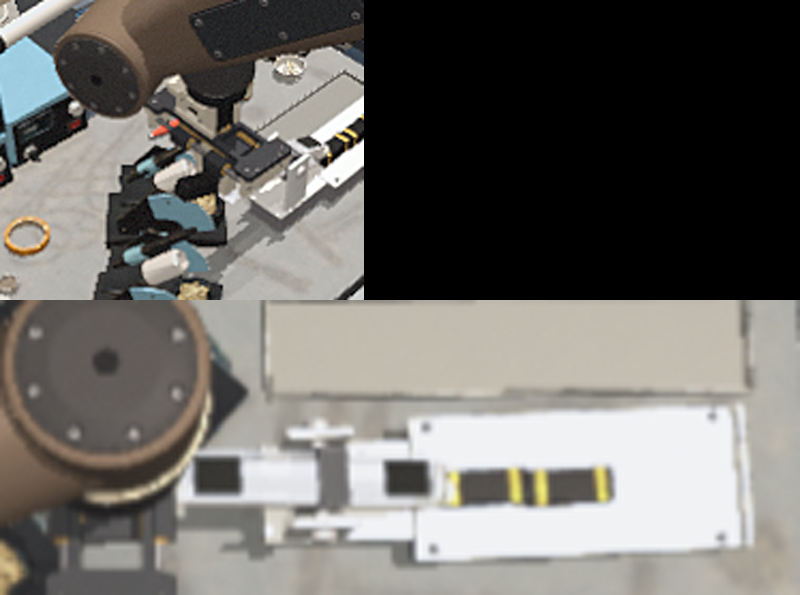

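Call:
servo_tool:
  targets:
    - {"dx": 0,"dy": 0.9,"dz": 0.4,"spin": 0,"grip": 0}
    - {"dx": 0,"dy": 1.8,"dz": 0.8,"spin": 0,"grip": 0}
    - {"dx": 0,"dy": 2.9,"dz": 1.3,"spin": 0,"grip": 0}
    - {"dx": 0,"dy": 4,"dz": 1.8,"spin": 0,"grip": 0}
    - {"dx": -0.1,"dy": 5.1,"dz": 2.3,"spin": 0,"grip": 0}
    - {"dx": -0.1,"dy": 6.2,"dz": 2.8,"spin": 0,"grip": 0}
    - {"dx": -0.1,"dy": 7.3,"dz": 3.3,"spin": 0,"grip": 0}
    - {"dx": -0.1,"dy": 8.4,"dz": 3.8,"spin": 0,"grip": 0}
    - {"dx": -0.1,"dy": 9.5,"dz": 4.2,"spin": 0,"grip": 0}
    - {"dx": -0.2,"dy": 10.6,"dz": 4.7,"spin": 0,"grip": 0}

```text
time_s: 22.88
tcp_pos: [0.4413, 0.0657, 0.2097]
eef_rot: [179.7, -0.3, -91.1]
contact_force: [1.8, -0.2, 0.7]
gripper_width: 0.0091
```

Call:
servo_tool:
  targets:
    - {"dx": 0,"dy": 1.1,"dz": 0.5,"spin": 0,"grip": 0}
    - {"dx": 0,"dy": 2.2,"dz": 1,"spin": 0,"grip": 0}
    - {"dx": 0,"dy": 3.3,"dz": 1.5,"spin": 0,"grip": 0}
    - {"dx": 0,"dy": 4.5,"dz": 2,"spin": 0,"grip": 0}
    - {"dx": -0.1,"dy": 5.7,"dz": 2.5,"spin": 0,"grip": 0}
    - {"dx": -0.1,"dy": 6.9,"dz": 3.1,"spin": 0,"grip": 0}
    - {"dx": -0.1,"dy": 8.1,"dz": 3.6,"spin": 0,"grip": 0}
    - {"dx": -0.1,"dy": 9.3,"dz": 4.1,"spin": 0,"grip": 0}
    - {"dx": -0.1,"dy": 10.5,"dz": 4.6,"spin": 0,"grip": 0}
    - {"dx": -0.2,"dy": 12,"dz": 5.3,"spin": 0,"grip": 0}

```text
time_s: 23.72
tcp_pos: [0.4415, 0.1897, 0.2647]
eef_rot: [180.0, -0.0, -90.9]
contact_force: [0.2, 0.1, 0.2]
gripper_width: 0.0005
```

Call:
servo_tool:
  targets:
    - {"dx": 0,"dy": 0.7,"dz": 2,"spin": 0,"grip": 0}
    - {"dx": 0,"dy": 0.7,"dz": 5,"spin": 0,"grip": 0}
    - {"dx": 0,"dy": 0.7,"dz": 9,"spin": 0,"grip": 0}
    - {"dx": 2,"dy": -2,"dz": 11,"spin": 0,"grip": 0}
    - {"dx": 4,"dy": -5,"dz": 11,"spin": 0,"grip": 0}
    - {"dx": 6,"dy": -8,"dz": 11,"spin": 0,"grip": 0}
    - {"dx": 8,"dy": -11,"dz": 11,"spin": 0.005,"grip": 0}
    - {"dx": 10,"dy": -14,"dz": 11,"spin": 0.01,"grip": 0}
    - {"dx": 12,"dy": -17,"dz": 11,"spin": 0.015,"grip": 0}
    - {"dx": 13,"dy": -20,"dz": 11,"spin": 0.015,"grip": 0}

```text
time_s: 24.55
tcp_pos: [0.5735, -0.0123, 0.3739]
eef_rot: [179.9, -0.0, -90.0]
contact_force: [0.1, 0.7, 0.9]
gripper_width: 0.0005
```

Run:
```python
from h import *
s=r.get_state();print({k:np.round(s[k],4).tolist() for k in("time_s","tcp_pos","eef_rot","contact_force","moment","gripper_width")})
sc=r.capture("scene");t=r.capture("top");c=r.get_calibration("wrist");w=r.capture("wrist");cv2.imwrite("pics/s11.png",sc);cv2.imwrite("pics/t11.png",t);cv2.imwrite("pics/w11.png",w);np.save("w11.npy",c,allow_pickle=True)
b=cv2.resize(sc[150:290,230:400],(364,300),interpolation=cv2.INTER_CUBIC)
d=cv2.resize(t[195:285,290:480],(633,300),interpolation=cv2.INTER_CUBIC)
cv2.imwrite("pics/v11.png",np.vstack([np.hstack([b,cv2.resize(w,(400,300)),np.zeros((300,36,3),np.uint8)]),np.hstack([d,np.zeros((300,167,3),np.uint8)])]))
```

```text
{'time_s': 24.55, 'tcp_pos': [0.5735, -0.0123, 0.3739], 'eef_rot': [179.9415, -0.0251, -90.048], 'contact_force': [0.0782, 0.7429, 0.8763], 'moment': [0.0886, 0.0283, 0.0075], 'gripper_width': 0.0005}
```

View pics/v11.png

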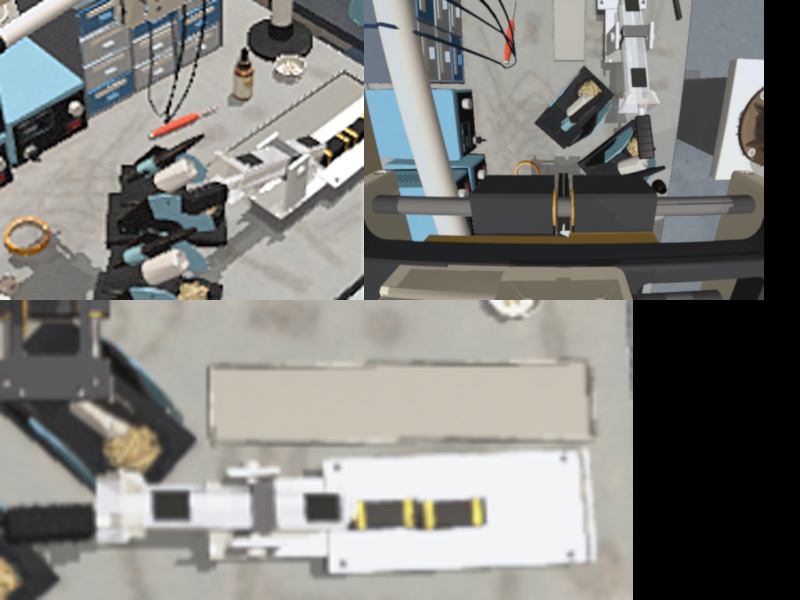

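Run:
```python
from h import *
c=np.load("w11.npy",allow_pickle=True).item()
for cam in("wrist","top"):
    for x in r.cut_out("rod",cam)[:3]:
        m=x["mask"].astype(np.uint8);rc=cv2.minAreaRect(cv2.findNonZero(m));print(cam,round(x["p"],2),np.round(x["extent"]),[np.round(q,1) for q in rc])
b=np.array([-0.01354545,.91298846,.40776045]);P=np.array([.4475,-.1755,.111])
for s0 in(.125,.13,.14):
    for k in(0,.038,.076):
        p=P+b*(s0+k);print(s0,k,p.round(4),"w",proj(c,p).round(1),"t",proj("top",p).round(1))
w=cv2.imread("pics/w11.png");g=w[150:290,400:500].max(2)
print("dark mask rows"); 
for v in range(160,285,6):
    m=np.where(w[v,425:485].max(1)<60)[0]+425;print(v,(m.min(),m.max(),len(m)) if len(m) else None)
```

```text
wrist 0.98 [433. 167. 463. 256.] [array([447.8, 210.4]), array([88.1, 27.2]), np.float64(84.6)]
top 0.7 [286. 259. 400. 270.] [array([343. , 260.3]), array([ 11.4, 106.3]), np.float64(87.3)]
0.125 0 [ 0.4458 -0.0614  0.162 ] w [438.3 165.4] t [326.1 256. ]
0.125 0.038 [ 0.4453 -0.0267  0.1775] w [440.9 200.1] t [313.3 255.7]
0.125 0.076 [0.4448 0.008  0.193 ] w [443.4 236. ] t [300.2 255.4]
0.13 0 [ 0.4457 -0.0568  0.164 ] w [438.6 169.9] t [324.5 256. ]
0.13 0.038 [ 0.4452 -0.0221  0.1795] w [441.2 204.8] t [311.6 255.7]
0.13 0.076 [0.4447 0.0126 0.195 ] w [443.7 240.8] t [298.4 255.3]
0.14 0 [ 0.4456 -0.0477  0.1681] w [439.3 179. ] t [321.1 255.9]
0.14 0.038 [ 0.4451 -0.013   0.1836] w [441.9 214.2] t [308.1 255.6]
0.14 0.076 [0.4446 0.0217 0.1991] w [444.4 250.4] t [294.9 255.2]
dark mask rows
160 None
166 None
172 None
178 None
184 None
190 (np.int64(434), np.int64(456), 10)
196 (np.int64(425), np.int64(457), 26)
202 (np.int64(429), np.int64(440), 12)
208 (np.int64(431), np.int64(458), 16)
214 (np.int64(430), np.int64(459), 12)
220 (np.int64(428), np.int64(460), 12)
226 (np.int64(438), np.int64(440), 3)
232 (np.int64(438), np.int64(441), 4)
238 (np.int64(439), np.int64(465), 7)
244 (np.int64(440), np.int64(442), 3)
250 (np.int64(425), np.int64(442), 6)
256 None
262 None
268 (np.int64(460), np.int64(480), 21)
274 (np.int64(441), np.int64(469), 29)
280 (np.int64(425), np.int64(455), 31)
```

Call:
servo_tool:
  targets:
    - {"dx": -3.5,"dy": -1,"dz": 0,"spin": -0.015,"grip": 70}
    - {"dx": -7,"dy": -2.2,"dz": 0,"spin": -0.015,"grip": 70}
    - {"dx": -10.5,"dy": -2.2,"dz": 0,"spin": -0.015,"grip": 70}
    - {"dx": -13.2,"dy": -2.2,"dz": -1,"spin": -0.015,"grip": 70}
    - {"dx": -13.2,"dy": -2.2,"dz": -4,"spin": -0.015,"grip": 70}
    - {"dx": -13.2,"dy": -2.2,"dz": -7,"spin": -0.015,"grip": 70}
    - {"dx": -13.2,"dy": -2.2,"dz": -10,"spin": -0.015,"grip": 70}
    - {"dx": -13.2,"dy": -2.2,"dz": -12,"spin": -0.015,"grip": 70}
    - {"dx": -13.2,"dy": -2.2,"dz": -13,"spin": -0.015,"grip": 70}
    - {"dx": -13.2,"dy": -2.2,"dz": -13,"spin": -0.015,"grip": 70}
  squeeze: 20

```text
time_s: 25.63
tcp_pos: [0.4386, -0.0326, 0.2431]
eef_rot: [179.8, -0.0, -90.8]
contact_force: [0.7, 0.1, 0.9]
gripper_width: 0.0592
```

Run:
```python
from h import *
s=r.get_state();print({k:np.round(s[k],4).tolist() for k in("time_s","tcp_pos","eef_rot","contact_force","gripper_width")})
sc=r.capture("scene");t=r.capture("top");c=r.get_calibration("wrist");w=r.capture("wrist");cv2.imwrite("pics/w12.png",w);np.save("w12.npy",c,allow_pickle=True)
for cam in("wrist","top"):
    for x in r.cut_out("rod",cam)[:3]:
        m=x["mask"].astype(np.uint8);rc=cv2.minAreaRect(cv2.findNonZero(m));print(cam,round(x["p"],2),np.round(x["extent"]),[np.round(q,1) for q in rc])
        if cam=="wrist": print([(v,np.where(m[v])[0].min(),np.where(m[v])[0].max()) for v in range(0,480,12) if m[v].any()])
for p in[(.4457,-.0568,.16),(.445,-.034,.18),(.44,-.005,.195)]:print(p,proj(c,p))
```

```text
{'time_s': 25.6333, 'tcp_pos': [0.4386, -0.0326, 0.2431], 'eef_rot': [179.8415, -0.0382, -90.8316], 'contact_force': [0.6535, 0.0715, 0.9335], 'gripper_width': 0.0592}
wrist 0.64 [308. 211. 351. 317.] [array([327. , 264.4]), array([109.9,  44.4]), np.float64(84.3)]
[(216, np.int64(317), np.int64(331)), (228, np.int64(319), np.int64(332)), (240, np.int64(305), np.int64(345)), (252, np.int64(306), np.int64(347)), (264, np.int64(307), np.int64(348)), (276, np.int64(308), np.int64(349)), (288, np.int64(308), np.int64(351)), (300, np.int64(310), np.int64(352)), (312, np.int64(312), np.int64(354))]
top 0.45 [291. 261. 399. 269.] [array([343.4, 261.3]), array([  4.8, 105.7]), np.float64(84.9)]
(0.4457, -0.0568, 0.16) [312.18545068 211.45950604]
(0.445, -0.034, 0.18) [313.30626896 250.13791257]
(0.44, -0.005, 0.195) [321.25918906 298.28189581]
```

Call:
servo_tool:
  targets:
    - {"dx": -0.4,"dy": 0.6,"dz": -1,"spin": 0,"grip": 70}
    - {"dx": -0.4,"dy": 0.6,"dz": -2.5,"spin": 0,"grip": 70}
    - {"dx": -0.4,"dy": 0.6,"dz": -4,"spin": 0,"grip": 70}
    - {"dx": -0.4,"dy": 0.6,"dz": -5.5,"spin": 0,"grip": 70}
    - {"dx": -0.4,"dy": 0.6,"dz": -7,"spin": 0,"grip": 70}
    - {"dx": -0.4,"dy": 0.6,"dz": -8.1,"spin": 0,"grip": 70}
    - {"dx": -0.4,"dy": 0.6,"dz": -8.1,"spin": 0,"grip": 70}
    - {"dx": -0.4,"dy": 0.6,"dz": -8.1,"spin": 0,"grip": 40}
    - {"dx": -0.4,"dy": 0.6,"dz": -8.1,"spin": 0,"grip": 20}
    - {"dx": -0.4,"dy": 0.6,"dz": -8.1,"spin": 0,"grip": 0}

```text
time_s: 26.72
tcp_pos: [0.4363, -0.027, 0.1644]
eef_rot: [-179.9, 0.0, -90.9]
contact_force: [0.2, 0.4, 0.7]
gripper_width: 0.0467
```

Call:
servo_tool:
  targets:
    - {"dx": 0,"dy": 0,"dz": 0,"spin": 0,"grip": 0}
    - {"dx": 0,"dy": 0,"dz": 0,"spin": 0,"grip": 0}
    - {"dx": 0,"dy": 0,"dz": 0,"spin": 0,"grip": 0}
    - {"dx": 0,"dy": 0,"dz": 0,"spin": 0,"grip": 0}
    - {"dx": 0,"dy": 0,"dz": 0,"spin": 0,"grip": 0}
    - {"dx": 0,"dy": 0,"dz": 0,"spin": 0,"grip": 0}
    - {"dx": 0,"dy": 0,"dz": 0,"spin": 0,"grip": 0}
    - {"dx": 0,"dy": 0,"dz": 0,"spin": 0,"grip": 0}
    - {"dx": 0,"dy": 0,"dz": 0,"spin": 0,"grip": 0}
    - {"dx": 0,"dy": 0,"dz": 0,"spin": 0,"grip": 0}
  squeeze: 45

```text
time_s: 27.55
tcp_pos: [0.436, -0.0272, 0.1637]
eef_rot: [-180.0, 0.0, -90.9]
contact_force: [1.1, 0.8, 1.5]
gripper_width: 0.0277
```

Call:
servo_tool:
  targets:
    - {"dx": 0.1,"dy": 0.4,"dz": 0.4,"spin": 0,"grip": 0}
    - {"dx": 0.2,"dy": 1.2,"dz": 0.9,"spin": 0,"grip": 0}
    - {"dx": 0.3,"dy": 2,"dz": 1.3,"spin": 0,"grip": 0}
    - {"dx": 0.4,"dy": 2.9,"dz": 1.7,"spin": 0,"grip": 0}
    - {"dx": 0.4,"dy": 3.8,"dz": 2.1,"spin": 0,"grip": 0}
    - {"dx": 0.4,"dy": 4.7,"dz": 2.5,"spin": 0,"grip": 0}
    - {"dx": 0.4,"dy": 5.6,"dz": 2.9,"spin": 0,"grip": 0}
    - {"dx": 0.4,"dy": 6.5,"dz": 3.3,"spin": 0,"grip": 0}
    - {"dx": 0.4,"dy": 7.4,"dz": 3.7,"spin": 0,"grip": 0}
    - {"dx": 0.4,"dy": 8.3,"dz": 4.1,"spin": 0,"grip": 0}

```text
time_s: 28.38
tcp_pos: [0.4322, 0.0461, 0.1996]
eef_rot: [179.0, -1.0, -91.1]
contact_force: [-0.5, -1.3, -1.8]
gripper_width: 0.0188
```

Call:
servo_tool:
  targets:
    - {"dx": 0,"dy": 0.9,"dz": 0.4,"spin": 0,"grip": 0}
    - {"dx": 0,"dy": 1.8,"dz": 0.8,"spin": 0,"grip": 0}
    - {"dx": 0,"dy": 2.7,"dz": 1.2,"spin": 0,"grip": 0}
    - {"dx": 0,"dy": 3.6,"dz": 1.6,"spin": 0,"grip": 0}
    - {"dx": 0,"dy": 4.5,"dz": 2,"spin": 0,"grip": 0}
    - {"dx": 0,"dy": 5.4,"dz": 2.4,"spin": 0,"grip": 0}
    - {"dx": 0,"dy": 6.4,"dz": 2.9,"spin": 0,"grip": 0}
    - {"dx": 0,"dy": 7.5,"dz": 3.4,"spin": 0,"grip": 0}
    - {"dx": 0,"dy": 8.6,"dz": 3.9,"spin": 0,"grip": 0}
    - {"dx": 0,"dy": 9.7,"dz": 4.4,"spin": 0,"grip": 0}

```text
time_s: 29.22
tcp_pos: [0.4397, 0.154, 0.2491]
eef_rot: [-180.0, 0.0, -90.9]
contact_force: [-0.0, 0.2, -0.9]
gripper_width: 0.0003
```

Run:
```python
from h import *
s=r.get_state();print({k:np.round(s[k],4).tolist() for k in("time_s","tcp_pos","eef_rot","contact_force","moment","gripper_width")})
sc=r.capture("scene");t=r.capture("top");c=r.get_calibration("wrist");w=r.capture("wrist");cv2.imwrite("pics/w13.png",w);np.save("w13.npy",c,allow_pickle=True);cv2.imwrite("pics/s13.png",sc);cv2.imwrite("pics/t13.png",t)
for cam in("scene","top","wrist"):
    for x in r.cut_out("rod",cam)[:2]:
        m=x["mask"].astype(np.uint8);rc=cv2.minAreaRect(cv2.findNonZero(m));print(cam,round(x["p"],2),np.round(x["extent"]),[np.round(q,1) for q in rc])
```

```text
{'time_s': 29.2167, 'tcp_pos': [0.4397, 0.154, 0.2491], 'eef_rot': [-179.9933, 0.008, -90.9071], 'contact_force': [-0.0091, 0.1531, -0.9283], 'moment': [0.0029, 0.0951, 0.0185], 'gripper_width': 0.0003}
scene 0.82 [316. 233. 341. 252.] [array([327.3, 241.6]), array([13. , 28.6]), np.float64(63.4)]
top 0.54 [290. 260. 400. 271.] [array([344., 260.]), array([ 10.7, 106.4]), np.float64(86.4)]
wrist 0.92 [307.   0. 354.  63.] [array([331.9,  29.3]), array([65.1, 45.1]), np.float64(82.3)]
```

Call:
servo_tool:
  targets:
    - {"dx": 0,"dy": -1,"dz": 2,"spin": 0,"grip": 0}
    - {"dx": 0,"dy": -4,"dz": 3,"spin": 0,"grip": 0}
    - {"dx": 0,"dy": -8,"dz": 3,"spin": 0,"grip": 0}
    - {"dx": 0,"dy": -12,"dz": 3,"spin": 0,"grip": 0}
    - {"dx": 0,"dy": -16,"dz": 3,"spin": 0,"grip": 0}
    - {"dx": 0,"dy": -20,"dz": 3,"spin": 0,"grip": 0}
    - {"dx": 0.3,"dy": -24,"dz": 2,"spin": 0,"grip": 0}
    - {"dx": 0.6,"dy": -28,"dz": 0,"spin": 0,"grip": 0}
    - {"dx": 0.8,"dy": -32,"dz": -2,"spin": 0,"grip": 0}
    - {"dx": 0.8,"dy": -36,"dz": -3,"spin": 0,"grip": 0}

```text
time_s: 30.35
tcp_pos: [0.4464, -0.2038, 0.2184]
eef_rot: [179.9, 0.0, -91.0]
contact_force: [1.0, 1.1, -0.6]
gripper_width: 0.0004
```

Call:
servo_tool:
  targets:
    - {"dx": 0,"dy": -2,"dz": 0,"spin": 0,"grip": 0}
    - {"dx": 0,"dy": -4,"dz": 0,"spin": 0,"grip": 0}
    - {"dx": 0,"dy": -5,"dz": 0,"spin": 0,"grip": 0}
    - {"dx": 0,"dy": -5,"dz": 0,"spin": 0,"grip": 0}
    - {"dx": 0,"dy": -5,"dz": 0,"spin": 0,"grip": 0}
    - {"dx": 0,"dy": -5,"dz": 0,"spin": 0,"grip": 0}
    - {"dx": 0,"dy": -5,"dz": 0,"spin": 0,"grip": 0}
    - {"dx": 0,"dy": -5,"dz": 0,"spin": 0,"grip": 0}
    - {"dx": 0,"dy": -5,"dz": 0,"spin": 0,"grip": 0}
    - {"dx": 0,"dy": -5,"dz": 0,"spin": 0,"grip": 0}

```text
time_s: 31.18
tcp_pos: [0.4478, -0.2513, 0.2203]
eef_rot: [-180.0, -0.0, -90.9]
contact_force: [-0.6, 0.2, -0.3]
gripper_width: 0.0005
```

Run:
```python
from h import *
s=r.get_state();print({k:np.round(s[k],4).tolist() for k in("time_s","tcp_pos","eef_rot")})
c=r.get_calibration("wrist");w=r.capture("wrist");cv2.imwrite("pics/w14.png",w);np.save("w14.npy",c,allow_pickle=True)
for p in[(.449,-.2485,.0784),(.449,-.265,.041),(.449,-.40,.065)]:print(proj(c,p))
for x in r.cut_out("module_a","wrist")[:4]:
    m=x["mask"].astype(np.uint8);rc=cv2.minAreaRect(cv2.findNonZero(m));print(round(x["p"],2),np.round(x["extent"]),[np.round(q,1) for q in rc])
a=cv2.imread("pics/w12.png")[190:330,240:420]
cv2.imwrite("pics/v14.png",np.hstack([cv2.resize(w[0:400],(480,300)),cv2.resize(a,(320,300))]))
```

```text
{'time_s': 31.1833, 'tcp_pos': [0.4478, -0.2513, 0.2203], 'eef_rot': [-179.9772, -0.0005, -90.865]}
[318.54828832 227.6575331 ]
[318.32745526 202.00984129]
[315.79130669  47.25137302]
0.7 [301. 139. 329. 208.] [array([315.4, 170.3]), array([66.4, 26.8]), np.float64(86.6)]
0.58 [300.  64. 333. 138.] [array([315.1, 100.4]), array([74.4, 28.6]), np.float64(87.0)]
```

View pics/v14.png

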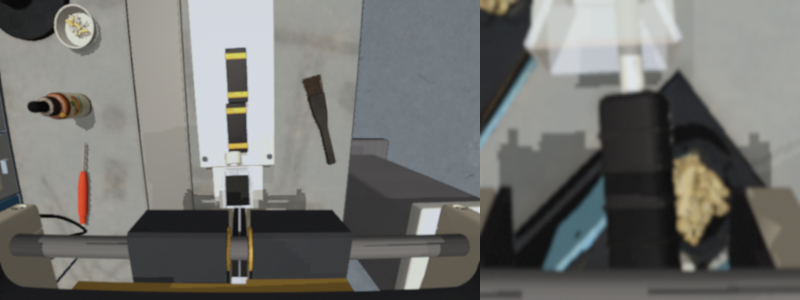

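Run:
```python
from h import *
c=np.load("w12.npy",allow_pickle=True).item()
for u,z in(((325,240),.188),((332.5,306),.205)):print("handle top",at_z(c,u,z).round(4))
print("cam",np.round(c["extrinsics"],3)[:3,3])
c4=np.load("w14.npy",allow_pickle=True).item();w=cv2.imread("pics/w14.png")
for v in range(192,240,2):print(v,w[v,304:324:3].mean(1).astype(int).tolist(),at_z(c4,(313,v),.075).round(3)[1])
```

```text
handle top [ 0.437  -0.0435  0.188 ]
handle top [ 0.4329 -0.0044  0.205 ]
cam [ 0.44  -0.109  0.404]
192 [176, 145, 146, 148, 152, 154, 157] -0.28
194 [176, 160, 160, 159, 160, 161, 161] -0.279
196 [184, 156, 155, 151, 150, 150, 149] -0.277
198 [186, 110, 106, 96, 86, 79, 76] -0.275
200 [179, 56, 65, 68, 65, 51, 44] -0.273
202 [188, 167, 190, 195, 185, 138, 63] -0.271
204 [208, 214, 215, 214, 206, 175, 158] -0.27
206 [210, 215, 216, 214, 206, 177, 182] -0.268
208 [210, 215, 217, 214, 206, 179, 201] -0.266
210 [210, 216, 218, 214, 206, 179, 196] -0.264
212 [210, 216, 218, 215, 206, 180, 192] -0.262
214 [211, 217, 218, 214, 206, 179, 191] -0.26
216 [210, 211, 207, 198, 187, 162, 184] -0.259
218 [166, 174, 192, 197, 160, 141, 172] -0.257
220 [150, 179, 205, 202, 165, 151, 168] -0.255
222 [186, 188, 192, 193, 194, 198, 200] -0.253
224 [195, 194, 193, 193, 190, 190, 187] -0.251
226 [198, 190, 191, 192, 187, 195, 195] -0.249
228 [209, 197, 199, 200, 195, 203, 203] -0.247
230 [210, 202, 200, 200, 195, 209, 212] -0.245
232 [210, 198, 190, 190, 185, 197, 201] -0.244
234 [137, 117, 102, 93, 91, 83, 84] -0.242
236 [43, 43, 43, 43, 43, 42, 42] -0.24
238 [44, 45, 44, 45, 43, 44, 44] -0.238
```

Call:
servo_tool:
  targets:
    - {"dx": 0,"dy": 1,"dz": 3,"spin": 0,"grip": 0}
    - {"dx": 0,"dy": 4,"dz": 6,"spin": 0,"grip": 20}
    - {"dx": 0,"dy": 8,"dz": 7,"spin": 0,"grip": 50}
    - {"dx": 0,"dy": 12,"dz": 7,"spin": 0,"grip": 80}
    - {"dx": -0.1,"dy": 16,"dz": 7,"spin": 0,"grip": 80}
    - {"dx": -0.2,"dy": 20,"dz": 6,"spin": 0,"grip": 80}
    - {"dx": -0.2,"dy": 22.4,"dz": 4,"spin": 0,"grip": 80}
    - {"dx": -0.2,"dy": 22.4,"dz": 1,"spin": 0,"grip": 80}
    - {"dx": -0.2,"dy": 22.4,"dz": -2,"spin": 0,"grip": 80}
    - {"dx": -0.2,"dy": 22.4,"dz": -4,"spin": 0,"grip": 80}
  squeeze: 15

```text
time_s: 32.12
tcp_pos: [0.4445, -0.0271, 0.1779]
eef_rot: [179.9, 0.0, -90.8]
contact_force: [-0.4, -0.4, -0.8]
gripper_width: 0.055
```

Call:
servo_tool:
  targets:
    - {"dx": 0,"dy": 0,"dz": -1,"spin": 0,"grip": 80}
    - {"dx": 0,"dy": 0,"dz": -1.8,"spin": 0,"grip": 80}
    - {"dx": 0,"dy": 0,"dz": -1.8,"spin": 0,"grip": 60}
    - {"dx": 0,"dy": 0,"dz": -1.8,"spin": 0,"grip": 50}
    - {"dx": 0,"dy": 0,"dz": -1.8,"spin": 0,"grip": 40}
    - {"dx": 0,"dy": 0,"dz": -1.8,"spin": 0,"grip": 30}
    - {"dx": 0,"dy": 0,"dz": -1.8,"spin": 0,"grip": 20}
    - {"dx": 0,"dy": 0,"dz": -1.8,"spin": 0,"grip": 10}
    - {"dx": 0,"dy": 0,"dz": -1.8,"spin": 0,"grip": 0}
    - {"dx": 0,"dy": 0,"dz": -1.8,"spin": 0,"grip": 0}

```text
time_s: 32.95
tcp_pos: [0.4461, -0.0277, 0.1624]
eef_rot: [-179.9, 0.0, -90.9]
contact_force: [0.9, 0.4, -0.1]
gripper_width: 0.0266
```

Call:
servo_tool:
  targets:
    - {"dx": 0,"dy": 0,"dz": 0,"spin": 0,"grip": 0}
    - {"dx": 0,"dy": 0,"dz": 0,"spin": 0,"grip": 0}
    - {"dx": 0,"dy": 0,"dz": 0,"spin": 0,"grip": 0}
    - {"dx": 0,"dy": 0,"dz": 0,"spin": 0,"grip": 0}
    - {"dx": 0,"dy": 0,"dz": 0,"spin": 0,"grip": 0}
    - {"dx": 0,"dy": 0,"dz": 0,"spin": 0,"grip": 0}
    - {"dx": 0,"dy": 0,"dz": 0,"spin": 0,"grip": 0}
    - {"dx": 0,"dy": 0,"dz": 0,"spin": 0,"grip": 0}
    - {"dx": 0,"dy": 0,"dz": 0,"spin": 0,"grip": 0}
    - {"dx": 0,"dy": 0,"dz": 0,"spin": 0,"grip": 0}
  squeeze: 50

```text
time_s: 33.78
tcp_pos: [0.4458, -0.0278, 0.1622]
eef_rot: [-180.0, 0.0, -90.9]
contact_force: [-0.8, 0.9, 2.6]
gripper_width: 0.0254
```

Call:
servo_tool:
  targets:
    - {"dx": 0,"dy": 0,"dz": 0.1,"spin": 0,"grip": 0}
    - {"dx": 0,"dy": 0,"dz": 0.2,"spin": 0,"grip": 0}
    - {"dx": 0,"dy": 0,"dz": 0.3,"spin": 0,"grip": 0}
    - {"dx": 0,"dy": 0,"dz": 0.4,"spin": 0,"grip": 0}
    - {"dx": 0,"dy": 0,"dz": 0.5,"spin": 0,"grip": 0}
    - {"dx": 0,"dy": 0,"dz": 0.5,"spin": 0,"grip": 0}
    - {"dx": 0,"dy": 0,"dz": 0.5,"spin": 0,"grip": 0}
    - {"dx": 0,"dy": 0,"dz": 0.5,"spin": 0,"grip": 0}
    - {"dx": 0,"dy": 0,"dz": 0.5,"spin": 0,"grip": 0}
    - {"dx": 0,"dy": 0,"dz": 0.5,"spin": 0,"grip": 0}

```text
time_s: 34.62
tcp_pos: [0.4456, -0.0278, 0.167]
eef_rot: [180.0, 0.0, -90.9]
contact_force: [-0.5, -0.0, -0.9]
gripper_width: 0.0253
```

Call:
servo_tool:
  targets:
    - {"dx": 0,"dy": 0.1,"dz": 0,"spin": 0,"grip": 0}
    - {"dx": 0,"dy": 0.2,"dz": 0.1,"spin": 0,"grip": 0}
    - {"dx": 0,"dy": 0.3,"dz": 0.1,"spin": 0,"grip": 0}
    - {"dx": 0,"dy": 0.4,"dz": 0.2,"spin": 0,"grip": 0}
    - {"dx": 0,"dy": 0.5,"dz": 0.2,"spin": 0,"grip": 0}
    - {"dx": 0,"dy": 0.6,"dz": 0.3,"spin": 0,"grip": 0}
    - {"dx": 0,"dy": 0.6,"dz": 0.3,"spin": 0,"grip": 0}
    - {"dx": 0,"dy": 0.6,"dz": 0.3,"spin": 0,"grip": 0}
    - {"dx": 0,"dy": 0.6,"dz": 0.3,"spin": 0,"grip": 0}
    - {"dx": 0,"dy": 0.6,"dz": 0.3,"spin": 0,"grip": 0}

```text
time_s: 35.45
tcp_pos: [0.4444, -0.0237, 0.1695]
eef_rot: [179.8, -0.2, -90.9]
contact_force: [2.0, -10.0, -6.1]
gripper_width: 0.0258
```

Call:
servo_tool:
  targets:
    - {"dx": 0,"dy": -0.3,"dz": -0.1,"spin": 0,"grip": 0}
    - {"dx": 0,"dy": -0.6,"dz": -0.3,"spin": 0,"grip": 0}
    - {"dx": 0,"dy": -0.6,"dz": -0.1,"spin": 0,"grip": 0}
    - {"dx": 0,"dy": -0.6,"dz": 0.1,"spin": 0,"grip": 0}
    - {"dx": 0,"dy": -0.6,"dz": 0.2,"spin": 0,"grip": 0}
    - {"dx": 0,"dy": -0.6,"dz": 0.2,"spin": 0,"grip": 0}
    - {"dx": 0,"dy": -0.4,"dz": 0.3,"spin": 0,"grip": 0}
    - {"dx": 0,"dy": -0.2,"dz": 0.4,"spin": 0,"grip": 0}
    - {"dx": 0,"dy": 0,"dz": 0.5,"spin": 0,"grip": 0}
    - {"dx": 0,"dy": 0,"dz": 0.5,"spin": 0,"grip": 0}

```text
time_s: 36.28
tcp_pos: [0.4432, -0.0252, 0.174]
eef_rot: [179.7, -0.4, -90.9]
contact_force: [2.0, -18.8, -10.0]
gripper_width: 0.0255
```

Run:
```python
from h import *
s=r.get_state();print({k:np.round(s[k],4).tolist() for k in("time_s","tcp_pos","eef_rot","contact_force","moment","gripper_width")})
```

```text
{'time_s': 36.2833, 'tcp_pos': [0.4432, -0.0252, 0.174], 'eef_rot': [179.674, -0.3881, -90.877], 'contact_force': [2.0332, -18.8127, -10.0479], 'moment': [-7.1202, -0.8022, 0.2882], 'gripper_width': 0.0255}
```

Call:
servo_tool:
  targets:
    - {"dx": 0,"dy": -0.2,"dz": -0.1,"spin": 0,"grip": 0}
    - {"dx": 0,"dy": -0.4,"dz": -0.3,"spin": 0,"grip": 0}
    - {"dx": 0,"dy": -0.6,"dz": -0.6,"spin": 0,"grip": 0}
    - {"dx": 0,"dy": -0.8,"dz": -0.9,"spin": 0,"grip": 0}
    - {"dx": 0,"dy": -0.9,"dz": -1.0,"spin": 0,"grip": 0}
    - {"dx": 0,"dy": -0.9,"dz": -1.0,"spin": 0,"grip": 0}
    - {"dx": 0,"dy": -0.9,"dz": -1.0,"spin": 0,"grip": 50}
    - {"dx": 0,"dy": -0.9,"dz": -1.0,"spin": 0,"grip": 80}
    - {"dx": 0,"dy": -0.9,"dz": -1.0,"spin": 0,"grip": 80}
    - {"dx": 0,"dy": -0.9,"dz": -1.0,"spin": 0,"grip": 80}

```text
time_s: 37.12
tcp_pos: [0.4458, -0.0308, 0.1653]
eef_rot: [-180.0, -0.0, -90.9]
contact_force: [0.8, -1.3, -0.2]
gripper_width: 0.0465
```

Call:
servo_tool:
  targets:
    - {"dx": 0,"dy": 0,"dz": 2,"spin": 0,"grip": 80}
    - {"dx": 0,"dy": 0,"dz": 5,"spin": 0,"grip": 80}
    - {"dx": 0,"dy": 0,"dz": 7,"spin": 0,"grip": 60}
    - {"dx": 0,"dy": -2,"dz": 8,"spin": 0,"grip": 30}
    - {"dx": 0.2,"dy": -5,"dz": 8,"spin": 0,"grip": 0}
    - {"dx": 0.2,"dy": -7,"dz": 8,"spin": 0,"grip": 0}
    - {"dx": 0.2,"dy": -7.3,"dz": 6,"spin": 0,"grip": 0}
    - {"dx": 0.2,"dy": -7.3,"dz": 4,"spin": 0,"grip": 0}
    - {"dx": 0.2,"dy": -7.3,"dz": 2,"spin": 0,"grip": 0}
    - {"dx": 0.2,"dy": -7.3,"dz": 1.5,"spin": 0,"grip": 0}

```text
time_s: 37.95
tcp_pos: [0.4459, -0.1042, 0.1775]
eef_rot: [179.8, -0.0, -91.0]
contact_force: [-0.8, 0.2, -1.0]
gripper_width: 0.0178
```

Call:
servo_tool:
  targets:
    - {"dx": 0,"dy": -0.2,"dz": -0.6,"spin": 0,"grip": 0}
    - {"dx": 0,"dy": -0.1,"dz": -1.2,"spin": 0,"grip": 0}
    - {"dx": 0,"dy": 0.1,"dz": -1.7,"spin": 0,"grip": 0}
    - {"dx": 0,"dy": 0.3,"dz": -2.2,"spin": 0,"grip": 0}
    - {"dx": 0,"dy": 0.5,"dz": -2.7,"spin": 0,"grip": 0}
    - {"dx": 0,"dy": 0.7,"dz": -3.2,"spin": 0,"grip": 0}
    - {"dx": 0,"dy": 0.9,"dz": -3.7,"spin": 0,"grip": 0}
    - {"dx": 0,"dy": 1.1,"dz": -4.2,"spin": 0,"grip": 0}
    - {"dx": 0,"dy": 1.3,"dz": -4.7,"spin": 0,"grip": 0}
    - {"dx": 0,"dy": 1.3,"dz": -4.9,"spin": 0,"grip": 0}

```text
time_s: 38.78
tcp_pos: [0.4484, -0.0906, 0.1319]
eef_rot: [-179.9, -0.0, -90.9]
contact_force: [-11.4, 9.2, 37.6]
gripper_width: 0.0004
```

Call:
servo_tool:
  targets:
    - {"dx": 0,"dy": 0,"dz": -0.2,"spin": 0,"grip": 0}
    - {"dx": 0,"dy": 0,"dz": -0.4,"spin": 0,"grip": 0}
    - {"dx": 0,"dy": 0,"dz": -0.4,"spin": 0,"grip": 0}
    - {"dx": 0,"dy": 0,"dz": -0.4,"spin": 0,"grip": 0}
    - {"dx": 0,"dy": 0,"dz": -0.4,"spin": 0,"grip": 0}
    - {"dx": 0,"dy": 0,"dz": -0.4,"spin": 0,"grip": 0}
    - {"dx": 0,"dy": 0,"dz": -0.4,"spin": 0,"grip": 0}
    - {"dx": 0,"dy": 0,"dz": -0.4,"spin": 0,"grip": 0}
    - {"dx": 0,"dy": 0,"dz": -0.4,"spin": 0,"grip": 0}
    - {"dx": 0,"dy": 0,"dz": -0.4,"spin": 0,"grip": 0}

```text
time_s: 39.62
tcp_pos: [0.4484, -0.0906, 0.1317]
eef_rot: [-179.8, -0.0, -90.8]
contact_force: [-20.8, 12.5, 56.9]
gripper_width: 0.0003
```

Call:
servo_tool:
  targets:
    - {"dx": 0,"dy": 0,"dz": 3,"spin": 0,"grip": 0}
    - {"dx": 0,"dy": 0,"dz": 7,"spin": 0,"grip": 0}
    - {"dx": 0,"dy": -3,"dz": 10,"spin": 0,"grip": 20}
    - {"dx": 0,"dy": -6,"dz": 10,"spin": 0,"grip": 40}
    - {"dx": 0,"dy": -9,"dz": 10,"spin": 0,"grip": 50}
    - {"dx": 0.1,"dy": -12,"dz": 10,"spin": 0,"grip": 50}
    - {"dx": 0.2,"dy": -15,"dz": 10,"spin": 0,"grip": 50}
    - {"dx": 0.2,"dy": -16,"dz": 10,"spin": 0,"grip": 50}
    - {"dx": 0.2,"dy": -16,"dz": 10,"spin": 0,"grip": 50}
    - {"dx": 0.2,"dy": -16,"dz": 10,"spin": 0,"grip": 50}

```text
time_s: 40.45
tcp_pos: [0.4489, -0.2509, 0.226]
eef_rot: [179.9, 0.0, -91.0]
contact_force: [-0.0, 0.1, -0.5]
gripper_width: 0.0428
```

Run:
```python
from h import *
s=r.get_state();print({k:np.round(s[k],4).tolist() for k in("time_s","tcp_pos","eef_rot","contact_force","gripper_width")})
c=r.get_calibration("wrist");w=r.capture("wrist");t=r.capture("top");sc=r.capture("scene");cv2.imwrite("pics/w15.png",w);cv2.imwrite("pics/t15.png",t);cv2.imwrite("pics/s15.png",sc);np.save("w15.npy",c,allow_pickle=True)
for p in[(.4488,-.2555,.128),(.4488,-.2755,.105),(.449,-.262,.105)]:print(p,proj(c,p).round(1))
for n in("module_a","rod"):
  for x in r.cut_out(n,"wrist")[:3]:
    m=x["mask"].astype(np.uint8);rc=cv2.minAreaRect(cv2.findNonZero(m));print(n,round(x["p"],2),np.round(x["extent"]),[np.round(q,1) for q in rc])
d=cv2.resize(t[215:285,270:480],(800,267),interpolation=cv2.INTER_CUBIC)
cv2.imwrite("pics/v15.png",np.vstack([cv2.resize(w[0:266],(800,332)),d]))
```

```text
{'time_s': 40.45, 'tcp_pos': [0.4489, -0.2509, 0.226], 'eef_rot': [179.8776, 0.0328, -91.0259], 'contact_force': [-0.0362, 0.0549, -0.484], 'gripper_width': 0.0428}
(0.4488, -0.2555, 0.128) [319.6 232.8]
(0.4488, -0.2755, 0.105) [319.1 201.8]
(0.449, -0.262, 0.105) [319.1 217.8]
module_a 0.9 [301. 132. 331. 200.] [array([315. , 165.5]), array([67., 28.]), np.float64(90.0)]
module_a 0.62 [291. 221. 353. 378.] [array([320. , 300.5]), array([155.,  60.]), np.float64(90.0)]
module_a 0.6 [295. 196. 320. 226.] [array([305.1, 211.6]), array([28.2, 24.1]), np.float64(82.9)]
rod 0.88 [293. 198. 315. 226.] [array([304.5, 212. ]), array([28., 25.]), np.float64(90.0)]
```

View pics/v15.png

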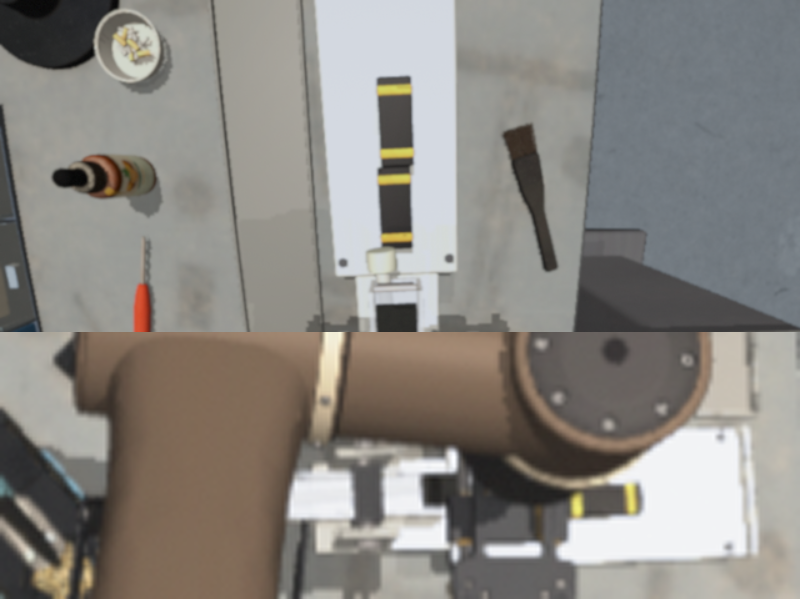

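Call:
servo_tool:
  targets:
    - {"dx": 0.1,"dy": -1,"dz": -2,"spin": 0,"grip": 65}
    - {"dx": 0.1,"dy": -2,"dz": -4,"spin": 0,"grip": 65}
    - {"dx": 0.1,"dy": -2.1,"dz": -6,"spin": 0,"grip": 65}
    - {"dx": 0.1,"dy": -2.1,"dz": -8,"spin": 0,"grip": 65}
    - {"dx": 0.1,"dy": -2.1,"dz": -10,"spin": 0,"grip": 65}
    - {"dx": 0.1,"dy": -2.1,"dz": -12,"spin": 0,"grip": 65}
    - {"dx": 0.1,"dy": -2.1,"dz": -13.5,"spin": 0,"grip": 65}
    - {"dx": 0.1,"dy": -2.1,"dz": -13.5,"spin": 0,"grip": 65}
    - {"dx": 0.1,"dy": -2.1,"dz": -13.5,"spin": 0,"grip": 40}
    - {"dx": 0.1,"dy": -2.1,"dz": -13.5,"spin": 0,"grip": 20}
  squeeze: 20

```text
time_s: 41.53
tcp_pos: [0.4515, -0.2717, 0.0932]
eef_rot: [-179.9, -0.0, -90.9]
contact_force: [0.1, -0.8, 0.3]
gripper_width: 0.0484
```

Call:
servo_tool:
  targets:
    - {"dx": 0,"dy": 0,"dz": 0,"spin": 0,"grip": 10}
    - {"dx": 0,"dy": 0,"dz": 0,"spin": 0,"grip": 0}
    - {"dx": 0,"dy": 0,"dz": 0,"spin": 0,"grip": 0}
    - {"dx": 0,"dy": 0,"dz": 0,"spin": 0,"grip": 0}
    - {"dx": 0,"dy": 0,"dz": 0,"spin": 0,"grip": 0}
    - {"dx": 0,"dy": 0,"dz": 0,"spin": 0,"grip": 0}
    - {"dx": 0,"dy": 0,"dz": 0,"spin": 0,"grip": 0}
    - {"dx": 0,"dy": 0,"dz": 0,"spin": 0,"grip": 0}
    - {"dx": 0,"dy": 0,"dz": 0,"spin": 0,"grip": 0}
    - {"dx": 0,"dy": 0,"dz": 0,"spin": 0,"grip": 0}
  squeeze: 45

```text
time_s: 42.37
tcp_pos: [0.4506, -0.2719, 0.0921]
eef_rot: [180.0, -0.0, -90.9]
contact_force: [-0.1, -1.2, 1.2]
gripper_width: 0.0184
```

Call:
servo_tool:
  targets:
    - {"dx": 0,"dy": 0,"dz": 0,"spin": 0,"grip": 40}
    - {"dx": 0,"dy": 0,"dz": 0,"spin": 0,"grip": 40}
    - {"dx": 0,"dy": 0,"dz": -0.4,"spin": 0,"grip": 40}
    - {"dx": 0,"dy": 0,"dz": -0.9,"spin": 0,"grip": 40}
    - {"dx": 0,"dy": 0,"dz": -1.1,"spin": 0,"grip": 20}
    - {"dx": 0,"dy": 0,"dz": -1.1,"spin": 0,"grip": 0}
    - {"dx": 0,"dy": 0,"dz": -1.1,"spin": 0,"grip": 0}
    - {"dx": 0,"dy": 0,"dz": -1.1,"spin": 0,"grip": 0}
    - {"dx": 0,"dy": 0,"dz": -1.1,"spin": 0,"grip": 0}
    - {"dx": 0,"dy": 0,"dz": -1.1,"spin": 0,"grip": 0}
  squeeze: 20

```text
time_s: 43.2
tcp_pos: [0.4505, -0.2718, 0.081]
eef_rot: [180.0, 0.0, -90.9]
contact_force: [-0.9, -0.1, -1.9]
gripper_width: 0.0192
```

Call:
servo_tool:
  targets:
    - {"dx": 0,"dy": 0,"dz": 0.3,"spin": 0,"grip": 0}
    - {"dx": 0,"dy": 0,"dz": 0.6,"spin": 0,"grip": 0}
    - {"dx": 0,"dy": -0.3,"dz": 0.9,"spin": 0,"grip": 0}
    - {"dx": 0,"dy": -0.6,"dz": 0.9,"spin": 0,"grip": 0}
    - {"dx": 0,"dy": -1.0,"dz": 0.9,"spin": 0,"grip": 0}
    - {"dx": 0,"dy": -1.5,"dz": 0.9,"spin": 0,"grip": 0}
    - {"dx": 0,"dy": -2.0,"dz": 0.9,"spin": 0,"grip": 0}
    - {"dx": 0,"dy": -2.5,"dz": 0.9,"spin": 0,"grip": 0}
    - {"dx": 0,"dy": -3,"dz": 0.9,"spin": 0,"grip": 0}
    - {"dx": 0,"dy": -3.5,"dz": 0.9,"spin": 0,"grip": 0}
  squeeze: 45

```text
time_s: 44.03
tcp_pos: [0.4475, -0.2993, 0.0871]
eef_rot: [179.7, 0.7, -91.2]
contact_force: [0.4, 66.5, -3.8]
gripper_width: 0.0191
```

Call:
servo_tool:
  targets:
    - {"dx": 0,"dy": 0.5,"dz": 0,"spin": 0,"grip": 0}
    - {"dx": 0,"dy": 0.9,"dz": 0,"spin": 0,"grip": 0}
    - {"dx": 0,"dy": 0.9,"dz": 0,"spin": 0,"grip": 0}
    - {"dx": 0,"dy": 0.9,"dz": 0,"spin": 0,"grip": 30}
    - {"dx": 0,"dy": 0.9,"dz": 0,"spin": 0,"grip": 60}
    - {"dx": 0,"dy": 0.9,"dz": 0,"spin": 0,"grip": 60}
    - {"dx": 0,"dy": 0.9,"dz": 2,"spin": 0,"grip": 60}
    - {"dx": 0,"dy": 0.9,"dz": 5,"spin": 0,"grip": 60}
    - {"dx": 0,"dy": 0.9,"dz": 9,"spin": 0,"grip": 60}
    - {"dx": 0,"dy": 2,"dz": 13,"spin": 0,"grip": 60}

```text
time_s: 44.87
tcp_pos: [0.4506, -0.2882, 0.2219]
eef_rot: [180.0, -0.1, -91.0]
contact_force: [1.5, -0.1, 0.9]
gripper_width: 0.0519
```

Call:
servo_tool:
  targets:
    - {"dx": 0,"dy": 4,"dz": 1,"spin": 0,"grip": 70}
    - {"dx": 0,"dy": 8,"dz": 1,"spin": 0,"grip": 70}
    - {"dx": -0.1,"dy": 12,"dz": 1,"spin": 0,"grip": 70}
    - {"dx": -0.2,"dy": 16,"dz": 1,"spin": 0,"grip": 70}
    - {"dx": -0.3,"dy": 20,"dz": 1,"spin": 0,"grip": 70}
    - {"dx": -0.4,"dy": 24,"dz": 1,"spin": 0,"grip": 70}
    - {"dx": -0.4,"dy": 26.5,"dz": 1,"spin": 0,"grip": 70}
    - {"dx": -0.4,"dy": 26.5,"dz": 1,"spin": 0,"grip": 70}
    - {"dx": -0.4,"dy": 26.5,"dz": 1,"spin": 0,"grip": 70}
    - {"dx": -0.4,"dy": 26.5,"dz": 1,"spin": 0,"grip": 70}

```text
time_s: 45.7
tcp_pos: [0.4471, -0.022, 0.2306]
eef_rot: [-179.9, 0.0, -90.9]
contact_force: [-0.7, -0.7, -0.1]
gripper_width: 0.0612
```

Run:
```python
from h import *
s=r.get_state();print({k:np.round(s[k],4).tolist() for k in("time_s","tcp_pos","eef_rot","contact_force","gripper_width")})
c=r.get_calibration("wrist");w=r.capture("wrist");t=r.capture("top");sc=r.capture("scene");cv2.imwrite("pics/w16.png",w);cv2.imwrite("pics/t16.png",t);cv2.imwrite("pics/s16.png",sc);np.save("w16.npy",c,allow_pickle=True)
for n in("rod",):
  for x in r.cut_out(n,"wrist")[:3]:
    m=x["mask"].astype(np.uint8);rc=cv2.minAreaRect(cv2.findNonZero(m));print(n,round(x["p"],2),np.round(x["extent"]),[np.round(q,1) for q in rc]);print([(v,np.where(m[v])[0].min(),np.where(m[v])[0].max()) for v in range(0,480,10) if m[v].any()])
for p in[(.446,-.0455,.111),(.446,-.0455,.137),(.4455,-.0105,.124),(.445,.0115,.124)]:print(p,proj(c,p).round(1))
```

```text
{'time_s': 45.7, 'tcp_pos': [0.4471, -0.022, 0.2306], 'eef_rot': [-179.9278, 0.0087, -90.8848], 'contact_force': [-0.6839, -0.6548, -0.1018], 'gripper_width': 0.0612}
rod 0.89 [298. 214. 326. 280.] [array([314.5, 246. ]), array([64., 31.]), np.float64(90.0)]
[(220, np.int64(299), np.int64(330)), (230, np.int64(299), np.int64(329)), (240, np.int64(300), np.int64(329)), (250, np.int64(300), np.int64(330)), (260, np.int64(300), np.int64(330)), (270, np.int64(300), np.int64(330))]
rod 0.73 [259.   1. 371. 214.] [array([313.5, 107. ]), array([214., 111.]), np.float64(90.0)]
[(0, np.int64(263), np.int64(361)), (10, np.int64(264), np.int64(361)), (20, np.int64(258), np.int64(369)), (30, np.int64(259), np.int64(368)), (40, np.int64(260), np.int64(363)), (50, np.int64(266), np.int64(361)), (60, np.int64(268), np.int64(357)), (70, np.int64(276), np.int64(352)), (80, np.int64(280), np.int64(352)), (90, np.int64(281), np.int64(350)), (100, np.int64(293), np.int64(339)), (110, np.int64(293), np.int64(340)), (120, np.int64(295), np.int64(340)), (130, np.int64(296), np.int64(341)), (140, np.int64(295), np.int64(340)), (150, np.int64(296), np.int64(341)), (160, np.int64(295), np.int64(341)), (170, np.int64(296), np.int64(341)), (180, np.int64(287), np.int64(353)), (190, np.int64(285), np.int64(353)), (200, np.int64(285), np.int64(353)), (210, np.int64(283), np.int64(355))]
(0.446, -0.0455, 0.111) [320.9 203.4]
(0.446, -0.0455, 0.137) [321.1 209.9]
(0.4455, -0.0105, 0.124) [322.2 249. ]
(0.445, 0.0115, 0.124) [323.1 274.2]
```

Call:
servo_tool:
  targets:
    - {"dx": -0.1,"dy": 0.5,"dz": -2,"spin": 0,"grip": 70}
    - {"dx": -0.1,"dy": 1,"dz": -4,"spin": 0,"grip": 70}
    - {"dx": -0.1,"dy": 1,"dz": -6,"spin": 0,"grip": 70}
    - {"dx": -0.1,"dy": 1,"dz": -8,"spin": 0,"grip": 70}
    - {"dx": -0.1,"dy": 1,"dz": -10,"spin": 0,"grip": 70}
    - {"dx": -0.1,"dy": 1,"dz": -12,"spin": 0,"grip": 70}
    - {"dx": -0.1,"dy": 1,"dz": -13,"spin": 0,"grip": 70}
    - {"dx": -0.1,"dy": 1,"dz": -13.2,"spin": 0,"grip": 70}
    - {"dx": -0.1,"dy": 1,"dz": -13.2,"spin": 0,"grip": 40}
    - {"dx": -0.1,"dy": 1,"dz": -13.2,"spin": 0,"grip": 20}
  squeeze: 15

```text
time_s: 46.73
tcp_pos: [0.4462, -0.0121, 0.0987]
eef_rot: [-180.0, -0.0, -91.0]
contact_force: [-0.3, 0.2, -0.2]
gripper_width: 0.053
```

Call:
servo_tool:
  targets:
    - {"dx": 0,"dy": 0,"dz": 0,"spin": 0,"grip": 10}
    - {"dx": 0,"dy": 0,"dz": 0,"spin": 0,"grip": 0}
    - {"dx": 0,"dy": 0,"dz": 0,"spin": 0,"grip": 0}
    - {"dx": 0,"dy": 0,"dz": 0,"spin": 0,"grip": 0}
    - {"dx": 0,"dy": 0,"dz": 0,"spin": 0,"grip": 0}
    - {"dx": 0,"dy": 0,"dz": 0,"spin": 0,"grip": 0}
    - {"dx": 0,"dy": 0,"dz": 0,"spin": 0,"grip": 0}
    - {"dx": 0,"dy": 0,"dz": 0,"spin": 0,"grip": 0}
    - {"dx": 0,"dy": 0,"dz": 0,"spin": 0,"grip": 0}
    - {"dx": 0,"dy": 0,"dz": 0,"spin": 0,"grip": 0}

```text
time_s: 47.57
tcp_pos: [0.446, -0.0117, 0.0983]
eef_rot: [-180.0, 0.0, -90.9]
contact_force: [-1.3, 1.4, 3.8]
gripper_width: 0.0262
```

Call:
servo_tool:
  targets:
    - {"dx": 0,"dy": 0,"dz": 0.3,"spin": 0,"grip": 0}
    - {"dx": 0,"dy": 0,"dz": 0.6,"spin": 0,"grip": 0}
    - {"dx": 0,"dy": 0,"dz": 0.8,"spin": 0,"grip": 0}
    - {"dx": 0,"dy": -0.2,"dz": 0.8,"spin": 0,"grip": 0}
    - {"dx": 0,"dy": -0.4,"dz": 0.8,"spin": 0,"grip": 0}
    - {"dx": 0,"dy": -0.6,"dz": 0.8,"spin": 0,"grip": 0}
    - {"dx": 0,"dy": -0.8,"dz": 0.8,"spin": 0,"grip": 0}
    - {"dx": 0,"dy": -1.0,"dz": 0.8,"spin": 0,"grip": 0}
    - {"dx": 0,"dy": -1.0,"dz": 0.8,"spin": 0,"grip": 0}
    - {"dx": 0,"dy": -1.0,"dz": 0.8,"spin": 0,"grip": 0}
  squeeze: 20

```text
time_s: 48.4
tcp_pos: [0.4456, -0.0221, 0.106]
eef_rot: [180.0, -0.0, -90.9]
contact_force: [0.3, -0.3, -1.0]
gripper_width: 0.0261
```

Run:
```python
from h import *
s=r.get_state();print({k:np.round(s[k],4).tolist() for k in("time_s","tcp_pos","eef_rot","contact_force","moment","gripper_width")})
w=r.capture("wrist")
for x in r.cut_out("rod","wrist")[:3]:
    m=x["mask"].astype(np.uint8);rc=cv2.minAreaRect(cv2.findNonZero(m));print(round(x["p"],2),np.round(x["extent"]),[np.round(q,1) for q in rc])
cv2.imwrite("pics/w17.png",w)
```

```text
{'time_s': 48.4, 'tcp_pos': [0.4456, -0.0221, 0.106], 'eef_rot': [179.9834, -0.0091, -90.9386], 'contact_force': [0.3261, -0.2657, -1.0261], 'moment': [0.033, 0.0962, 0.0028], 'gripper_width': 0.0261}
0.97 [290. 281. 346. 366.] [array([318.5, 324.5]), array([86.8, 56.2]), np.float64(89.1)]
```

Call:
servo_tool:
  targets:
    - {"dx": 0,"dy": -0.1,"dz": 0,"spin": 0,"grip": 0}
    - {"dx": 0,"dy": -0.2,"dz": 0,"spin": 0,"grip": 0}
    - {"dx": 0,"dy": -0.3,"dz": 0,"spin": 0,"grip": 0}
    - {"dx": 0,"dy": -0.4,"dz": 0,"spin": 0,"grip": 0}
    - {"dx": 0,"dy": -0.5,"dz": 0,"spin": 0,"grip": 0}
    - {"dx": 0,"dy": -0.5,"dz": 0,"spin": 0,"grip": 0}
    - {"dx": 0,"dy": -0.5,"dz": 0,"spin": 0,"grip": 0}
    - {"dx": 0,"dy": -0.5,"dz": 0,"spin": 0,"grip": 0}
    - {"dx": 0,"dy": -0.5,"dz": 0,"spin": 0,"grip": 0}
    - {"dx": 0,"dy": -0.5,"dz": 0,"spin": 0,"grip": 0}

```text
time_s: 49.33
tcp_pos: [0.4457, -0.0268, 0.1061]
eef_rot: [-180.0, -0.0, -90.9]
contact_force: [0.4, -0.5, -1.9]
gripper_width: 0.0259
```

Call:
servo_tool:
  targets:
    - {"dx": 0,"dy": 0,"dz": 0,"spin": 0,"grip": 40}
    - {"dx": 0,"dy": 0,"dz": 0,"spin": 0,"grip": 40}
    - {"dx": 0,"dy": 0.8,"dz": 0,"spin": 0,"grip": 40}
    - {"dx": 0,"dy": 1.5,"dz": 0,"spin": 0,"grip": 40}
    - {"dx": 0,"dy": 1.5,"dz": 0,"spin": 0,"grip": 20}
    - {"dx": 0,"dy": 1.5,"dz": 0,"spin": 0,"grip": 0}
    - {"dx": 0,"dy": 1.5,"dz": 0,"spin": 0,"grip": 0}
    - {"dx": 0,"dy": 1.5,"dz": 0,"spin": 0,"grip": 0}
    - {"dx": 0,"dy": 1.5,"dz": 0,"spin": 0,"grip": 0}
    - {"dx": 0,"dy": 1.5,"dz": 0,"spin": 0,"grip": 0}

```text
time_s: 50.17
tcp_pos: [0.4459, -0.0117, 0.1062]
eef_rot: [-180.0, 0.0, -90.9]
contact_force: [-0.4, 1.3, 0.4]
gripper_width: 0.0262
```

Call:
servo_tool:
  targets:
    - {"dx": 0,"dy": -0.2,"dz": 0,"spin": 0,"grip": 0}
    - {"dx": 0,"dy": -0.4,"dz": 0,"spin": 0,"grip": 0}
    - {"dx": 0,"dy": -0.6,"dz": 0,"spin": 0,"grip": 0}
    - {"dx": 0,"dy": -0.8,"dz": 0,"spin": 0,"grip": 0}
    - {"dx": 0,"dy": -1.0,"dz": 0,"spin": 0,"grip": 0}
    - {"dx": 0,"dy": -1.2,"dz": 0,"spin": 0,"grip": 0}
    - {"dx": 0,"dy": -1.4,"dz": 0,"spin": 0,"grip": 0}
    - {"dx": 0,"dy": -1.5,"dz": 0,"spin": 0,"grip": 0}
    - {"dx": 0,"dy": -1.5,"dz": 0,"spin": 0,"grip": 0}
    - {"dx": 0,"dy": -1.5,"dz": 0,"spin": 0,"grip": 0}

```text
time_s: 51.0
tcp_pos: [0.4459, -0.027, 0.1062]
eef_rot: [-180.0, -0.0, -90.9]
contact_force: [3.2, -0.8, -0.9]
gripper_width: 0.0256
```

Run:
```python
from h import *
s=r.get_state();print({k:np.round(s[k],4).tolist() for k in("time_s","tcp_pos","eef_rot","contact_force","moment","gripper_width")})
```

```text
{'time_s': 51.0, 'tcp_pos': [0.4459, -0.027, 0.1062], 'eef_rot': [-179.9876, -0.0143, -90.9142], 'contact_force': [3.2043, -0.8148, -0.9402], 'moment': [-0.0576, -0.9114, 0.1776], 'gripper_width': 0.0256}
```

Call:
servo_tool:
  targets:
    - {"dx": 0,"dy": 0,"dz": 0,"spin": 0,"grip": 40}
    - {"dx": 0,"dy": 0,"dz": 0,"spin": 0,"grip": 50}
    - {"dx": 0,"dy": 0,"dz": 2,"spin": 0,"grip": 50}
    - {"dx": 0,"dy": 0,"dz": 5,"spin": 0,"grip": 50}
    - {"dx": 0,"dy": -1,"dz": 8,"spin": 0,"grip": 50}
    - {"dx": 0,"dy": -4,"dz": 10,"spin": 0,"grip": 50}
    - {"dx": 0,"dy": -8,"dz": 10,"spin": 0,"grip": 50}
    - {"dx": 0.1,"dy": -12,"dz": 10,"spin": 0,"grip": 50}
    - {"dx": 0.2,"dy": -16,"dz": 10,"spin": 0,"grip": 50}
    - {"dx": 0.3,"dy": -20,"dz": 10,"spin": 0,"grip": 50}

```text
time_s: 51.83
tcp_pos: [0.4477, -0.2284, 0.2062]
eef_rot: [180.0, 0.0, -90.9]
contact_force: [1.3, 1.6, 0.6]
gripper_width: 0.0438
```

Call:
servo_tool:
  targets:
    - {"dx": 0,"dy": -2,"dz": -1,"spin": 0,"grip": 50}
    - {"dx": 0,"dy": -4,"dz": -3,"spin": 0,"grip": 50}
    - {"dx": 0,"dy": -4.5,"dz": -5,"spin": 0,"grip": 50}
    - {"dx": 0,"dy": -4.5,"dz": -7,"spin": 0,"grip": 50}
    - {"dx": 0,"dy": -4.5,"dz": -9,"spin": 0,"grip": 50}
    - {"dx": 0,"dy": -4.5,"dz": -10.5,"spin": 0,"grip": 50}
    - {"dx": 0,"dy": -4.5,"dz": -10.8,"spin": 0,"grip": 50}
    - {"dx": 0,"dy": -4.5,"dz": -10.8,"spin": 0,"grip": 20}
    - {"dx": 0,"dy": -4.5,"dz": -10.8,"spin": 0,"grip": 0}
    - {"dx": 0,"dy": -4.5,"dz": -10.8,"spin": 0,"grip": 0}

```text
time_s: 52.67
tcp_pos: [0.4494, -0.2719, 0.0992]
eef_rot: [-179.9, -0.0, -90.9]
contact_force: [0.6, 0.6, 0.2]
gripper_width: 0.029
```

Call:
servo_tool:
  targets:
    - {"dx": 0,"dy": 0,"dz": 0,"spin": 0,"grip": 0}
    - {"dx": 0,"dy": 0,"dz": 0,"spin": 0,"grip": 0}
    - {"dx": 0,"dy": 0,"dz": 0,"spin": 0,"grip": 0}
    - {"dx": 0,"dy": 0,"dz": 0,"spin": 0,"grip": 0}
    - {"dx": 0,"dy": 0,"dz": 0,"spin": 0,"grip": 0}
    - {"dx": 0,"dy": -0.5,"dz": 0,"spin": 0,"grip": 0}
    - {"dx": 0,"dy": -1,"dz": 0,"spin": 0,"grip": 0}
    - {"dx": 0,"dy": -1.5,"dz": 0,"spin": 0,"grip": 0}
    - {"dx": 0,"dy": -2,"dz": 0,"spin": 0,"grip": 0}
    - {"dx": 0,"dy": -2.5,"dz": 0,"spin": 0,"grip": 0}
  squeeze: 40

```text
time_s: 53.5
tcp_pos: [0.4486, -0.2975, 0.098]
eef_rot: [180.0, 0.0, -90.9]
contact_force: [0.2, 1.3, 0.1]
gripper_width: 0.0088
```

Call:
servo_tool:
  targets:
    - {"dx": 0,"dy": -0.8,"dz": 0,"spin": 0,"grip": 0}
    - {"dx": 0,"dy": -1.6,"dz": 0,"spin": 0,"grip": 0}
    - {"dx": 0,"dy": -2.4,"dz": 0,"spin": 0,"grip": 0}
    - {"dx": 0,"dy": -3.2,"dz": 0,"spin": 0,"grip": 0}
    - {"dx": 0.1,"dy": -4,"dz": 0,"spin": 0,"grip": 0}
    - {"dx": 0.1,"dy": -4.8,"dz": 0,"spin": 0,"grip": 0}
    - {"dx": 0.1,"dy": -5.6,"dz": 0,"spin": 0,"grip": 0}
    - {"dx": 0.1,"dy": -6.4,"dz": 0,"spin": 0,"grip": 0}
    - {"dx": 0.1,"dy": -7.2,"dz": 0,"spin": 0,"grip": 0}
    - {"dx": 0.1,"dy": -8,"dz": 0,"spin": 0,"grip": 0}

```text
time_s: 54.33
tcp_pos: [0.4497, -0.3777, 0.0981]
eef_rot: [180.0, -0.0, -90.9]
contact_force: [0.3, 0.9, -0.0]
gripper_width: 0.0088
```

Call:
servo_tool:
  targets:
    - {"dx": 0,"dy": -0.7,"dz": 0,"spin": 0,"grip": 0}
    - {"dx": 0,"dy": -1.4,"dz": 0,"spin": 0,"grip": 0}
    - {"dx": 0,"dy": -2.1,"dz": 0,"spin": 0,"grip": 0}
    - {"dx": 0,"dy": -2.8,"dz": 0,"spin": 0,"grip": 0}
    - {"dx": 0.1,"dy": -3.5,"dz": 0,"spin": 0,"grip": 0}
    - {"dx": 0.1,"dy": -4.2,"dz": 0,"spin": 0,"grip": 0}
    - {"dx": 0.1,"dy": -4.8,"dz": 0,"spin": 0,"grip": 0}
    - {"dx": 0.1,"dy": -4.8,"dz": 0,"spin": 0,"grip": 0}
    - {"dx": 0.1,"dy": -4.8,"dz": 0,"spin": 0,"grip": 0}
    - {"dx": 0.1,"dy": -4.8,"dz": 0,"spin": 0,"grip": 0}

```text
time_s: 55.17
tcp_pos: [0.451, -0.4257, 0.0985]
eef_rot: [-180.0, -0.1, -90.9]
contact_force: [-0.2, -3.0, 0.2]
gripper_width: 0.009
```

Run:
```python
from h import *
s=r.get_state();print({k:np.round(s[k],4).tolist() for k in("time_s","tcp_pos","eef_rot","contact_force","moment","gripper_width")})
w=r.capture("top");sc=r.capture("scene")
for cam in("top","scene"):
  for x in r.cut_out("rod",cam)[:3]:
    m=x["mask"].astype(np.uint8);rc=cv2.minAreaRect(cv2.findNonZero(m));print(round(x["p"],2),np.round(x["extent"]),[np.round(q,1) for q in rc])
cv2.imwrite("pics/t18.png",w);cv2.imwrite("pics/s18.png",sc)
```

```text
{'time_s': 55.1667, 'tcp_pos': [0.451, -0.4257, 0.0985], 'eef_rot': [-179.9593, -0.0845, -90.9024], 'contact_force': [-0.1583, -3.0373, 0.183], 'moment': [-1.2648, 0.3082, 0.1019], 'gripper_width': 0.009}
0.61 [422. 256. 450. 260.] [array([435.5, 256. ]), array([ 4., 23.]), np.float64(90.0)]
```

Call:
servo_tool:
  targets:
    - {"dx": 0,"dy": 0,"dz": 0,"spin": 0,"grip": 20}
    - {"dx": 0,"dy": 0,"dz": 0,"spin": 0,"grip": 40}
    - {"dx": 0,"dy": 0,"dz": 1,"spin": 0,"grip": 40}
    - {"dx": 0,"dy": 2,"dz": 4,"spin": 0,"grip": 40}
    - {"dx": 0,"dy": 6,"dz": 6,"spin": 0,"grip": 40}
    - {"dx": -0.1,"dy": 10,"dz": 6,"spin": 0,"grip": 40}
    - {"dx": -0.1,"dy": 13,"dz": 6,"spin": 0,"grip": 40}
    - {"dx": -0.2,"dy": 15,"dz": 6,"spin": 0,"grip": 40}
    - {"dx": -0.2,"dy": 15,"dz": 4,"spin": 0,"grip": 40}
    - {"dx": -0.2,"dy": 15,"dz": 2,"spin": 0,"grip": 40}

```text
time_s: 56.2
tcp_pos: [0.4501, -0.2734, 0.1201]
eef_rot: [-179.7, -0.0, -90.8]
contact_force: [-0.6, 0.3, 0.2]
gripper_width: 0.0349
```

Call:
servo_tool:
  targets:
    - {"dx": 0,"dy": 0,"dz": -1,"spin": 0,"grip": 40}
    - {"dx": 0,"dy": 0,"dz": -2,"spin": 0,"grip": 40}
    - {"dx": 0,"dy": 0,"dz": -2,"spin": 0,"grip": 20}
    - {"dx": 0,"dy": 0,"dz": -2,"spin": 0,"grip": 0}
    - {"dx": 0,"dy": 0,"dz": -2,"spin": 0,"grip": 0}
    - {"dx": 0,"dy": 0,"dz": -2,"spin": 0,"grip": 0}
    - {"dx": 0,"dy": 0,"dz": -2,"spin": 0,"grip": 0}
    - {"dx": 0,"dy": 0,"dz": -2,"spin": 0,"grip": 0}
    - {"dx": 0,"dy": 0,"dz": -2,"spin": 0,"grip": 0}
    - {"dx": 0,"dy": 0,"dz": -2,"spin": 0,"grip": 0}
  squeeze: 50

```text
time_s: 57.03
tcp_pos: [0.4495, -0.2752, 0.0988]
eef_rot: [-179.9, -0.0, -90.9]
contact_force: [2.5, -1.1, 3.0]
gripper_width: 0.0084
```

Call:
servo_tool:
  targets:
    - {"dx": 0,"dy": -0.5,"dz": 0,"spin": 0,"grip": 0}
    - {"dx": 0,"dy": -1,"dz": 0,"spin": 0,"grip": 0}
    - {"dx": 0,"dy": -1.5,"dz": 0,"spin": 0,"grip": 0}
    - {"dx": 0,"dy": -2,"dz": 0,"spin": 0,"grip": 0}
    - {"dx": 0,"dy": -2.5,"dz": 0,"spin": 0,"grip": 0}
    - {"dx": 0,"dy": -3,"dz": 0,"spin": 0,"grip": 0}
    - {"dx": 0,"dy": -3.5,"dz": 0,"spin": 0,"grip": 0}
    - {"dx": 0.1,"dy": -4,"dz": 0,"spin": 0,"grip": 0}
    - {"dx": 0.1,"dy": -4.5,"dz": 0,"spin": 0,"grip": 0}
    - {"dx": 0.1,"dy": -5,"dz": 0,"spin": 0,"grip": 0}

```text
time_s: 57.87
tcp_pos: [0.449, -0.3245, 0.0974]
eef_rot: [179.9, 0.1, -90.9]
contact_force: [0.5, 2.4, -3.4]
gripper_width: 0.0083
```

Call:
servo_tool:
  targets:
    - {"dx": 0,"dy": -0.6,"dz": 0,"spin": 0,"grip": 0}
    - {"dx": 0,"dy": -1.2,"dz": 0,"spin": 0,"grip": 0}
    - {"dx": 0,"dy": -1.8,"dz": 0,"spin": 0,"grip": 0}
    - {"dx": 0,"dy": -2.4,"dz": 0,"spin": 0,"grip": 0}
    - {"dx": 0,"dy": -3.0,"dz": 0,"spin": 0,"grip": 0}
    - {"dx": 0,"dy": -3.8,"dz": 0,"spin": 0,"grip": 0}
    - {"dx": 0,"dy": -4.6,"dz": 0,"spin": 0,"grip": 0}
    - {"dx": 0.1,"dy": -5.4,"dz": 0,"spin": 0,"grip": 0}
    - {"dx": 0.1,"dy": -6.2,"dz": 0,"spin": 0,"grip": 0}
    - {"dx": 0.1,"dy": -7,"dz": 0,"spin": 0,"grip": 0}

```text
time_s: 58.7
tcp_pos: [0.451, -0.3962, 0.0984]
eef_rot: [-180.0, -0.0, -90.9]
contact_force: [-0.5, 0.1, -1.2]
gripper_width: 0.0087
```

Call:
servo_tool:
  targets:
    - {"dx": 0,"dy": -0.5,"dz": 0.2,"spin": 0,"grip": 0}
    - {"dx": 0,"dy": -1,"dz": 0.5,"spin": 0,"grip": 0}
    - {"dx": 0,"dy": -1,"dz": 1.5,"spin": 0,"grip": 0}
    - {"dx": 0,"dy": -1,"dz": 3,"spin": 0,"grip": 0}
    - {"dx": 0,"dy": -1,"dz": 4.5,"spin": 0,"grip": 0}
    - {"dx": 0,"dy": -1,"dz": 6,"spin": 0,"grip": 0}
    - {"dx": 0,"dy": -1,"dz": 7,"spin": 0,"grip": 0}
    - {"dx": 0,"dy": -1,"dz": 7,"spin": 0,"grip": 0}
    - {"dx": 0,"dy": -1,"dz": 7,"spin": 0,"grip": 0}
    - {"dx": 0,"dy": -1,"dz": 7,"spin": 0,"grip": 0}

```text
time_s: 59.53
tcp_pos: [0.4503, -0.4044, 0.1675]
eef_rot: [180.0, 0.0, -90.9]
contact_force: [-0.8, 0.1, -1.2]
gripper_width: 0.0082
```

Run:
```python
from h import *
s=r.get_state();print({k:np.round(s[k],4).tolist() for k in("time_s","tcp_pos","eef_rot","contact_force","moment","gripper_width")})
c=r.get_calibration("wrist");w=r.capture("wrist");t=r.capture("top");sc=r.capture("scene");np.save("w19.npy",c,allow_pickle=True)
for n,im in zip("wts",(w,t,sc)):cv2.imwrite(f"pics/{n}19.png",im)
for nm in("rod","module_a"):
 for cam in("top","wrist","scene"):
  for x in r.cut_out(nm,cam)[:3]:
    m=x["mask"].astype(np.uint8);rc=cv2.minAreaRect(cv2.findNonZero(m));print(nm,cam,round(x["p"],2),np.round(x["extent"]),[np.round(q,1) for q in rc])
```

```text
{'time_s': 59.5333, 'tcp_pos': [0.4503, -0.4044, 0.1675], 'eef_rot': [179.9628, 0.0396, -90.9201], 'contact_force': [-0.8081, 0.0753, -1.237], 'moment': [0.023, 0.1238, -0.0249], 'gripper_width': 0.0082}
rod top 0.89 [417. 248. 530. 259.] [array([472.5, 253. ]), array([ 10., 107.]), np.float64(90.0)]
rod wrist 0.82 [302.   2. 337. 380.] [array([319. , 189.5]), array([379.,  40.]), np.float64(90.0)]
module_a top 0.46 [156. 241. 218. 282.] [array([186.5, 263.1]), array([61.6, 30.7]), np.float64(9.0)]
module_a wrist 0.63 [305. 248. 335. 277.] [array([319.5, 261.5]), array([29., 29.]), np.float64(90.0)]
```

Run:
```python
from h import *
t=cv2.imread("pics/t19.png")
for u in((530,250),(417,256)):print([at_z("top",u,z).round(4).tolist() for z in(.17,.18)])
m=r.cut_out("rod","top")[0]["mask"]
for col in(420,430,440,450,490,510,525,529):
    v=np.where(m[:,col])[0];print(col,(v.min(),v.max()) if len(v) else None)
```

```text
[[0.4517, -0.6215, 0.17], [0.4505, -0.6176, 0.18]]
[[0.4409, -0.3072, 0.17], [0.4396, -0.3054, 0.18]]
420 (np.int64(250), np.int64(258))
430 (np.int64(248), np.int64(258))
440 (np.int64(252), np.int64(254))
450 None
490 None
510 (np.int64(252), np.int64(253))
525 (np.int64(250), np.int64(253))
529 None
```

Call:
servo_tool:
  targets:
    - {"dx": 1,"dy": 0,"dz": 1,"spin": 0,"grip": 0}
    - {"dx": 3,"dy": 1,"dz": 2,"spin": 0,"grip": 0}
    - {"dx": 5,"dy": 3,"dz": 2,"spin": 0,"grip": 0}
    - {"dx": 7,"dy": 5,"dz": 2,"spin": 0,"grip": 0}
    - {"dx": 9,"dy": 7,"dz": 2,"spin": 0,"grip": 0}
    - {"dx": 11,"dy": 9,"dz": 2,"spin": 0,"grip": 0}
    - {"dx": 12,"dy": 11,"dz": 2,"spin": 0,"grip": 0}
    - {"dx": 12,"dy": 12,"dz": 2,"spin": 0,"grip": 0}
    - {"dx": 12,"dy": 12,"dz": 2,"spin": 0,"grip": 0}
    - {"dx": 12,"dy": 12,"dz": 2,"spin": 0,"grip": 0}

```text
time_s: 60.87
tcp_pos: [0.5705, -0.2844, 0.1881]
eef_rot: [180.0, -0.0, -90.8]
contact_force: [-0.6, -0.5, -0.8]
gripper_width: 0.0086
```

Run:
```python
from h import *
s=r.get_state();print({k:np.round(s[k],4).tolist() for k in("time_s","tcp_pos","eef_rot","contact_force","moment","gripper_width")})
c=r.get_calibration("wrist");w=r.capture("wrist");t=r.capture("top");np.save("w20.npy",c,allow_pickle=True)
for n,im in zip("wt",(w,t)):cv2.imwrite(f"pics/{n}20.png",im)
for cam in("top","wrist"):
  for x in r.cut_out("rod",cam)[:1]:
    m=x["mask"].astype(np.uint8);rc=cv2.minAreaRect(cv2.findNonZero(m));print(cam,round(x["p"],2),np.round(x["extent"]),[np.round(q,1) for q in rc])
    if cam=="wrist":
      for v in(10,60,120,180,220,240,250,260): print(v,np.where(m[v])[0][[0,-1]] if m[v].any() else None)
    else:
      e=x["extent"]
      for u in((e[2],(e[1]+e[3])/2-2),(e[0],(e[1]+e[3])/2+2)):print([at_z("top",u,z).round(4).tolist() for z in(.19,.2)])
```

```text
{'time_s': 60.8667, 'tcp_pos': [0.5705, -0.2844, 0.1881], 'eef_rot': [179.9863, -0.0015, -90.8497], 'contact_force': [-0.557, -0.4609, -0.7642], 'moment': [-0.0669, 0.1165, 0.0501], 'gripper_width': 0.0086}
top 0.85 [368. 203. 487. 213.] [array([425., 208.]), array([ 12., 116.]), np.float64(90.0)]
[[0.572, -0.5028, 0.19], [0.5699, -0.4997, 0.2]]
[[0.5655, -0.1768, 0.19], [0.5634, -0.1759, 0.2]]
wrist 0.62 [303.   0. 336. 379.] [array([319. , 189.5]), array([379.,  40.]), np.float64(90.0)]
10 [306 330]
60 [307 330]
120 [306 330]
180 [307 329]
220 [308 329]
240 [308 329]
250 [308 329]
260 [308 328]
```

Call:
servo_tool:
  targets:
    - {"dx": -0.2,"dy": 1,"dz": -2,"spin": 0,"grip": 0}
    - {"dx": -0.2,"dy": 1.4,"dz": -4,"spin": 0,"grip": 0}
    - {"dx": -0.2,"dy": 1.4,"dz": -6,"spin": 0,"grip": 0}
    - {"dx": -0.2,"dy": 1.4,"dz": -8,"spin": 0,"grip": 0}
    - {"dx": -0.2,"dy": 1.4,"dz": -10,"spin": 0,"grip": 0}
    - {"dx": -0.2,"dy": 1.4,"dz": -12,"spin": 0,"grip": 0}
    - {"dx": -0.2,"dy": 1.4,"dz": -14,"spin": 0,"grip": 0}
    - {"dx": -0.2,"dy": 1.4,"dz": -15.5,"spin": 0,"grip": 0}
    - {"dx": -0.2,"dy": 1.4,"dz": -16.5,"spin": 0,"grip": 0}
    - {"dx": -0.2,"dy": 1.4,"dz": -17,"spin": 0,"grip": 0}

```text
time_s: 61.9
tcp_pos: [0.5677, -0.2713, 0.0166]
eef_rot: [179.9, 0.0, -91.0]
contact_force: [-1.2, -0.3, -1.1]
gripper_width: 0.0084
```

Call:
servo_tool:
  targets:
    - {"dx": 0,"dy": 0,"dz": -0.3,"spin": 0,"grip": 0}
    - {"dx": 0,"dy": 0,"dz": -0.6,"spin": 0,"grip": 0}
    - {"dx": 0,"dy": 0,"dz": -0.9,"spin": 0,"grip": 0}
    - {"dx": 0,"dy": 0,"dz": -0.9,"spin": 0,"grip": 0}
    - {"dx": 0,"dy": 0,"dz": -0.9,"spin": 0,"grip": 0}
    - {"dx": 0,"dy": 0,"dz": -0.9,"spin": 0,"grip": 0}
    - {"dx": 0,"dy": 0,"dz": -0.9,"spin": 0,"grip": 0}
    - {"dx": 0,"dy": 0,"dz": -0.9,"spin": 0,"grip": 0}
    - {"dx": 0,"dy": 0,"dz": -0.9,"spin": 0,"grip": 0}
    - {"dx": 0,"dy": 0,"dz": -0.9,"spin": 0,"grip": 0}
  squeeze: 8

```text
time_s: 62.73
tcp_pos: [0.5687, -0.2708, 0.0092]
eef_rot: [-180.0, -0.0, -90.9]
contact_force: [0.6, -0.3, -1.7]
gripper_width: 0.0099
```

Call:
servo_tool:
  targets:
    - {"dx": 0,"dy": 0,"dz": 0,"spin": 0,"grip": 20}
    - {"dx": 0,"dy": 0,"dz": 0,"spin": 0,"grip": 25}
    - {"dx": 0,"dy": 0,"dz": 0,"spin": 0,"grip": 25}
    - {"dx": 0,"dy": 0,"dz": 2,"spin": 0,"grip": 25}
    - {"dx": 0,"dy": 0,"dz": 6,"spin": 0,"grip": 25}
    - {"dx": 0,"dy": 0,"dz": 10,"spin": 0,"grip": 30}
    - {"dx": 0,"dy": 0,"dz": 14,"spin": 0,"grip": 40}
    - {"dx": 0,"dy": 0,"dz": 18,"spin": 0,"grip": 50}
    - {"dx": -3,"dy": 0,"dz": 20,"spin": 0,"grip": 50}
    - {"dx": -6,"dy": 0,"dz": 21,"spin": 0,"grip": 50}

```text
time_s: 63.57
tcp_pos: [0.5103, -0.2713, 0.2228]
eef_rot: [-179.7, -0.1, -90.9]
contact_force: [-0.2, 0.8, -0.9]
gripper_width: 0.0427
```

Call:
servo_tool:
  targets:
    - {"dx": -3,"dy": 0,"dz": 0,"spin": 0,"grip": 50}
    - {"dx": -5.8,"dy": 0,"dz": 0,"spin": 0,"grip": 50}
    - {"dx": -5.8,"dy": 0,"dz": 0,"spin": 0,"grip": 50}
    - {"dx": -5.8,"dy": 0,"dz": 0,"spin": 0,"grip": 50}
    - {"dx": -5.8,"dy": 0,"dz": 0,"spin": 0,"grip": 50}
    - {"dx": -5.8,"dy": 0,"dz": 0,"spin": 0,"grip": 50}
    - {"dx": -5.8,"dy": 0,"dz": 0,"spin": 0,"grip": 50}
    - {"dx": -5.8,"dy": 0,"dz": 0,"spin": 0,"grip": 50}
    - {"dx": -5.8,"dy": 0,"dz": 0,"spin": 0,"grip": 50}
    - {"dx": -5.8,"dy": 0,"dz": 0,"spin": 0,"grip": 50}

```text
time_s: 64.4
tcp_pos: [0.4509, -0.2708, 0.2187]
eef_rot: [180.0, 0.0, -90.9]
contact_force: [0.8, 0.6, 0.7]
gripper_width: 0.0439
```

Run:
```python
from h import *
s=r.get_state();print({k:np.round(s[k],4).tolist() for k in("time_s","tcp_pos","eef_rot","contact_force","gripper_width")})
c=r.get_calibration("wrist");w=r.capture("wrist");np.save("w21.npy",c,allow_pickle=True);cv2.imwrite("pics/w21.png",w)
hsv=cv2.cvtColor(w,cv2.COLOR_BGR2HSV)
for nm in("module_a","rod","rod_tray"):
  for x in r.cut_out(nm,"wrist")[:3]:
    m=x["mask"].astype(np.uint8);rc=cv2.minAreaRect(cv2.findNonZero(m));print(nm,round(x["p"],2),np.round(x["extent"]),[np.round(q,1) for q in rc])
    if nm=="module_a":
        for q in cv2.boxPoints(rc):print("   ",at_z(c,q,.065).round(4))
# brass bands
y=cv2.inRange(hsv,(18,110,110),(35,255,255));y[:, :240]=0;y[:,400:]=0;y[260:]=0
n,l,st,ce=cv2.connectedComponentsWithStats(y)
for i in range(1,n):
    if st[i,4]>15:
        k=np.where(l==i);p=at_z(c,ce[i],.065);print("band",st[i].tolist(),ce[i].round(1),p.round(4))
```

```text
{'time_s': 64.4, 'tcp_pos': [0.4509, -0.2708, 0.2187], 'eef_rot': [179.9593, 0.0041, -90.9039], 'contact_force': [0.8229, 0.5548, 0.6821], 'gripper_width': 0.0439}
module_a 0.95 [305. 156. 334. 222.] [array([318.1, 188.5]), array([65.6, 27.1]), np.float64(88.5)]
    [ 0.4641 -0.3307  0.065 ]
    [ 0.44   -0.3309  0.065 ]
    [ 0.4389 -0.2711  0.065 ]
    [ 0.4642 -0.2709  0.065 ]
module_a 0.86 [304.  87. 334. 157.] [array([318.8, 119.7]), array([71.3, 27.9]), np.float64(88.3)]
    [ 0.4624 -0.3901  0.065 ]
    [ 0.4388 -0.3904  0.065 ]
    [ 0.4373 -0.3312  0.065 ]
    [ 0.462  -0.3309  0.065 ]
module_a 0.69 [184.   1. 227. 279.] [array([202.9, 140.3]), array([282.7,  29.1]), np.float64(84.9)]
    [ 0.5651 -0.458   0.065 ]
    [ 0.541  -0.4588  0.065 ]
    [ 0.54   -0.2133  0.065 ]
    [ 0.5692 -0.2108  0.065 ]
rod 0.85 [185.   1. 228. 294.] [array([203. , 146.9]), array([295.9,  30.1]), np.float64(84.9)]
rod_tray 0.75 [166.   0. 262. 290.] [array([213.7, 145.1]), array([295.6,  77.2]), np.float64(86.3)]
band [306, 90, 26, 10, 228] [318.8  95.1] [ 0.4499 -0.3814  0.065 ]
band [308, 141, 26, 10, 224] [320.5 145.5] [ 0.4491 -0.3395  0.065 ]
band [306, 162, 25, 10, 211] [318.2 166.3] [ 0.4514 -0.3215  0.065 ]
band [308, 209, 25, 8, 184] [319.5 212.4] [ 0.4509 -0.2794  0.065 ]
```

Call:
servo_tool:
  targets:
    - {"dx": -0.1,"dy": -3,"dz": 0,"spin": 0,"grip": 50}
    - {"dx": -0.1,"dy": -6,"dz": 0,"spin": 0,"grip": 50}
    - {"dx": -0.1,"dy": -9,"dz": -2,"spin": 0,"grip": 50}
    - {"dx": -0.1,"dy": -9,"dz": -5,"spin": 0,"grip": 50}
    - {"dx": -0.1,"dy": -9,"dz": -8,"spin": 0,"grip": 50}
    - {"dx": -0.1,"dy": -9,"dz": -11,"spin": 0,"grip": 50}
    - {"dx": -0.1,"dy": -9,"dz": -14,"spin": 0,"grip": 50}
    - {"dx": -0.1,"dy": -9,"dz": -16,"spin": 0,"grip": 50}
    - {"dx": -0.1,"dy": -9,"dz": -17.2,"spin": 0,"grip": 50}
    - {"dx": -0.1,"dy": -9,"dz": -17.2,"spin": 0,"grip": 50}
  squeeze: 30

```text
time_s: 65.43
tcp_pos: [0.4478, -0.36, 0.044]
eef_rot: [179.7, 0.1, -90.9]
contact_force: [0.4, 0.5, -0.4]
gripper_width: 0.0434
```

Call:
servo_tool:
  targets:
    - {"dx": 0,"dy": 0,"dz": 0,"spin": 0,"grip": 30}
    - {"dx": 0,"dy": 0,"dz": 0,"spin": 0,"grip": 10}
    - {"dx": 0,"dy": 0,"dz": 0,"spin": 0,"grip": 0}
    - {"dx": 0,"dy": 0,"dz": 0,"spin": 0,"grip": 0}
    - {"dx": 0,"dy": 0,"dz": 0,"spin": 0,"grip": 0}
    - {"dx": 0,"dy": 0,"dz": 0,"spin": 0,"grip": 0}
    - {"dx": 0,"dy": 0,"dz": 0,"spin": 0,"grip": 0}
    - {"dx": 0,"dy": 0,"dz": 2,"spin": 0,"grip": 0}
    - {"dx": 0,"dy": 0,"dz": 5,"spin": 0,"grip": 0}
    - {"dx": 0,"dy": 0,"dz": 8,"spin": 0,"grip": 0}

```text
time_s: 66.27
tcp_pos: [0.4489, -0.3605, 0.1275]
eef_rot: [179.9, 0.0, -90.9]
contact_force: [0.9, -1.0, -0.9]
gripper_width: 0.0234
```

Call:
servo_tool:
  targets:
    - {"dx": 0,"dy": 0,"dz": 4,"spin": 0,"grip": 0}
    - {"dx": 0,"dy": 2,"dz": 8,"spin": 0,"grip": 0}
    - {"dx": 0,"dy": 5,"dz": 11,"spin": 0,"grip": 0}
    - {"dx": 0,"dy": 9,"dz": 12.5,"spin": 0,"grip": 0}
    - {"dx": 0,"dy": 13,"dz": 12.5,"spin": 0.11,"grip": 0}
    - {"dx": 0,"dy": 17,"dz": 12.5,"spin": 0.22,"grip": 0}
    - {"dx": 0,"dy": 21,"dz": 12.5,"spin": 0.33,"grip": 0}
    - {"dx": 0,"dy": 25,"dz": 12.5,"spin": 0.44,"grip": 0}
    - {"dx": 0,"dy": 29,"dz": 12.5,"spin": 0.55,"grip": 0}
    - {"dx": 0,"dy": 33,"dz": 12.5,"spin": 0.66,"grip": 0}

```text
time_s: 67.1
tcp_pos: [0.449, -0.029, 0.2526]
eef_rot: [-179.9, -0.0, -52.8]
contact_force: [2.0, 0.2, 0.1]
gripper_width: 0.0241
```

Call:
servo_tool:
  targets:
    - {"dx": 0,"dy": 4,"dz": 0,"spin": 0.11,"grip": 0}
    - {"dx": 0,"dy": 8,"dz": 0,"spin": 0.22,"grip": 0}
    - {"dx": 0,"dy": 12,"dz": 0,"spin": 0.33,"grip": 0}
    - {"dx": 0,"dy": 16,"dz": 0,"spin": 0.44,"grip": 0}
    - {"dx": 0,"dy": 20,"dz": 0,"spin": 0.55,"grip": 0}
    - {"dx": -0.5,"dy": 24,"dz": 0,"spin": 0.66,"grip": 0}
    - {"dx": -1,"dy": 28,"dz": 0,"spin": 0.7,"grip": 0}
    - {"dx": -2,"dy": 32,"dz": 0,"spin": 0.71,"grip": 0}
    - {"dx": -3,"dy": 36,"dz": 0,"spin": 0.71,"grip": 0}
    - {"dx": -4,"dy": 39,"dz": 0,"spin": 0.71,"grip": 0}

```text
time_s: 67.93
tcp_pos: [0.4087, 0.3619, 0.2522]
eef_rot: [-180.0, -0.0, -12.4]
contact_force: [0.4, -0.3, -0.2]
gripper_width: 0.0234
```

Run:
```python
from h import *
s=r.get_state();print({k:np.round(s[k],4).tolist() for k in("time_s","joints","tcp_pos","eef_rot","gripper_width")})
c=r.get_calibration("wrist");w=r.capture("wrist");t=r.capture("top");np.save("w22.npy",c,allow_pickle=True);cv2.imwrite("pics/w22.png",w);cv2.imwrite("pics/t22.png",t)
for q in((.512,.442,.009),(.477,.255,.009),(.385,.272,.009),(.419,.457,.009)):print(proj(c,q).round(1))
for x in r.cut_out("tray","wrist")[:3]:
    m=x["mask"].astype(np.uint8);rc=cv2.minAreaRect(cv2.findNonZero(m));print(round(x["p"],2),np.round(x["extent"]),[np.round(q,1) for q in rc]);
    for q in cv2.boxPoints(rc):print("   ",q.round(0),at_z(c,q,.009).round(4))
```

```text
{'time_s': 67.9333, 'joints': [62.0875, 7.4217, -13.4421, -0.0081, -69.0964, 15.5477], 'tcp_pos': [0.4087, 0.3619, 0.2522], 'eef_rot': [-179.9597, -0.0033, -12.3677], 'gripper_width': 0.0234}
[229.9 130.9]
[399.4 125.4]
[397.3 207.5]
[239.5 212.8]
0.83 [230. 120. 398. 210.] [array([316.6, 164.6]), array([ 84.6, 168.3]), np.float64(87.7)]
    [231. 126.] [0.5172 0.4396 0.009 ]
    [399. 119.] [0.484  0.2544 0.009 ]
    [402. 203.] [0.3886 0.2653 0.009 ]
    [234. 210.] [0.4233 0.4624 0.009 ]
```

Run:
```python
from h import *
c=np.load("w22.npy",allow_pickle=True).item();w=cv2.imread("pics/w22.png")
g=cv2.cvtColor(w,cv2.COLOR_BGR2GRAY);print(g[165,200:430:10],g[90:250:8,316])
m=(g>205).astype(np.uint8);m[:, :190]=0;m[:,440:]=0;m[245:]=0;m[:90]=0
n,l,st,ce=cv2.connectedComponentsWithStats(cv2.morphologyEx(m,cv2.MORPH_CLOSE,np.ones((5,5))))
i=1+np.argmax(st[1:,4]);print(st[i])
cn=max(cv2.findContours((l==i).astype(np.uint8),cv2.RETR_EXTERNAL,cv2.CHAIN_APPROX_NONE)[0],key=cv2.contourArea)
W=np.array([at_z(c,p[0]+0.0,.009)[:2] for p in cv2.convexHull(cn)],np.float32)
rc=cv2.minAreaRect(W*1000);print("rect mm",rc,[q.round(1) for q in cv2.boxPoints(rc)])
ap=cv2.approxPolyDP(cv2.convexHull(cn),6,True)[:,0];print(ap.tolist(),[at_z(c,p,.009).round(4).tolist() for p in ap])
```

```text
[162 163 163 153 213 215 216 218 220 212 222 223 223 224 203 227 228 223
 222 224 161 160 161] [151 153 153 151 182 225 224 224 224 224 222 221 221 215 213 149 155 160
 144  18]
[  231   120   169    87 12679]
rect mm ((453.0784606933594, 355.291259765625), (188.6339569091797, 94.99125671386719), 79.95755004882812) [array([389.9, 270.7], dtype=float32), array([483.4, 254.1], dtype=float32), array([516.3, 439.9], dtype=float32), array([422.8, 456.4], dtype=float32)]
[[399, 122], [397, 203], [239, 199], [232, 127]] [[0.4808, 0.2549, 0.009], [0.3904, 0.2715, 0.009], [0.4351, 0.4531, 0.009], [0.5156, 0.4385, 0.009]]
```

Call:
servo_tool:
  targets:
    - {"dx": 2,"dy": 2,"dz": -2,"spin": 0.02,"grip": 0}
    - {"dx": 4,"dy": 4,"dz": -4.5,"spin": 0.04,"grip": 0}
    - {"dx": 5.5,"dy": 5.25,"dz": -7.5,"spin": 0.04,"grip": 0}
    - {"dx": 5.5,"dy": 5.25,"dz": -11,"spin": 0.04,"grip": 0}
    - {"dx": 5.5,"dy": 5.25,"dz": -14,"spin": 0.04,"grip": 0}
    - {"dx": 5.5,"dy": 5.25,"dz": -17,"spin": 0.04,"grip": 0}
    - {"dx": 5.5,"dy": 5.25,"dz": -19.5,"spin": 0.04,"grip": 0}
    - {"dx": 5.5,"dy": 5.25,"dz": -21.5,"spin": 0.04,"grip": 0}
    - {"dx": 5.5,"dy": 5.25,"dz": -22.5,"spin": 0.04,"grip": 0}
    - {"dx": 5.5,"dy": 5.25,"dz": -22.5,"spin": 0.04,"grip": 0}

```text
time_s: 68.92
tcp_pos: [0.4641, 0.4095, 0.025]
eef_rot: [179.8, 0.1, -10.2]
contact_force: [0.1, -0.7, -0.9]
gripper_width: 0.0238
```

Call:
servo_tool:
  targets:
    - {"dx": 0,"dy": 0,"dz": -0.4,"spin": 0,"grip": 0}
    - {"dx": 0,"dy": 0,"dz": -0.8,"spin": 0,"grip": 0}
    - {"dx": 0,"dy": 0,"dz": -1.2,"spin": 0,"grip": 0}
    - {"dx": 0,"dy": 0,"dz": -1.6,"spin": 0,"grip": 0}
    - {"dx": 0,"dy": 0,"dz": -1.6,"spin": 0,"grip": 0}
    - {"dx": 0,"dy": 0,"dz": -1.6,"spin": 0,"grip": 0}
    - {"dx": 0,"dy": 0,"dz": -1.6,"spin": 0,"grip": 0}
    - {"dx": 0,"dy": 0,"dz": -1.6,"spin": 0,"grip": 0}
    - {"dx": 0,"dy": 0,"dz": -1.6,"spin": 0,"grip": 0}
    - {"dx": 0,"dy": 0,"dz": -1.6,"spin": 0,"grip": 0}

```text
time_s: 69.75
tcp_pos: [0.4652, 0.4123, 0.0121]
eef_rot: [-179.9, -0.1, -10.1]
contact_force: [-1.1, -0.3, 6.3]
gripper_width: 0.0236
```

Call:
servo_tool:
  targets:
    - {"dx": 0,"dy": 0,"dz": 0.1,"spin": 0,"grip": 30}
    - {"dx": 0,"dy": 0,"dz": 0.1,"spin": 0,"grip": 40}
    - {"dx": 0,"dy": 0,"dz": 0.1,"spin": 0,"grip": 45}
    - {"dx": 0,"dy": 0,"dz": 0.1,"spin": 0,"grip": 45}
    - {"dx": 0,"dy": 0,"dz": 2,"spin": 0,"grip": 45}
    - {"dx": 0,"dy": 0,"dz": 6,"spin": 0,"grip": 45}
    - {"dx": 0,"dy": 0,"dz": 10,"spin": 0,"grip": 45}
    - {"dx": 0,"dy": 0,"dz": 14,"spin": 0,"grip": 50}
    - {"dx": 0,"dy": 0,"dz": 18,"spin": 0,"grip": 50}
    - {"dx": -2,"dy": -3,"dz": 21,"spin": -0.11,"grip": 50}

```text
time_s: 70.58
tcp_pos: [0.4495, 0.3885, 0.2212]
eef_rot: [-179.8, -0.2, -16.3]
contact_force: [0.7, 1.4, 2.0]
gripper_width: 0.0435
```

Call:
servo_tool:
  targets:
    - {"dx": 0,"dy": -4,"dz": 1,"spin": -0.11,"grip": 50}
    - {"dx": 0,"dy": -8,"dz": 2,"spin": -0.22,"grip": 50}
    - {"dx": 0,"dy": -12,"dz": 3,"spin": -0.33,"grip": 50}
    - {"dx": 0,"dy": -16,"dz": 3,"spin": -0.44,"grip": 50}
    - {"dx": 0,"dy": -20,"dz": 3,"spin": -0.55,"grip": 50}
    - {"dx": 0,"dy": -24,"dz": 3,"spin": -0.66,"grip": 50}
    - {"dx": 0,"dy": -28,"dz": 3,"spin": -0.77,"grip": 50}
    - {"dx": 0,"dy": -32,"dz": 3,"spin": -0.88,"grip": 50}
    - {"dx": 0,"dy": -36,"dz": 3,"spin": -0.99,"grip": 50}
    - {"dx": 0.6,"dy": -40,"dz": 3,"spin": -1.1,"grip": 50}

```text
time_s: 71.42
tcp_pos: [0.4517, -0.0168, 0.2481]
eef_rot: [-179.9, 0.0, -79.7]
contact_force: [1.0, 0.6, 0.3]
gripper_width: 0.0441
```

Call:
servo_tool:
  targets:
    - {"dx": 0.2,"dy": -4,"dz": 0,"spin": -0.11,"grip": 50}
    - {"dx": 0.4,"dy": -8,"dz": 0,"spin": -0.2,"grip": 50}
    - {"dx": 0.6,"dy": -12,"dz": 0,"spin": -0.2,"grip": 50}
    - {"dx": 0.6,"dy": -16,"dz": 0,"spin": -0.2,"grip": 50}
    - {"dx": 0.6,"dy": -20,"dz": 0,"spin": -0.2,"grip": 50}
    - {"dx": 0.6,"dy": -24,"dz": -2,"spin": -0.2,"grip": 50}
    - {"dx": 0.6,"dy": -26,"dz": -4,"spin": -0.2,"grip": 50}
    - {"dx": 0.6,"dy": -26,"dz": -5,"spin": -0.2,"grip": 50}
    - {"dx": 0.6,"dy": -26,"dz": -5,"spin": -0.2,"grip": 50}
    - {"dx": 0.6,"dy": -26,"dz": -5,"spin": -0.2,"grip": 50}

```text
time_s: 72.25
tcp_pos: [0.4584, -0.2749, 0.1974]
eef_rot: [179.9, 0.0, -91.0]
contact_force: [0.3, -0.4, 1.6]
gripper_width: 0.0438
```

Run:
```python
from h import *
s=r.get_state();print({k:np.round(s[k],4).tolist() for k in("time_s","joints","tcp_pos","eef_rot","gripper_width")})
c=r.get_calibration("wrist");w=r.capture("wrist");np.save("w23.npy",c,allow_pickle=True);cv2.imwrite("pics/w23.png",w)
hsv=cv2.cvtColor(w,cv2.COLOR_BGR2HSV)
y=cv2.inRange(hsv,(18,110,110),(35,255,255));y[:, :240]=0;y[:,400:]=0;y[280:]=0
n,l,st,ce=cv2.connectedComponentsWithStats(y)
for i in range(1,n):
    if st[i,4]>15:print("band",st[i].tolist(),at_z(c,ce[i],.065).round(4))
for x in r.cut_out("module_a","wrist")[:3]:
    m=x["mask"].astype(np.uint8);rc=cv2.minAreaRect(cv2.findNonZero(m));print(round(x["p"],2),np.round(x["extent"]),[np.round(q,1) for q in rc])
```

```text
{'time_s': 72.25, 'joints': [-9.9183, 8.652, -19.4218, 0.0045, -62.0215, 8.9647], 'tcp_pos': [0.4584, -0.2749, 0.1974], 'eef_rot': [179.9052, 0.011, -90.9515], 'gripper_width': 0.0438}
band [315, 171, 27, 9, 238] [ 0.4507 -0.32    0.065 ]
band [316, 220, 26, 8, 205] [ 0.4507 -0.2782  0.065 ]
0.88 [315. 160. 342. 234.] [array([327.6, 197.1]), array([72. , 28.2]), np.float64(88.9)]
0.34 [259.   2. 383. 379.] [array([320.9, 188.8]), array([379.2, 121. ]), np.float64(89.2)]
```

Call:
servo_tool:
  targets:
    - {"dx": -0.8,"dy": -2.7,"dz": -1,"spin": 0,"grip": 50}
    - {"dx": -0.8,"dy": -2.7,"dz": -3,"spin": 0,"grip": 50}
    - {"dx": -0.8,"dy": -2.7,"dz": -6,"spin": 0,"grip": 50}
    - {"dx": -0.8,"dy": -2.7,"dz": -9,"spin": 0,"grip": 50}
    - {"dx": -0.8,"dy": -2.7,"dz": -12,"spin": 0,"grip": 50}
    - {"dx": -0.8,"dy": -2.7,"dz": -14,"spin": 0,"grip": 50}
    - {"dx": -0.8,"dy": -2.7,"dz": -15.1,"spin": 0,"grip": 50}
    - {"dx": -0.8,"dy": -2.7,"dz": -15.1,"spin": 0,"grip": 50}
    - {"dx": -0.8,"dy": -2.7,"dz": -15.1,"spin": 0,"grip": 30}
    - {"dx": -0.8,"dy": -2.7,"dz": -15.1,"spin": 0,"grip": 10}

```text
time_s: 73.18
tcp_pos: [0.4524, -0.3018, 0.0484]
eef_rot: [-179.9, -0.1, -90.8]
contact_force: [0.1, -0.8, -0.3]
gripper_width: 0.0356
```

Call:
servo_tool:
  targets:
    - {"dx": 0,"dy": 0,"dz": 0,"spin": 0,"grip": 0}
    - {"dx": 0,"dy": 0,"dz": 0,"spin": 0,"grip": 0}
    - {"dx": 0,"dy": 0,"dz": 0,"spin": 0,"grip": 0}
    - {"dx": 0,"dy": 0,"dz": 0,"spin": 0,"grip": 0}
    - {"dx": 0,"dy": 0,"dz": 0,"spin": 0,"grip": 0}
    - {"dx": 0,"dy": 0,"dz": 0,"spin": 0,"grip": 0}
    - {"dx": 0,"dy": 0,"dz": 0,"spin": 0,"grip": 0}
    - {"dx": 0,"dy": -0.5,"dz": 2,"spin": 0,"grip": 0}
    - {"dx": 0,"dy": -1,"dz": 5,"spin": 0,"grip": 0}
    - {"dx": 0,"dy": -1,"dz": 8,"spin": 0,"grip": 0}

```text
time_s: 74.02
tcp_pos: [0.4503, -0.3123, 0.1275]
eef_rot: [179.9, 0.0, -90.9]
contact_force: [2.6, -0.3, -0.6]
gripper_width: 0.0239
```

Call:
servo_tool:
  targets:
    - {"dx": 0,"dy": 0,"dz": 4,"spin": 0,"grip": 0}
    - {"dx": 0,"dy": 2,"dz": 8,"spin": 0,"grip": 0}
    - {"dx": 0,"dy": 5,"dz": 11,"spin": 0,"grip": 0}
    - {"dx": 0,"dy": 9,"dz": 12.5,"spin": 0,"grip": 0}
    - {"dx": 0,"dy": 13,"dz": 12.5,"spin": 0.11,"grip": 0}
    - {"dx": 0,"dy": 17,"dz": 12.5,"spin": 0.22,"grip": 0}
    - {"dx": 0,"dy": 21,"dz": 12.5,"spin": 0.33,"grip": 0}
    - {"dx": 0,"dy": 25,"dz": 12.5,"spin": 0.44,"grip": 0}
    - {"dx": 0,"dy": 29,"dz": 12.5,"spin": 0.55,"grip": 0}
    - {"dx": 0,"dy": 33,"dz": 12.5,"spin": 0.66,"grip": 0}

```text
time_s: 74.85
tcp_pos: [0.4503, 0.0198, 0.2526]
eef_rot: [-179.9, -0.0, -52.8]
contact_force: [1.8, -0.2, -1.3]
gripper_width: 0.0239
```

Call:
servo_tool:
  targets:
    - {"dx": 0,"dy": 4,"dz": 0,"spin": 0.11,"grip": 0}
    - {"dx": 0,"dy": 8,"dz": 0,"spin": 0.22,"grip": 0}
    - {"dx": 0,"dy": 12,"dz": 0,"spin": 0.33,"grip": 0}
    - {"dx": 0,"dy": 16,"dz": 0,"spin": 0.44,"grip": 0}
    - {"dx": 0,"dy": 20,"dz": 0,"spin": 0.55,"grip": 0}
    - {"dx": -0.2,"dy": 24,"dz": 0,"spin": 0.66,"grip": 0}
    - {"dx": -0.5,"dy": 27,"dz": 0,"spin": 0.74,"grip": 0}
    - {"dx": -0.5,"dy": 27.8,"dz": -3,"spin": 0.75,"grip": 0}
    - {"dx": -0.5,"dy": 27.8,"dz": -6,"spin": 0.75,"grip": 0}
    - {"dx": -0.5,"dy": 27.8,"dz": -9,"spin": 0.75,"grip": 0}

```text
time_s: 75.68
tcp_pos: [0.4457, 0.2972, 0.1613]
eef_rot: [-179.9, -0.0, -10.0]
contact_force: [0.9, -0.4, -1.0]
gripper_width: 0.0241
```

Call:
servo_tool:
  targets:
    - {"dx": 0,"dy": 0,"dz": 0,"spin": 0,"grip": 0}
    - {"dx": 0,"dy": 0,"dz": 0,"spin": 0,"grip": 0}
    - {"dx": 0,"dy": 0,"dz": 0,"spin": 0,"grip": 0}
    - {"dx": 0,"dy": 0,"dz": 0,"spin": 0,"grip": 0}
    - {"dx": 0,"dy": 0,"dz": 0,"spin": 0,"grip": 0}
    - {"dx": 0,"dy": 0,"dz": 0,"spin": 0,"grip": 0}
    - {"dx": 0,"dy": 0,"dz": 0,"spin": 0,"grip": 0}
    - {"dx": 0,"dy": 0,"dz": 0,"spin": 0,"grip": 0}
    - {"dx": 0,"dy": 0,"dz": 0,"spin": 0,"grip": 0}
    - {"dx": 0,"dy": 0,"dz": 0,"spin": 0,"grip": 0}

```text
time_s: 76.52
tcp_pos: [0.446, 0.296, 0.1618]
eef_rot: [-180.0, -0.0, -10.1]
contact_force: [0.0, -0.2, -1.0]
gripper_width: 0.024
```

Run:
```python
from h import *
c=r.get_calibration("wrist");w=r.capture("wrist");np.save("w24.npy",c,allow_pickle=True);cv2.imwrite("pics/w24.png",w)
cn=np.array([.4531,.3553]);ax=np.array([.9847,-.1743]);ay=np.array([.1743,.9847])
for x in r.cut_out("module_a","wrist")[:3]:
    m=x["mask"].astype(np.uint8);rc=cv2.minAreaRect(cv2.findNonZero(m));print(round(x["p"],2),np.round(x["extent"]),[np.round(q,1) for q in rc])
    P=[at_z(c,q,.029)[:2] for q in cv2.boxPoints(rc)];p=np.mean(P,0)-cn;print("  tray xy",p@ax,p@ay)
```

```text
0.76 [288. 237. 347. 370.] [array([318.5, 304. ]), array([132.,  57.]), np.float64(90.0)]
  tray xy -0.07497639564698091 -0.05897205615167265
0.73 [166. 195. 209. 263.] [array([189.8, 227. ]), array([70.4, 36.1]), np.float64(82.5)]
  tray xy 0.003555129309360529 0.054361799029965366
```

Call:
servo_tool:
  targets:
    - {"dx": 0,"dy": 0,"dz": -3,"spin": 0,"grip": 0}
    - {"dx": 0,"dy": 0,"dz": -6,"spin": 0,"grip": 0}
    - {"dx": 0,"dy": 0,"dz": -9,"spin": 0,"grip": 0}
    - {"dx": 0,"dy": 0,"dz": -11,"spin": 0,"grip": 0}
    - {"dx": 0,"dy": 0,"dz": -12.5,"spin": 0,"grip": 0}
    - {"dx": 0,"dy": 0,"dz": -13.5,"spin": 0,"grip": 0}
    - {"dx": 0,"dy": 0,"dz": -14,"spin": 0,"grip": 0}
    - {"dx": 0,"dy": 0,"dz": -14.4,"spin": 0,"grip": 0}
    - {"dx": 0,"dy": 0,"dz": -14.8,"spin": 0,"grip": 0}
    - {"dx": 0,"dy": 0,"dz": -14.8,"spin": 0,"grip": 0}

```text
time_s: 77.45
tcp_pos: [0.4461, 0.2962, 0.0138]
eef_rot: [-180.0, -0.0, -10.1]
contact_force: [-0.3, -0.3, -0.4]
gripper_width: 0.0236
```

Call:
servo_tool:
  targets:
    - {"dx": 0,"dy": 0,"dz": -0.1,"spin": 0,"grip": 0}
    - {"dx": 0,"dy": 0,"dz": -0.1,"spin": 0,"grip": 0}
    - {"dx": 0,"dy": 0,"dz": -0.1,"spin": 0,"grip": 0}
    - {"dx": 0,"dy": 0,"dz": -0.1,"spin": 0,"grip": 0}
    - {"dx": 0,"dy": 0,"dz": -0.1,"spin": 0,"grip": 0}
    - {"dx": 0,"dy": 0,"dz": -0.1,"spin": 0,"grip": 0}
    - {"dx": 0,"dy": 0,"dz": -0.1,"spin": 0,"grip": 0}
    - {"dx": 0,"dy": 0,"dz": -0.1,"spin": 0,"grip": 0}
    - {"dx": 0,"dy": 0,"dz": -0.1,"spin": 0,"grip": 0}
    - {"dx": 0,"dy": 0,"dz": -0.1,"spin": 0,"grip": 0}

```text
time_s: 78.28
tcp_pos: [0.4459, 0.296, 0.0127]
eef_rot: [180.0, 0.0, -10.1]
contact_force: [-0.6, 0.4, -0.8]
gripper_width: 0.0237
```

Call:
servo_tool:
  targets:
    - {"dx": 0,"dy": 0,"dz": -0.15,"spin": 0,"grip": 0}
    - {"dx": 0,"dy": 0,"dz": -0.15,"spin": 0,"grip": 0}
    - {"dx": 0,"dy": 0,"dz": -0.15,"spin": 0,"grip": 30}
    - {"dx": 0,"dy": 0,"dz": -0.1,"spin": 0,"grip": 40}
    - {"dx": 0,"dy": 0,"dz": -0.1,"spin": 0,"grip": 45}
    - {"dx": 0,"dy": 0,"dz": -0.1,"spin": 0,"grip": 45}
    - {"dx": 0,"dy": 0,"dz": 2,"spin": 0,"grip": 45}
    - {"dx": 0,"dy": 0,"dz": 6,"spin": 0,"grip": 45}
    - {"dx": 0,"dy": 0,"dz": 10,"spin": 0,"grip": 45}
    - {"dx": 0,"dy": 0,"dz": 14,"spin": 0,"grip": 45}

```text
time_s: 79.12
tcp_pos: [0.4456, 0.2955, 0.154]
eef_rot: [179.9, 0.0, -10.1]
contact_force: [1.1, 2.1, 0.1]
gripper_width: 0.0395
```

Call:
servo_tool:
  targets:
    - {"dx": -1,"dy": 2,"dz": 4,"spin": 0,"grip": 45}
    - {"dx": -2,"dy": 4,"dz": 8,"spin": 0,"grip": 45}
    - {"dx": -3,"dy": 6,"dz": 11,"spin": 0,"grip": 45}
    - {"dx": -3.5,"dy": 6.5,"dz": 12,"spin": 0,"grip": 45}
    - {"dx": -3.5,"dy": 6.5,"dz": 12,"spin": 0,"grip": 45}
    - {"dx": -3.5,"dy": 6.5,"dz": 12,"spin": 0,"grip": 45}
    - {"dx": -3.5,"dy": 6.5,"dz": 12,"spin": 0,"grip": 45}
    - {"dx": -3.5,"dy": 6.5,"dz": 12,"spin": 0,"grip": 45}
    - {"dx": -3.5,"dy": 6.5,"dz": 12,"spin": 0,"grip": 45}
    - {"dx": -3.5,"dy": 6.5,"dz": 12,"spin": 0,"grip": 45}

```text
time_s: 79.95
tcp_pos: [0.411, 0.3604, 0.2718]
eef_rot: [179.9, 0.0, -10.2]
contact_force: [0.7, 0.1, -0.6]
gripper_width: 0.0393
```

Run:
```python
from h import *
s=r.get_state();print(np.round(s["tcp_pos"],4),s["time_s"])
c=r.get_calibration("wrist");w=r.capture("wrist");t=r.capture("top");sc=r.capture("scene");np.save("w25.npy",c,allow_pickle=True)
for n,im in zip("wts",(w,t,sc)):cv2.imwrite(f"pics/{n}25.png",im)
cn=np.array([.4531,.3553]);ax=np.array([.9847,-.1743]);ay=np.array([.1743,.9847])
hsv=cv2.cvtColor(w,cv2.COLOR_BGR2HSV);y=cv2.inRange(hsv,(18,110,110),(35,255,255));y[270:]=0
n,l,st,ce=cv2.connectedComponentsWithStats(y)
for i in range(1,n):
    if st[i,4]>15:
        p=at_z(c,ce[i],.029)[:2]-cn;print("band",st[i].tolist(),"tray",(p@ax).round(4),(p@ay).round(4))
for cam in("wrist","top"):
  for x in r.cut_out("module_a",cam)[:3]:
    m=x["mask"].astype(np.uint8);rc=cv2.minAreaRect(cv2.findNonZero(m));C=r.get_calibration(cam)
    P=np.array([at_z(C,q,.029)[:2]-cn for q in cv2.boxPoints(rc)]);p=P.mean(0);print(cam,round(x["p"],2),np.round(x["extent"]),"tray",p@ax,p@ay,[round(float(np.linalg.norm(P[k]-P[k+1])),3) for k in(0,1)])
for nm in("rod","rod_tray","tube"):
  for x in r.cut_out(nm,"top")[:2]:
    m=x["mask"].astype(np.uint8);rc=cv2.minAreaRect(cv2.findNonZero(m));e=x["extent"]
    print(nm,round(x["p"],2),np.round(e),at_z("top",(e[0],(e[1]+e[3])/2),.02).round(3),at_z("top",(e[2],(e[1]+e[3])/2),.02).round(3))
a=cv2.resize(t[190:300,150:480],(800,267),interpolation=cv2.INTER_CUBIC)
cv2.imwrite("pics/v25.png",np.vstack([cv2.resize(w[60:310],(800,312)),a]))
```

```text
[0.411  0.3604 0.2718] 79.95
band [120, 0, 55, 58, 947] tray 0.1562 0.1881
band [0, 73, 3, 12, 29] tray 0.107 0.3602
band [60, 92, 8, 13, 74] tray 0.0821 0.2861
band [4, 124, 10, 10, 72] tray 0.0509 0.3621
band [255, 144, 22, 8, 170] tray 0.023 0.0577
band [358, 144, 21, 8, 146] tray 0.0222 -0.0584
band [257, 181, 22, 8, 163] tray -0.0189 0.0573
band [357, 182, 20, 7, 138] tray -0.0198 -0.0582
band [203, 257, 35, 13, 258] tray -0.1171 0.1198
wrist 0.82 [358. 141. 379. 193.] tray 0.0020230691194080847 -0.057383309206119296 [0.058, 0.026]
wrist 0.68 [256. 140. 279. 192.] tray 0.002336303545705508 0.057410737437163406 [0.026, 0.059]
top 0.64 [198. 255. 213. 273.] tray -0.0022945783731431243 -0.06156754346899663 [0.058, 0.029]
rod 0.93 [357. 217. 463. 227.] [ 0.564 -0.158  0.02 ] [ 0.559 -0.478  0.02 ]
rod_tray 0.67 [354. 212. 471. 240.] [ 0.552 -0.149  0.02 ] [ 0.546 -0.502  0.02 ]
tube 0.55 [319. 249. 396. 270.] [ 0.452 -0.042  0.02 ] [ 0.449 -0.269  0.02 ]
```

View pics/v25.png

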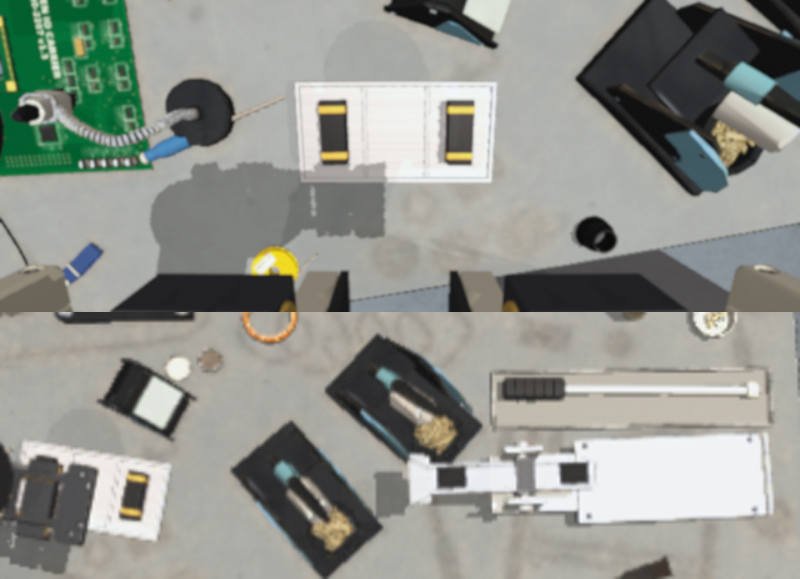

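```bash
python3 -c "
from plant import r
print(r.close_job(), r.get_state()['time_s'])"
```

```text
the job is handed in; nothing more can be done
the job is handed in; nothing more can be done
```

The job is handed in, and my last checks showed everything where it should be; no verdict is reported. I tipped the tube to its stop and pushed the rod about 18 mm past the outlet. Two modules came out onto the catch plate, and the head's travel left no room for a third.

**What went wrong on the way**
- **Grip lost:** on the first pull back, the grip let go of the rod, probably the slackening you warned of.
- **Rod jammed:** the head then would not come back. I think the outlet leaf had closed behind it. A second pull slid off the handle, and a firmer regrip met about 20 N without freeing it.
- **How I got it out:** I pressed the tube level and took the rod out forward through the outlet. One pull jammed with the wrist force at about 66 N (limit 120). I then squared the handle up by hand at the funnel and it went through. The rod was let down into its tray from about 6 mm up.

**Last checks, from the wrist and top pictures**
- **Modules:** both lie flat and lengthwise in the two outer lanes. From the wrist picture they are about 2 mm off along and 3 mm across (the top picture puts the one it shows at about 2 mm for each). I judged flatness and angle by eye.
- **Rod:** it lies in its tray about 10 mm off the centre line. Its height was judged only from the picture.
- **Tube:** it was pressed level to its stop, and the pad spacing matches the start picture.
- **Arm:** it stood clear at 0.27 m. The last check was at about 80 s of the 210 s.

**Disagreements:** the top and wrist cameras differed by about 5 mm in x on the tray's position. I went with the wrist camera, whose outline matched the tray's given size.

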